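Set up the dosing station

TASK

Set up the dosing station: clip every grey pump module onto the rail, hooking its lip over one edge and rocking the other end down until its sprung foot clicks in and it sits flat. Push the empty drip tray across the bench, without lifting it, until it lies wholly inside the painted ring, and only then stand all the amber jars upright on it. Don't knock or shove the beaker, flask and wash bottle out of their places.

Things in the scene. Friction and masses are not known exactly. Their poses are not given: they have to be found in the camera images.
- rail: All sizes in mm. Aluminium rail fixed flat on a white board 90 x 300 x 10. Origin: under the board's centre, on the bench; x across the rail (away from the robot at yaw 0), y along it, z up. T section: flange 60 wide (x -30 to 30), 4 thick, 280 long, its top 34 above the bench; under each flange edge a free gap 20 high, as the web is 30 wide. Black end stops 46 high, inner faces at y = +-132
- rail_top (a point): centre of the rail flange's top face, axes as the rail's. A seated module's origin lies in this face, at x = 0 within some 2 mm, anywhere along the free y, its box's long side across the rail. Modules may go on either way round
- module1: dosing pump module (may be absent): grey box 100 long (x), 36 wide (y), 60 high, 0.32 kg, two legs under it. Origin: centre of the box's underside, 17.5 above the bench while it stands there; z up. -x end (towards the robot at the start; three dark slits, round dark cover on top): rigid lip. +x end (round black pump head, small white tab sticking out 8): sprung foot
- module2: dosing pump module (may be absent): grey box 100 long (x), 36 wide (y), 60 high, 0.32 kg, two legs under it. Origin: centre of the box's underside, 17.5 above the bench while it stands there; z up. -x end (towards the robot at the start; three dark slits, round dark cover on top): rigid lip. +x end (round black pump head, small white tab sticking out 8): sprung foot
- module3: dosing pump module (may be absent): grey box 100 long (x), 36 wide (y), 60 high, 0.32 kg, two legs under it. Origin: centre of the box's underside, 17.5 above the bench while it stands there; z up. -x end (towards the robot at the start; three dark slits, round dark cover on top): rigid lip. +x end (round black pump head, small white tab sticking out 8): sprung foot
- lip1 (a point): module1's lip: the point of its slot where the flange edge sits, at (-30, 0, -3.5) in the module. A leg from x = -39 to -31, 17.5 deep, 30 wide; its toe reaches in to x = -24, the toe's top 7.5 below the box, leaving a slot 7.5 high for the 4 mm flange. Hook it with the foot end raised 15 to 20 degrees, toe below the flange; hooked, foot resting on the other edge, it leans about 11 degrees
- lip2 (a point): module2's lip: the point of its slot where the flange edge sits, at (-30, 0, -3.5) in the module. A leg from x = -39 to -31, 17.5 deep, 30 wide; its toe reaches in to x = -24, the toe's top 7.5 below the box, leaving a slot 7.5 high for the 4 mm flange. Hook it with the foot end raised 15 to 20 degrees, toe below the flange; hooked, foot resting on the other edge, it leans about 11 degrees
- lip3 (a point): module3's lip: the point of its slot where the flange edge sits, at (-30, 0, -3.5) in the module. A leg from x = -39 to -31, 17.5 deep, 30 wide; its toe reaches in to x = -24, the toe's top 7.5 below the box, leaving a slot 7.5 high for the 4 mm flange. Hook it with the foot end raised 15 to 20 degrees, toe below the flange; hooked, foot resting on the other edge, it leans about 11 degrees
- foot1 (a joint): sprung foot of module1: travel outward (+x) in m, 0 = sprung in (free or clicked home), to 0.007; 700 N/m, 1 N preload. White, 28 wide, 17.5 deep; nose at x = 26, 7 below the box, a 30 degree lead-in ramp below it; about 10 N down at that end snaps it under the flange edge. Toe to nose is under 60 even with the foot back, so a level push cannot seat it
- foot2 (a joint): sprung foot of module2: travel outward (+x) in m, 0 = sprung in (free or clicked home), to 0.007; 700 N/m, 1 N preload. White, 28 wide, 17.5 deep; nose at x = 26, 7 below the box, a 30 degree lead-in ramp below it; about 10 N down at that end snaps it under the flange edge. Toe to nose is under 60 even with the foot back, so a level push cannot seat it
- foot3 (a joint): sprung foot of module3: travel outward (+x) in m, 0 = sprung in (free or clicked home), to 0.007; 700 N/m, 1 N preload. White, 28 wide, 17.5 deep; nose at x = 26, 7 below the box, a 30 degree lead-in ramp below it; about 10 N down at that end snaps it under the flange edge. Toe to nose is under 60 even with the foot back, so a level push cannot seat it
- tray: round steel drip tray, 190 across, rim 24 high and 3 thick, floor 5 thick, about 0.6 kg (varies), loose on the bench; origin at the centre of its underside, z up
- ring: painted white ring on the bench, flat, inner diameter 224, where the tray belongs; origin at its centre on the bench
- jar1: amber glass jar with white lid and paper label (may be absent): 56 across up to 46 high, lid 50 across, 76 high in all, 0.25 kg (mass varies), standing; origin at the centre of its underside, z up
- jar2: amber glass jar with white lid and paper label (may be absent): 56 across up to 46 high, lid 50 across, 76 high in all, 0.25 kg (mass varies), standing; origin at the centre of its underside, z up
- jar3: amber glass jar with white lid and paper label (may be absent): 56 across up to 46 high, lid 50 across, 76 high in all, 0.25 kg (mass varies), standing; origin at the centre of its underside, z up
- beaker: glass beaker, 60 wide at the rim, 75 high, standing in the same row as the jars; origin at the centre of its underside; not part of the job
- flask: conical glass flask, 72 wide at the foot, 115 high, beyond the left end of the rail, on the near side; origin at the centre of its underside; not part of the job
- washbottle: white plastic bottle, 60 wide, 140 high, beyond the rail and the tray; origin at the centre of its underside; not part of the job

How it is judged:
On the way, in this order (a step that is already met when the one before it is completed fails the run):
1. the tray lies inside the painted ring, with no jar on it yet (horizontal distance between tray and ring below 0.02 m and angle between tray's own z axis and vertical below 0.05 rad and linear speed of tray below 0.02 m/s and horizontal distance between each of jar1, jar2, jar3 and tray above 0.1 m), for 0.2 s.
2. all the jars stand upright on the tray (z of jar1 in the frame of tray between 0 and 0.01 m and horizontal distance between each of jar1, jar2, jar3 and tray below 0.072 m and angle between each of jar1, jar2, jar3's own z axis and vertical below 0.08 rad and linear speed of each of jar1, jar2, jar3 below 0.02 m/s and z of jar2 in the frame of tray between 0 and 0.01 m and z of jar3 in the frame of tray between 0 and 0.01 m), for 0.2 s.
At the end, for the whole second after the job is handed in: Every module sits flat on the rail (3 mm in height, 5 mm off the centre line, 0.05 rad of flat, 0.1 rad of square), foot sprung in (under 2 mm); tray flat, centre within 20 mm of the ring's; every jar upright (0.08 rad) on the tray's floor; all at rest (all of step 2 and horizontal distance between tray and ring below 0.02 m and angle between tray's own z axis and vertical below 0.05 rad and linear speed of each of tray, module1, module2, module3 below 0.02 m/s and x of module1 in the frame of rail_top between -0.005 and 0.005 m and y of module1 in the frame of rail_top between -0.125 and 0.125 m and z of module1 in the frame of rail_top between -0.003 and 0.003 m and angle between the z axis of each of module1, module2, module3 and the z axis of rail, either way round below 0.05 rad and angle between the x axis of each of module1, module2, module3 and the x axis of rail, either way round below 0.1 rad and value of joint each of foot1, foot2, foot3 below 0.002 m and x of module2 in the frame of rail_top between -0.005 and 0.005 m and y of module2 in the frame of rail_top between -0.125 and 0.125 m and z of module2 in the frame of rail_top between -0.003 and 0.003 m and x of module3 in the frame of rail_top between -0.005 and 0.005 m and y of module3 in the frame of rail_top between -0.125 and 0.125 m and z of module3 in the frame of rail_top between -0.003 and 0.003 m); the robot touches nothing.
It fails at once if the tray is lifted more than 30 mm off the bench (height (world z) of tray above 0.03 m).
It fails at once if the beaker is knocked over or shoved more than 60 mm (angle between beaker's own z axis and vertical above 0.7 rad or distance of beaker from where it was at the start of the episode above 0.06 m).
It fails at once if the flask is knocked over or shoved more than 60 mm (angle between flask's own z axis and vertical above 0.7 rad or distance of flask from where it was at the start of the episode above 0.06 m).
It fails at once if the washbottle is knocked over or shoved more than 60 mm (angle between washbottle's own z axis and vertical above 0.7 rad or distance of washbottle from where it was at the start of the episode above 0.06 m).
Of module1, module2, module3 only 2 to 3 are there at a start; the rules pass over those that are not, and their reading is None.
Of jar1, jar2, jar3 only 2 to 3 are there at a start; the rules pass over those that are not, and their reading is None.
At some moment in a run one of tray may be knocked a few centimetres aside while the robot is not near it.
It also fails if it takes over 210 s, if anything falls off the work surface, if the arm or the gripper's body presses on something with over 40 N, if the wrist force passes 120 N, or if a joint passes its speed limit or range.

ROBOT

A 6-joint arm with a two-finger parallel gripper is mounted at the origin on the work surface. World frame = base frame: x ahead of the robot, y to its left, z up, the work surface at z = 0. Lengths are in m, angles in rad, forces in N, time in s.
With the tool pointing down it reaches from about 0.275 to 0.75 m from the base axis. Payload 10.2 kg.
Tool frame: the origin (TCP) lies at the very end of the fingers, on their centre line; the grasp point (between the pads) lies 19 mm behind it; z points along the fingers, x is the direction in which the jaws open and shut, and the axes are right-handed (so a half turn about z gives the same grasp; the last joint's range is limited). The gripper opens to 85 mm and grips with 20 to 120 N. Pads are 22 mm wide; open, the fingers measure 114 mm over their backs; the gripper's body (76 mm by 85 mm) begins 54 mm behind the grasp point. The pads swing forward as they close: fully open they stand 13 mm farther back than shut.
Start: joints at [-1.363, 0.313, 1.498, -0, 1.331, -0.223], TCP at [0.219, -0.477, 0.231] pointing down, gripper open.
Joint ranges: [-2.94, 2.94], [-0.97, 2.17], [0.19, 2.56], [-1.23, 4.37], [0.02, 3.11], [-2.88, 2.88]. Speed limits (rad/s): [2.39, 2.39, 3.01, 3.14, 3.14, 3.14].

INTERFACE

Orientations are given as [roll, pitch, yaw] about the fixed x, y, z axes, in that order (R = Rz(yaw) Ry(pitch) Rx(roll)).
In Python, from plant import sensors, get_image, ticket gives the robot as it stands.
- The arm moves only by the tool arm_command, never from a script. Its argument "plan" is a list of rows, each an object of numbers: "dx", "dy", "dz": the shift along the tool's x, y, z each as a share of 0.04 m, from -1 to 1; "wx", "wy", "wz": the turn, a rotation vector about the tool's x, y, z each as a share of 0.08 rad, from -1 to 1. In form: [{"dx": .., "dy": .., "dz": .., "wx": .., "wy": .., "wz": ..}, ...]. A call has exactly 10 rows; each row shifts and turns the commanded pose from where the row before left it, along the tool's axes as they then stand; what a row does not reach is not made up. A row lasts 1/10 s, in which the tool goes at most 50 mm and 8.59 degrees, less where a joint would pass 70% of its speed; a pose out of reach is approached as far as the arm can. A call with a number of a shift or a turn outside -1 to 1 is refused whole. A call with a gripper value outside its range is refused whole. "hand" is the closure, from -1 (fully open) to 1 (shut), so that 0 is half open, set as the call begins (left out, the last holds). The fingers move at their own pace and stop on an object; "newtons" is the grip in N (left out, the last holds). Time passes only in rows, so rows that do not move let the fingers close, or fill a call up. It gives the time, the measured TCP pose, the force and the opening at its end, in the units of the state.
- sensors.observe(): the state, without advancing time (a new reading comes with each control period).
- get_image(name): name is "side" or "top"; returns a dict with "frame" (480x640x3 uint8, blue, green, red), "K" (3x3 intrinsics, pixels), "eye" and "orientation" of the camera in the world. Camera axes: x right, y down, z forward; pixel columns grow to the right and rows downward; lengths in m; the calibration is good to about 2 mm. A picture is of the moment at which its call begins. There is no depth.
- ticket.finish_job(): hands the job in, once; it reports no verdict.
The state is a dict: "t": time; "qpos": joint angles; "joint_vel": joint speeds; "tau": joint torques, N m; "ee_pos": TCP position; "ee_rot": TCP orientation; "ft_force": force on the tool from outside, world axes, zero at the start; "moment": the same for the moment, N m; "gripper_width": finger opening in m.
Only numpy, scipy, OpenCV 4.12 (cv2) and the standard library are available. Lean on these libraries where they do the work, as an engineer would, in place of code of your own. Each camera call takes 0.05 s, during which the arm holds its last target.

## Working session

There is one attempt and no reset: what is moved stays moved. The work goes in short steps, Python scripts to look and compute and a tool call to move; the robot and the scene stay as the last step left them, time stands still between calls to the robot, and variables do not carry over. Pictures are saved under pics/ and viewed, and the job is handed in when it is done.

Besides the shell and the picture viewer there is one more tool, called after ">>>" by a JSON object that holds its "fn" and its "kwargs", one argument or row to a line. arm_command: Moves the arm, as the interface text tells. Shift numbers are shares of 0.04 m and turn numbers shares of 0.08 rad, none past 1 either way. Its arguments: {"type":"object","properties":{"plan":{"type":"array","items":{"type":"object","properties":{"dx":{"type":"number","minimum":-1,"maximum":1},"dy":{"type":"number","minimum":-1,"maximum":1},"dz":{"type":"number","minimum":-1,"maximum":1},"wx":{"type":"number","minimum":-1,"maximum":1},"wy":{"type":"number","minimum":-1,"maximum":1},"wz":{"type":"number","minimum":-1,"maximum":1}}}},"hand":{"type":"number"},"newtons":{"type":"number"}},"required":["plan"]}

```bash
mkdir -p pics; ls; cat > h.py <<'E'
import numpy as np, cv2
from plant import sensors, get_image, ticket
from scipy.spatial.transform import Rotation as R
def snap(name,fn):
    im=get_image(name); cv2.imwrite('pics/'+fn+'.png',im['frame']); 
    np.savez('pics/'+fn+'.npz',frame=im['frame'],K=im['K'],eye=im['eye'],ori=np.array(im['orientation']))
    return im
def cam(fn):
    return dict(np.load('pics/'+fn+'.npz'))
def rot(o):
    o=np.array(o)
    if o.shape==(3,3): return o
    if o.shape==(3,): return R.from_euler('xyz',o).as_matrix()
    raise Exception(o)
def pix2w(c,u,v,z):
    d=rot(c['ori'])@np.linalg.inv(c['K'])@np.array([u,v,1.])
    s=(z-c['eye'][2])/d[2]
    return np.array(c['eye'])+s*d
def w2pix(c,p):
    q=np.array(c['K'])@(rot(c['ori']).T@(np.array(p)-np.array(c['eye'])))
    return q[:2]/q[2]
def crop(fn,out,x0,y0,x1,y1,s):
    im=cv2.imread('pics/'+fn+'.png')[y0:y1,x0:x1]
    cv2.imwrite('pics/'+out+'.png',cv2.resize(im,None,fx=s,fy=s,interpolation=cv2.INTER_CUBIC))
E
python3 - <<'E'
from h import *
for n in ['top','side']:
    im=snap(n,n+'0'); print(n,im['eye'],im['orientation'],im['K'])
print(sensors.observe())
E
```

```text
pics
top [0.46007191 0.05017474 1.01843338] [-3.03436372  0.01773199 -1.57537771] [[438.7359334    0.         320.81497494]
 [  0.         438.7359334  237.47803774]
 [  0.           0.           1.        ]]
side [0.13609614 0.79222198 0.5110033 ] [-2.06964799 -0.008935   -2.59303756] [[437.41057688   0.         320.15370391]
 [  0.         437.41057688 235.41169022]
 [  0.           0.           1.        ]]
{'t': 0.1, 'qpos': array([-1.36339176e+00,  3.13386715e-01,  1.49836851e+00, -8.81606196e-07,
        1.33104097e+00, -2.23400256e-01]), 'joint_vel': array([-0.00064911, -0.00107539, -0.0008789 ,  0.00102256, -0.00044446,
       -0.00028919]), 'tau': array([ 2.12353792e-03, -4.12897003e+01, -2.60143715e+01, -1.56424935e-04,
        3.04596419e-03,  2.29584765e-05]), 'ee_pos': array([ 0.21917845, -0.47679201,  0.23079328]), 'ee_rot': array([-3.14132685e+00,  1.17382350e-03, -1.13999114e+00]), 'ft_force': array([-0.0542612 ,  0.44844495,  0.43029415]), 'moment': array([-0.01084985,  0.01800341,  0.01846083]), 'gripper_width': 0.0856243697658787}
```

View pics/top0.png

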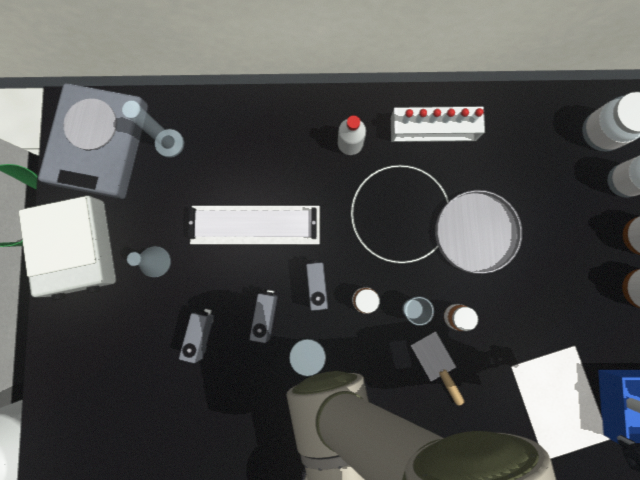

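View pics/side0.png

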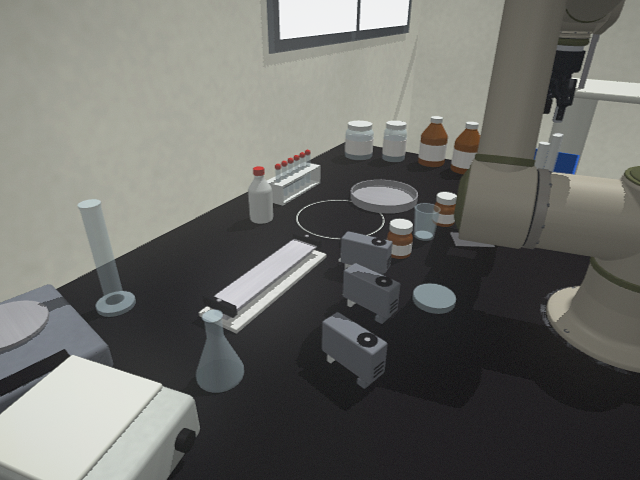

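```bash
python3 - <<'E'
from h import *
crop('top0','c1',160,190,360,380,4)
crop('top0','c2',340,150,540,350,4)
E
```

```text
(no output)
```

View pics/c1.png

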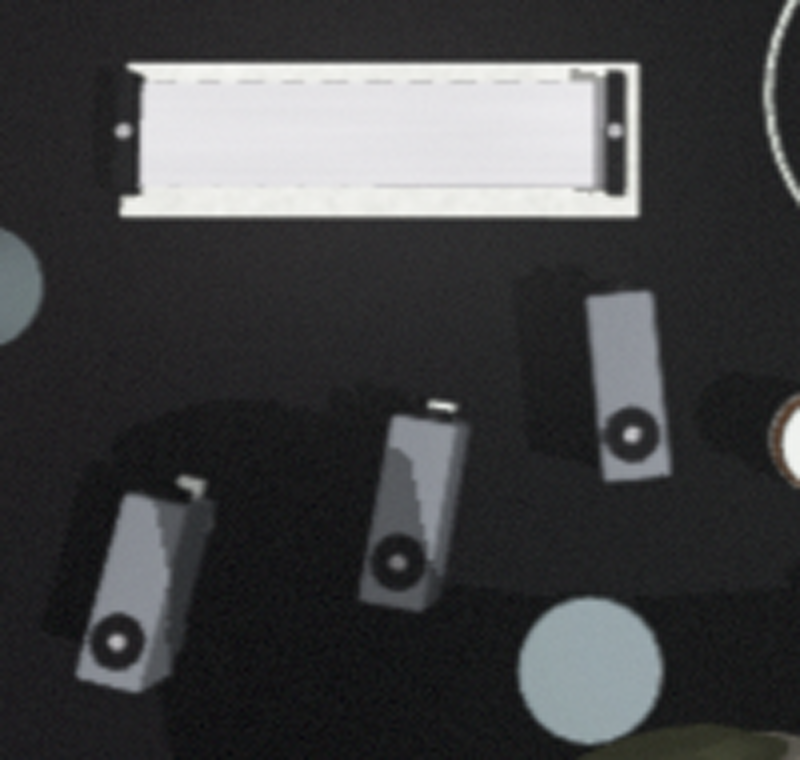

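View pics/c2.png

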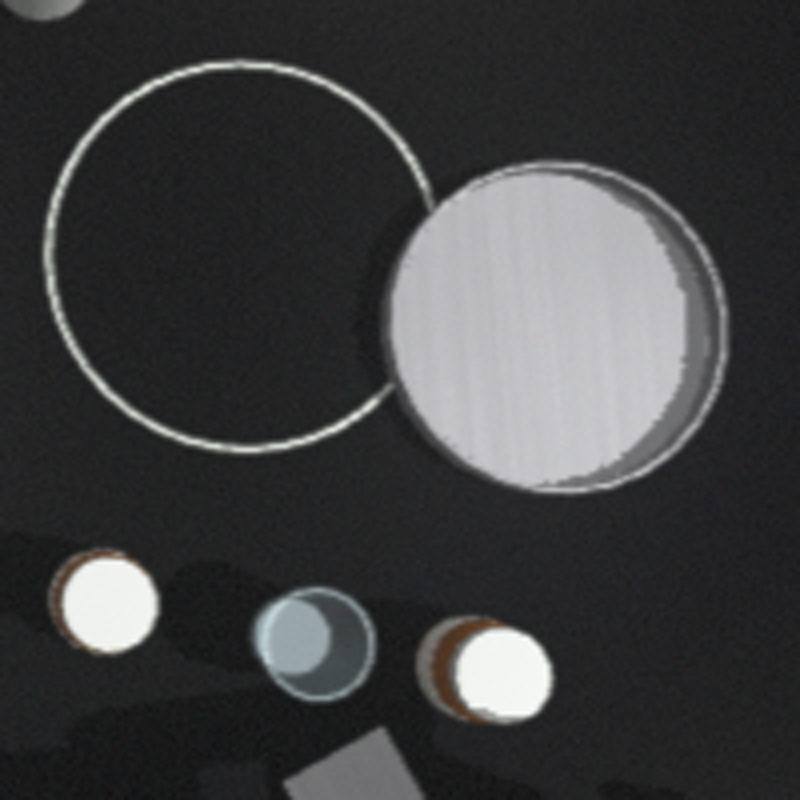

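```bash
cat >> h.py <<'E'
def boxpts(x,y,yaw,z0=.0175,z1=.0775,L=.1,W=.036):
    Rz=R.from_euler('z',yaw).as_matrix()
    return [np.array([x,y,0])+Rz@np.array([sx*L/2,sy*W/2,z]) for z in (z0,z1) for sx,sy in ((1,1),(1,-1),(-1,-1),(-1,1))]
def draw(im,c,pts,col,s=1,o=(0,0)):
    P=[((w2pix(c,p)-o+.5)*s-.5).round().astype(int) for p in pts]
    n=len(P)//2
    for k in range(n):
        cv2.line(im,tuple(map(int,P[n+k])),tuple(map(int,P[n+(k+1)%n])),col,1)
        cv2.line(im,tuple(map(int,P[k])),tuple(map(int,P[(k+1)%n])),tuple(int(q*.5) for q in col),1)
def circ(x,y,z,r,n=48):
    a=np.linspace(0,2*np.pi,n,endpoint=False)
    return [np.array([x+r*np.cos(t),y+r*np.sin(t),z]) for t in a]
E
python3 - <<'E'
from h import *
c=cam('top0')
def q(pts,z,o,s=4): 
    return [pix2w(c,u/s+o[0],v/s+o[1],z)[:2] for u,v in pts]
o=(160,190)
for n,p in dict(A=[(125,495),(190,505),(140,692),(75,680)],B=[(392,415),(463,422),(422,612),(360,600)],C=[(587,296),(652,291),(670,474),(605,482)]).items():
    P=np.array(q(p,.0775,o)); print(n,P.mean(0),(P[0]-P[3]),(P[1]-P[2]),np.linalg.norm(P[0]-P[3]),np.linalg.norm(P[0]-P[1]))
    for i in(0,1):
        d=P[i]-P[3-i]; print(np.arctan2(d[1],d[0]))
P=np.array(q([(125,63),(640,63),(640,216),(120,216)],.01,o)); print('board',P,P.mean(0))
P=np.array(q([(123,131),(615,131)],.046,o)); print('studs',P,P.mean(0),P[0]-P[1])
o=(340,150)
print('ring x', q([(240,62),(246,450),(45,250)],0,o))
print('tray rim', q([(560,160),(560,492),(383,325),(727,330)],.024,o))
print('jar lids', q([(111,605),(504,674)],.076,o),'bk',q([(315,644)],.075,o),q([(292,637)],.0,o))
E
```

```text
A [0.34899345 0.33756124] [ 0.09609462 -0.02385334] [ 0.09694483 -0.02416535] 0.09901089171974915 0.03528692222928972
-0.24330982094336812
-0.2442906489039151
B [0.39065764 0.19121589] [ 0.09676527 -0.015884  ] [ 0.0991874  -0.02100606] 0.09806028140333661 0.03816099291308074
-0.1626988746849288
-0.2086979060277249
C [0.4567881  0.07477475] [0.09857089 0.00943465] [0.09699357 0.00904408] 0.09902137283957911 0.03495483432212247
0.09542371833354961
0.09297532321724204
board [[0.64544793 0.37079374]
 [0.64309565 0.06911932]
 [0.55358867 0.06951159]
 [0.55546673 0.37126331]] [0.59939974 0.22017199]
studs [[0.60006356 0.35942462]
 [0.59809969 0.08260393]] [0.59908162 0.22101428] [0.00196388 0.27682069]
ring x [array([ 0.74009841, -0.12069019]), array([ 0.51036873, -0.11867291]), array([ 0.6282832 , -0.00396406])]
tray rim [array([ 0.67428545, -0.29806943]), array([ 0.48465047, -0.28988113]), array([ 0.57975263, -0.19401699]), array([ 0.57559457, -0.38777434])]
jar lids [array([ 0.4247587 , -0.03263529]), array([ 0.38796603, -0.23866625])] bk [array([ 0.40386427, -0.14015128])] [array([ 0.40339462, -0.14229713])]
```

```bash
cat >> h.py <<'E'
def toolR(yaw,tilt=0.,tdir=0.):
    """tool down with tool-x at yaw; then tilted: module-pitch 'tilt' (rad, foot end up = positive) about horizontal axis perpendicular to heading tdir"""
    b=R.from_euler('xyz',[np.pi,0,yaw])
    ax=np.array([-np.sin(tdir),np.cos(tdir),0])
    return R.from_rotvec(-tilt*ax)*b
def plan(pos,Rt,n=10,p0=None,R0=None):
    s=sensors.observe()
    p0=np.array(s['ee_pos']) if p0 is None else np.array(p0)
    R0=R.from_euler('xyz',s['ee_rot']) if R0 is None else R0
    w=(R0.inv()*Rt).as_rotvec()
    out=[];cum=np.zeros(6)
    for k in range(n):
        Rk=R0*R.from_rotvec(w*k/n)
        d=Rk.inv().apply((np.array(pos)-p0)/n)/.04
        out.append(np.r_[d,w/n/.08])
    out=np.array(out)
    print('max',np.abs(out).max(0).round(2))
    if np.abs(w).max()<1e-3 or np.ptp(out,axis=0).max()<.02: print('each',out[0].round(3).tolist())
    else:
        for r in out: print(r.round(2).tolist())
    return out
def st():
    s=sensors.observe(); print(round(s['t'],2),s['ee_pos'].round(4),s['ee_rot'].round(3),s['ft_force'].round(1),round(s['gripper_width'],4))
E
python3 - <<'E'
from h import *
plan([0.590,-0.248,0.10],toolR(-1.838),10)
E
```

```text
max [0.74 1.08 0.33 0.   0.   0.87]
[-0.13, -1.08, 0.33, 0.0, 0.0, 0.87]
[-0.21, -1.07, 0.33, 0.0, 0.0, 0.87]
[-0.28, -1.05, 0.33, 0.0, 0.0, 0.87]
[-0.35, -1.03, 0.33, 0.0, 0.0, 0.87]
[-0.43, -1.0, 0.33, 0.0, 0.0, 0.87]
[-0.49, -0.97, 0.33, 0.0, 0.0, 0.87]
[-0.56, -0.93, 0.33, 0.0, 0.0, 0.87]
[-0.62, -0.89, 0.33, 0.0, 0.0, 0.87]
[-0.69, -0.85, 0.33, 0.0, 0.0, 0.87]
[-0.74, -0.8, 0.33, 0.0, 0.0, 0.87]
```

>>> {"fn": "arm_command", "kwargs": {
  "plan": [
    {"dx":-0.13,"dy":-1,"dz":0.25,"wz":0.87},
    {"dx":-0.21,"dy":-1,"dz":0.25,"wz":0.87},
    {"dx":-0.28,"dy":-1,"dz":0.25,"wz":0.87},
    {"dx":-0.35,"dy":-1,"dz":0.25,"wz":0.87},
    {"dx":-0.43,"dy":-1,"dz":0.25,"wz":0.87},
    {"dx":-0.49,"dy":-0.97,"dz":0.25,"wz":0.87},
    {"dx":-0.56,"dy":-0.93,"dz":0.25,"wz":0.87},
    {"dx":-0.62,"dy":-0.89,"dz":0.25,"wz":0.87},
    {"dx":-0.69,"dy":-0.85,"dz":0.25,"wz":0.87},
    {"dx":-0.74,"dy":-0.8,"dz":0.25,"wz":0.87}
  ],
  "hand": 1,
  "newtons": 40
}}

```text
schema error: expected keys dx, dy, dz, wx, wy, wz
```

```bash
python3 - <<'E'
from h import *
st()
snap('side','side1')
o=plan([0.590,-0.248,0.013],toolR(-1.838),10)
E
```

```text
0.1 [ 0.2192 -0.4768  0.2308] [-3.141e+00  1.000e-03 -1.140e+00] [-0.1  0.4  0.4] 0.0856
max [0.74 1.08 0.54 0.   0.   0.87]
[-0.13, -1.08, 0.54, 0.0, 0.0, 0.87]
[-0.21, -1.07, 0.54, 0.0, 0.0, 0.87]
[-0.28, -1.05, 0.54, 0.0, 0.0, 0.87]
[-0.35, -1.03, 0.54, 0.0, 0.0, 0.87]
[-0.43, -1.0, 0.54, 0.0, 0.0, 0.87]
[-0.49, -0.97, 0.54, 0.0, 0.0, 0.87]
[-0.56, -0.93, 0.54, 0.0, 0.0, 0.87]
[-0.62, -0.89, 0.54, 0.0, 0.0, 0.87]
[-0.69, -0.85, 0.54, 0.0, 0.0, 0.87]
[-0.74, -0.8, 0.54, 0.0, 0.0, 0.87]
```

View pics/side1.png

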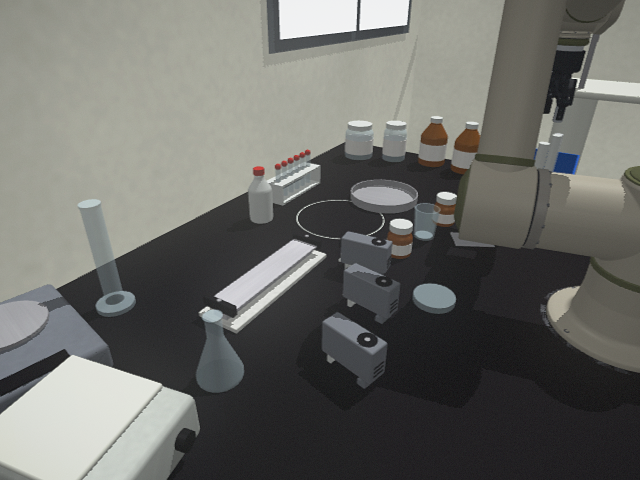

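Nothing moved; every row needs all six keys. Same move again, complete.

>>> {"fn": "arm_command", "kwargs": {
  "plan": [
    {"dx":-0.13,"dy":-1,"dz":0.25,"wx":0,"wy":0,"wz":0.87},
    {"dx":-0.21,"dy":-1,"dz":0.25,"wx":0,"wy":0,"wz":0.87},
    {"dx":-0.28,"dy":-1,"dz":0.25,"wx":0,"wy":0,"wz":0.87},
    {"dx":-0.35,"dy":-1,"dz":0.25,"wx":0,"wy":0,"wz":0.87},
    {"dx":-0.43,"dy":-1,"dz":0.25,"wx":0,"wy":0,"wz":0.87},
    {"dx":-0.49,"dy":-0.97,"dz":0.25,"wx":0,"wy":0,"wz":0.87},
    {"dx":-0.56,"dy":-0.93,"dz":0.25,"wx":0,"wy":0,"wz":0.87},
    {"dx":-0.62,"dy":-0.89,"dz":0.25,"wx":0,"wy":0,"wz":0.87},
    {"dx":-0.69,"dy":-0.85,"dz":0.25,"wx":0,"wy":0,"wz":0.87},
    {"dx":-0.74,"dy":-0.8,"dz":0.25,"wx":0,"wy":0,"wz":0.87}
  ],
  "hand": 1,
  "newtons": 40
}}

```text
t: 1.15
ee_pos: [0.5823, -0.2502, 0.1306]
ee_rot: [3.141, 0.0, -1.839]
ft_force: [-0.1, -0.6, 0.8]
gripper_width: -0.0003
```

```bash
python3 - <<'E'
from h import *
st()
snap('top','top1')
st()
o=plan([0.590,-0.248,0.013],toolR(-1.838),10)
crop('top1','c3',160,240,560,480,2)
E
```

```text
1.15 [ 0.5823 -0.2502  0.1306] [ 3.141  0.    -1.839] [-0.1 -0.6  0.8] -0.0003
1.2 [ 0.5858 -0.246   0.1285] [ 3.140e+00  3.000e-03 -1.839e+00] [ 1.5  5.1 -2.5] -0.0003
max [0.   0.01 0.29 0.   0.   0.  ]
each [0.003, -0.012, 0.289, 0.001, 0.003, -0.001]
```

View pics/top1.png

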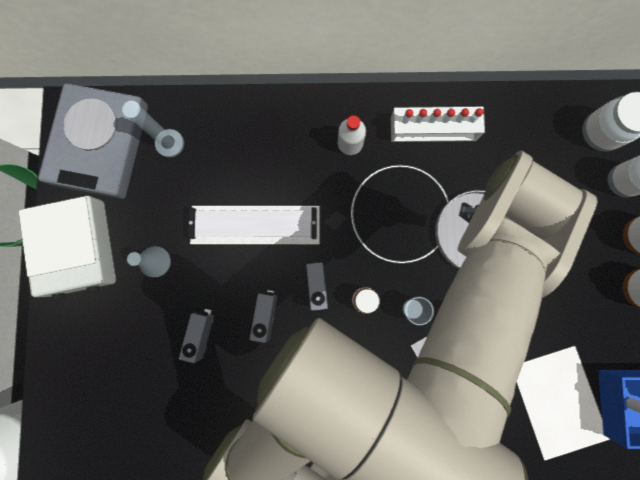

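>>> {"fn": "arm_command", "kwargs": {
  "plan": [
    {"dx":0,"dy":0,"dz":0.6,"wx":0,"wy":0,"wz":0},
    {"dx":0,"dy":0,"dz":0.6,"wx":0,"wy":0,"wz":0},
    {"dx":0,"dy":0,"dz":0.6,"wx":0,"wy":0,"wz":0},
    {"dx":0,"dy":0,"dz":0.5,"wx":0,"wy":0,"wz":0},
    {"dx":0,"dy":0,"dz":0.35,"wx":0,"wy":0,"wz":0},
    {"dx":0,"dy":0,"dz":0.2,"wx":0,"wy":0,"wz":0},
    {"dx":-0.1,"dy":0,"dz":0,"wx":0,"wy":0,"wz":0},
    {"dx":-0.2,"dy":0,"dz":0,"wx":0,"wy":0,"wz":0},
    {"dx":-0.2,"dy":0,"dz":0,"wx":0,"wy":0,"wz":0},
    {"dx":-0.15,"dy":0,"dz":0,"wx":0,"wy":0,"wz":0}
  ]
}}

```text
t: 2.2
ee_pos: [0.5884, -0.2256, 0.0181]
ee_rot: [-3.14, -0.0, -1.835]
ft_force: [-0.7, -0.5, 0.2]
gripper_width: -0.0002
```

```bash
python3 - <<'E'
from h import *
snap('side','side2')
st()
o=plan([0.6455,-0.0443,0.013],toolR(-1.838),10)
crop('side2','c4',240,120,540,300,2)
E
```

```text
2.25 [ 0.5885 -0.2248  0.0179] [-3.141  0.    -1.835] [0.9 0.4 0.2] -0.0002
max [0.47 0.02 0.01 0.   0.   0.  ]
each [-0.473, -0.02, 0.012, -0.001, 0.0, 0.004]
```

View pics/c4.png

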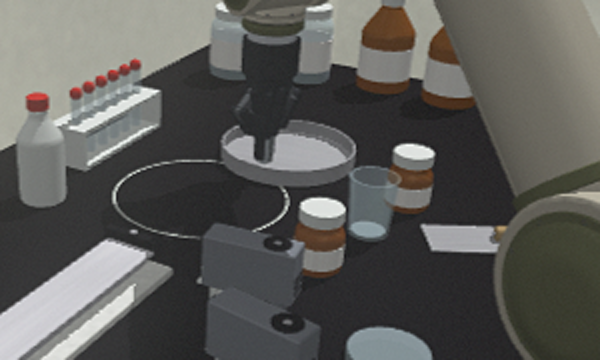

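>>> {"fn": "arm_command", "kwargs": {
  "plan": [
    {"dx":-0.15,"dy":0,"dz":0.05,"wx":0,"wy":0,"wz":0},
    {"dx":-0.25,"dy":-0.02,"dz":0.05,"wx":0,"wy":0,"wz":0},
    {"dx":-0.3,"dy":-0.02,"dz":0,"wx":0,"wy":0,"wz":0},
    {"dx":-0.3,"dy":-0.02,"dz":0,"wx":0,"wy":0,"wz":0},
    {"dx":-0.3,"dy":-0.02,"dz":0,"wx":0,"wy":0,"wz":0},
    {"dx":-0.3,"dy":-0.02,"dz":0,"wx":0,"wy":0,"wz":0},
    {"dx":-0.3,"dy":-0.02,"dz":0,"wx":0,"wy":0,"wz":0},
    {"dx":-0.3,"dy":-0.02,"dz":0,"wx":0,"wy":0,"wz":0},
    {"dx":-0.3,"dy":-0.02,"dz":0,"wx":0,"wy":0,"wz":0},
    {"dx":-0.3,"dy":-0.02,"dz":0,"wx":0,"wy":0,"wz":0}
  ]
}}

```text
t: 3.25
ee_pos: [0.6245, -0.1195, 0.0136]
ee_rot: [-3.141, -0.0, -1.836]
ft_force: [-1.5, -5.7, 4.9]
gripper_width: 0.0002
```

```bash
python3 - <<'E'
from h import *
st()
o=plan([0.6455,-0.0443,0.015],toolR(-1.838),10)
E
```

```text
3.25 [ 0.6245 -0.1195  0.0136] [-3.141 -0.    -1.836] [-1.5 -5.7  4.9] 0.0002
max [0.2 0.  0.  0.  0.  0. ]
each [-0.195, -0.001, -0.004, -0.0, -0.001, 0.003]
```

>>> {"fn": "arm_command", "kwargs": {
  "plan": [
    {"dx":-0.25,"dy":0,"dz":-0.03,"wx":0,"wy":0,"wz":0},
    {"dx":-0.25,"dy":0,"dz":0,"wx":0,"wy":0,"wz":0},
    {"dx":-0.25,"dy":0,"dz":0,"wx":0,"wy":0,"wz":0},
    {"dx":-0.25,"dy":0,"dz":0,"wx":0,"wy":0,"wz":0},
    {"dx":-0.25,"dy":0,"dz":0,"wx":0,"wy":0,"wz":0},
    {"dx":-0.2,"dy":0,"dz":0,"wx":0,"wy":0,"wz":0},
    {"dx":-0.2,"dy":0,"dz":0,"wx":0,"wy":0,"wz":0},
    {"dx":-0.1,"dy":0,"dz":0,"wx":0,"wy":0,"wz":0},
    {"dx":-0.08,"dy":0,"dz":0,"wx":0,"wy":0,"wz":0},
    {"dx":-0.05,"dy":0,"dz":0,"wx":0,"wy":0,"wz":0}
  ]
}}

```text
t: 4.25
ee_pos: [0.6439, -0.0476, 0.0145]
ee_rot: [3.142, -0.0, -1.836]
ft_force: [-0.7, -2.1, -0.7]
gripper_width: -0.0002
```

```bash
python3 - <<'E'
from h import *
snap('side','side3')
st()
o=plan([0.6455,-0.0443,0.013],toolR(-1.838),10)
c=cam('side3'); im=cv2.imread('pics/side3.png')
S=3;x0,y0=240,140
im=cv2.resize(im[y0:y0+180,x0:x0+260],None,fx=S,fy=S,interpolation=cv2.INTER_CUBIC)
e=sensors.observe()['ee_pos']
draw(im,c,circ(.625,-.119,0,.095)+circ(.625,-.119,.024,.095),(0,255,0),S,(x0,y0))
draw(im,c,circ(.625,-.119,0,.112)+circ(.625,-.119,0,.112),(0,0,255),S,(x0,y0))
cv2.imwrite('pics/c5.png',im)
E
```

```text
4.3 [ 0.6439 -0.0474  0.0145] [ 3.142  0.    -1.836] [ 0.1 -1.6  0.9] 0.0001
max [0.01 0.   0.   0.   0.   0.  ]
each [-0.008, -0.002, 0.004, 0.0, 0.0, 0.003]
```

View pics/c5.png

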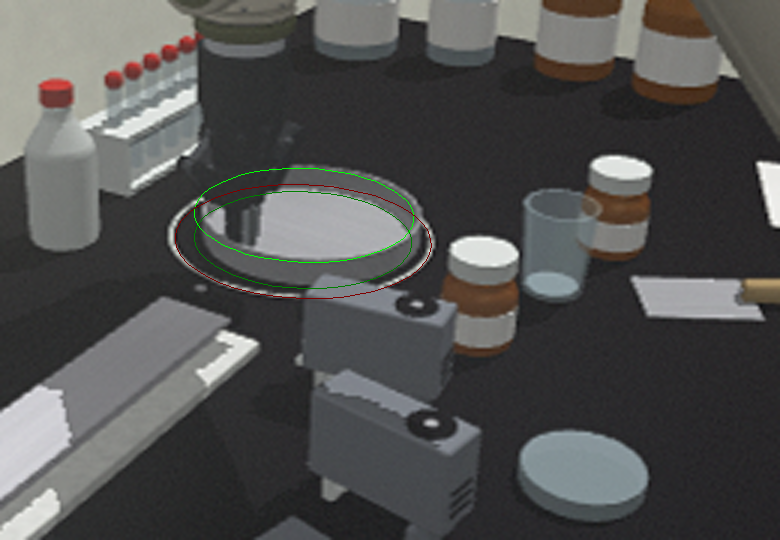

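>>> {"fn": "arm_command", "kwargs": {
  "plan": [
    {"dx":0.1,"dy":0,"dz":0,"wx":0,"wy":0,"wz":0},
    {"dx":0.1,"dy":0,"dz":-0.5,"wx":0,"wy":0,"wz":0},
    {"dx":0,"dy":0,"dz":-0.8,"wx":0,"wy":0,"wz":0},
    {"dx":0,"dy":0.2,"dz":-0.9,"wx":0,"wy":0,"wz":0},
    {"dx":0,"dy":0.5,"dz":-0.5,"wx":0,"wy":0,"wz":0},
    {"dx":-0.5,"dy":0.8,"dz":-0.2,"wx":0,"wy":0,"wz":0},
    {"dx":-0.5,"dy":0.8,"dz":0,"wx":0,"wy":0,"wz":0},
    {"dx":-0.5,"dy":0.8,"dz":0,"wx":0,"wy":0,"wz":0},
    {"dx":-0.5,"dy":0.8,"dz":0,"wx":0,"wy":0,"wz":0},
    {"dx":0,"dy":0.5,"dz":0,"wx":0,"wy":0,"wz":0}
  ]
}}

```text
t: 5.3
ee_pos: [0.4912, 0.07, 0.1307]
ee_rot: [3.141, 0.001, -1.834]
ft_force: [0.0, 0.3, -0.9]
gripper_width: -0.0004
```

```bash
python3 - <<'E'
from h import *
snap('top','top2')
st()
o=plan([0.457,0.075,0.12],toolR(-1.477),10)
c=cam('top2'); im=cv2.imread('pics/top2.png')
S=4;x0,y0=340,150
im=cv2.resize(im[y0:y0+150,x0:x0+200],None,fx=S,fy=S,interpolation=cv2.INTER_CUBIC)
cv2.imwrite('pics/c6.png',im)
E
```

```text
5.35 [0.4893 0.07   0.1305] [ 3.14   0.    -1.834] [ 0.5  1.  -0.6] -0.0
max [0.02 0.08 0.03 0.   0.   0.45]
[0.01, 0.08, 0.03, 0.0, 0.0, -0.45]
[0.01, 0.08, 0.03, 0.0, 0.0, -0.45]
[0.0, 0.08, 0.03, 0.0, 0.0, -0.45]
[0.0, 0.08, 0.03, 0.0, 0.0, -0.45]
[-0.0, 0.08, 0.03, 0.0, 0.0, -0.45]
[-0.01, 0.08, 0.03, 0.0, 0.0, -0.45]
[-0.01, 0.08, 0.03, 0.0, 0.0, -0.45]
[-0.01, 0.08, 0.03, 0.0, 0.0, -0.45]
[-0.01, 0.08, 0.03, 0.0, 0.0, -0.45]
[-0.02, 0.08, 0.03, 0.0, 0.0, -0.45]
```

View pics/c6.png

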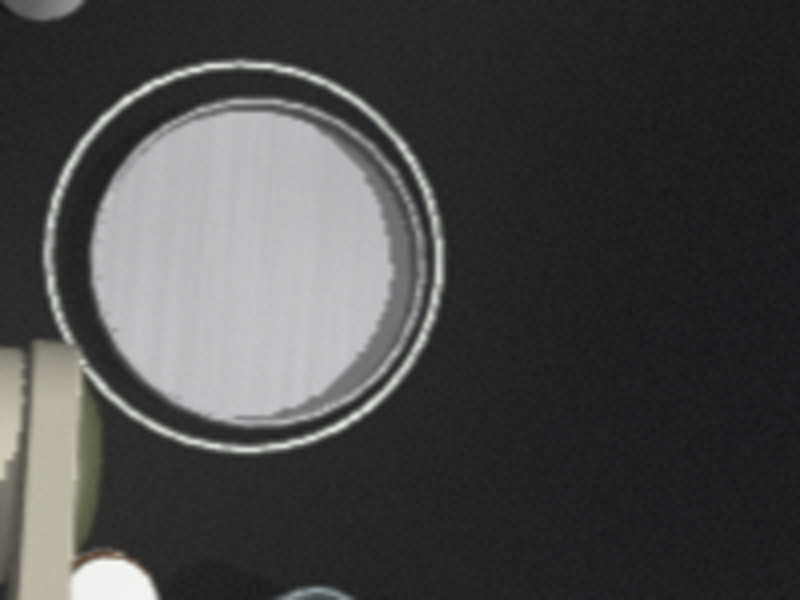

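View pics/top2.png

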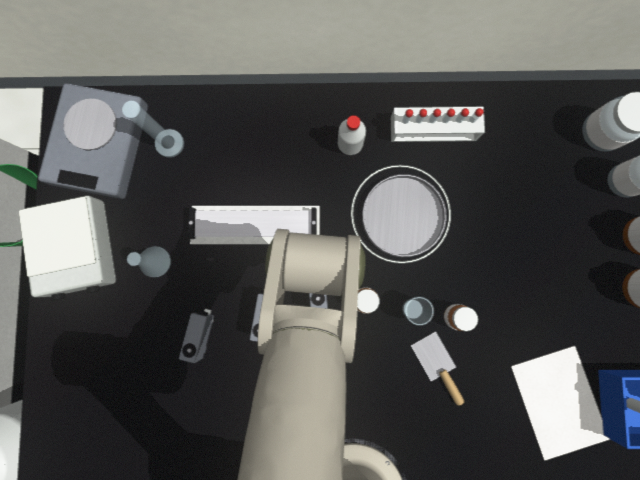

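>>> {"fn": "arm_command", "kwargs": {
  "plan": [
    {"dx":0,"dy":0.1,"dz":0.03,"wx":0,"wy":0,"wz":-0.6},
    {"dx":0,"dy":0.1,"dz":0.03,"wx":0,"wy":0,"wz":-0.6},
    {"dx":0,"dy":0.1,"dz":0.03,"wx":0,"wy":0,"wz":-0.6},
    {"dx":0,"dy":0.1,"dz":0.03,"wx":0,"wy":0,"wz":-0.6},
    {"dx":0,"dy":0.1,"dz":0.03,"wx":0,"wy":0,"wz":-0.6},
    {"dx":0,"dy":0.1,"dz":0.03,"wx":0,"wy":0,"wz":-0.6},
    {"dx":-0.02,"dy":0.1,"dz":0.03,"wx":0,"wy":0,"wz":-0.6},
    {"dx":-0.02,"dy":0.1,"dz":0.03,"wx":0,"wy":0,"wz":-0.27},
    {"dx":0,"dy":0,"dz":0,"wx":0,"wy":0,"wz":0},
    {"dx":0,"dy":0,"dz":0,"wx":0,"wy":0,"wz":0}
  ],
  "hand": -1
}}

```text
t: 6.35
ee_pos: [0.4614, 0.0725, 0.121]
ee_rot: [-3.141, 0.0, -1.48]
ft_force: [-0.1, -0.6, -0.1]
gripper_width: 0.0852
```

```bash
python3 - <<'E'
from h import *
st()
o=plan([0.457,0.075,0.030],toolR(-1.477),10)
c=cam('top2')
q=lambda u,v,z:pix2w(c,340+u/4,150+v/4,z)[:2]
print('tray',(q(258.5,97,.024)+q(258.5,425,.024))/2,(q(90,261,.024)+q(427,261,.024))/2, 'ring',(q(243,60,0)+q(243,452,0))/2,(q(43,256,0)+q(444,256,0))/2)
E
```

```text
6.35 [0.4614 0.0725 0.121 ] [-3.141  0.    -1.48 ] [-0.1 -0.6 -0.1] 0.0852
max [0.01 0.01 0.23 0.   0.   0.  ]
each [-0.007, 0.01, 0.228, -0.0, 0.0, -0.003]
tray [ 0.61800048 -0.12444705] [ 0.61704689 -0.1242586 ] ring [ 0.6252583  -0.11970308] [ 0.62385942 -0.11972223]
```

>>> {"fn": "arm_command", "kwargs": {
  "plan": [
    {"dx":-0.02,"dy":0.03,"dz":0.2,"wx":0,"wy":0,"wz":0},
    {"dx":-0.02,"dy":0.03,"dz":0.4,"wx":0,"wy":0,"wz":0},
    {"dx":-0.02,"dy":0.02,"dz":0.4,"wx":0,"wy":0,"wz":0},
    {"dx":-0.01,"dy":0.02,"dz":0.4,"wx":0,"wy":0,"wz":0},
    {"dx":0,"dy":0,"dz":0.4,"wx":0,"wy":0,"wz":0},
    {"dx":0,"dy":0,"dz":0.3,"wx":0,"wy":0,"wz":0},
    {"dx":0,"dy":0,"dz":0.17,"wx":0,"wy":0,"wz":0},
    {"dx":0,"dy":0,"dz":0,"wx":0,"wy":0,"wz":0},
    {"dx":0,"dy":0,"dz":0,"wx":0,"wy":0,"wz":0},
    {"dx":0,"dy":0,"dz":0,"wx":0,"wy":0,"wz":0}
  ]
}}

```text
t: 7.35
ee_pos: [0.4573, 0.075, 0.0307]
ee_rot: [-3.14, -0.0, -1.478]
ft_force: [0.4, 0.3, -0.9]
gripper_width: 0.0856
```

>>> {"fn": "arm_command", "kwargs": {
  "plan": [
    {"dx":0,"dy":0,"dz":0,"wx":0,"wy":0,"wz":0},
    {"dx":0,"dy":0,"dz":0,"wx":0,"wy":0,"wz":0},
    {"dx":0,"dy":0,"dz":0,"wx":0,"wy":0,"wz":0},
    {"dx":0,"dy":0,"dz":0,"wx":0,"wy":0,"wz":0},
    {"dx":0,"dy":0,"dz":0,"wx":0,"wy":0,"wz":0},
    {"dx":0,"dy":0,"dz":0,"wx":0,"wy":0,"wz":0},
    {"dx":0,"dy":0,"dz":-0.1,"wx":0,"wy":0,"wz":0},
    {"dx":0,"dy":0,"dz":-0.2,"wx":0,"wy":0,"wz":0},
    {"dx":0,"dy":0,"dz":-0.2,"wx":0,"wy":0,"wz":0},
    {"dx":0,"dy":0,"dz":-0.2,"wx":0,"wy":0,"wz":0}
  ],
  "hand": 1,
  "newtons": 60
}}

```text
t: 8.35
ee_pos: [0.4569, 0.075, 0.0588]
ee_rot: [-3.141, -0.0, -1.478]
ft_force: [-0.2, -0.1, -2.6]
gripper_width: 0.0355
```

```bash
python3 - <<'E'
from h import *
st()
snap('side','side4')
crop('side4','c7',280,160,480,310,4)
E
```

```text
8.35 [0.4569 0.075  0.0588] [-3.141 -0.    -1.478] [-0.2 -0.1 -2.6] 0.0355
```

View pics/c7.png

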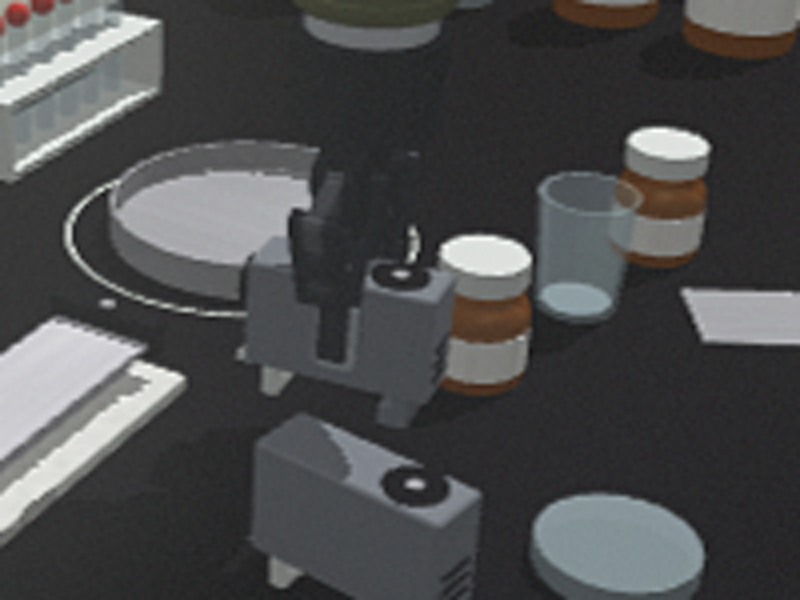

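```bash
cat >> h.py <<'E'
RC=np.array([0.599,0.2205]); RY=-0.006
def hook(yrel,ex,ez,th,tcpx=0.,tcpz=.0132,tcpy=0.,yawoff=0.):
    """TCP pos, R for flange top near edge at module-local (ex,ez) m."""
    Rr=R.from_euler('z',RY)
    edge=np.r_[RC,0]+Rr.apply([-.030,yrel,.034])
    M=Rr*R.from_euler('y',-th)
    O=edge-M.apply([ex,0,ez])
    tcp=O+M.apply([tcpx,tcpy,tcpz])
    return tcp,toolR(RY-np.pi/2,th,RY)
E
python3 - <<'E'
from h import *
c=cam('top0')
q=lambda u,v,z:pix2w(c,160+u/4,190+v/4,z)[:2]
for u in (200,400,550): print(q(u,81,.034),q(u,187,.034))
t,Rr=hook(-.088,-.014,-.0012,.28); print(t)
plan(t+[0,0,.07],Rr,10)
E
python3 - <<'E'
import sys; sys.path.insert(0,'.')
from h import *
crop('top0','c8',185,200,335,250,5)
E
```

```text
[0.6302858  0.31984639] [0.56942532 0.3184726 ]
[0.62941489 0.20541424] [0.56868412 0.20478923]
[0.62876404 0.11989776] [0.5681302  0.11983033]
[0.57794763 0.13262473 0.05170818]
max [0.14 0.33 0.15 0.35 0.02 0.12]
[-0.12, -0.31, -0.15, 0.35, 0.02, 0.12]
[-0.12, -0.32, -0.15, 0.35, 0.02, 0.12]
[-0.12, -0.32, -0.14, 0.35, 0.02, 0.12]
[-0.12, -0.32, -0.13, 0.35, 0.02, 0.12]
[-0.13, -0.32, -0.12, 0.35, 0.02, 0.12]
[-0.13, -0.33, -0.11, 0.35, 0.02, 0.12]
[-0.13, -0.33, -0.1, 0.35, 0.02, 0.12]
[-0.14, -0.33, -0.09, 0.35, 0.02, 0.12]
[-0.14, -0.33, -0.08, 0.35, 0.02, 0.12]
[-0.14, -0.33, -0.07, 0.35, 0.02, 0.12]
```

View pics/c8.png

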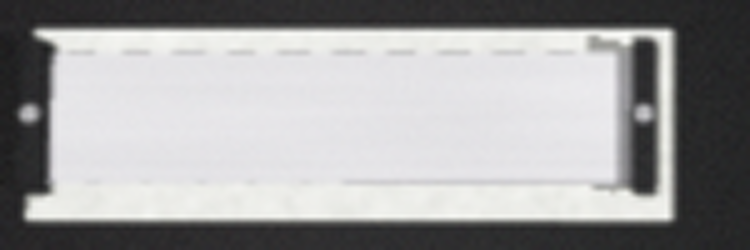

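>>> {"fn": "arm_command", "kwargs": {
  "plan": [
    {"dx":-0.12,"dy":-0.31,"dz":-0.3,"wx":0.35,"wy":0.02,"wz":0.12},
    {"dx":-0.12,"dy":-0.32,"dz":-0.3,"wx":0.35,"wy":0.02,"wz":0.12},
    {"dx":-0.12,"dy":-0.32,"dz":-0.2,"wx":0.35,"wy":0.02,"wz":0.12},
    {"dx":-0.12,"dy":-0.32,"dz":-0.1,"wx":0.35,"wy":0.02,"wz":0.12},
    {"dx":-0.13,"dy":-0.32,"dz":-0.05,"wx":0.35,"wy":0.02,"wz":0.12},
    {"dx":-0.13,"dy":-0.33,"dz":-0.05,"wx":0.35,"wy":0.02,"wz":0.12},
    {"dx":-0.13,"dy":-0.33,"dz":-0.05,"wx":0.35,"wy":0.02,"wz":0.12},
    {"dx":-0.14,"dy":-0.33,"dz":-0.04,"wx":0.35,"wy":0.02,"wz":0.12},
    {"dx":-0.14,"dy":-0.33,"dz":-0.03,"wx":0.35,"wy":0.02,"wz":0.12},
    {"dx":-0.14,"dy":-0.33,"dz":-0.03,"wx":0.35,"wy":0.02,"wz":0.12}
  ]
}}

```text
t: 9.4
ee_pos: [0.5805, 0.1333, 0.1204]
ee_rot: [-2.859, -0.002, -1.576]
ft_force: [0.3, -0.0, -3.7]
gripper_width: 0.0349
```

```bash
python3 - <<'E'
from h import *
snap('side','side5')
st()
t,Rr=hook(-.088,-.014,-.0012,.28)
plan(t,Rr,10)
crop('side5','c9',210,100,450,330,3)
E
```

```text
9.45 [0.5819 0.1339 0.1212] [-2.856e+00 -2.000e-03 -1.576e+00] [ 0.1  0.5 -2.9] 0.0356
max [0.   0.06 0.16 0.01 0.   0.  ]
each [0.003, 0.059, 0.164, -0.007, -0.002, 0.001]
```

View pics/c9.png

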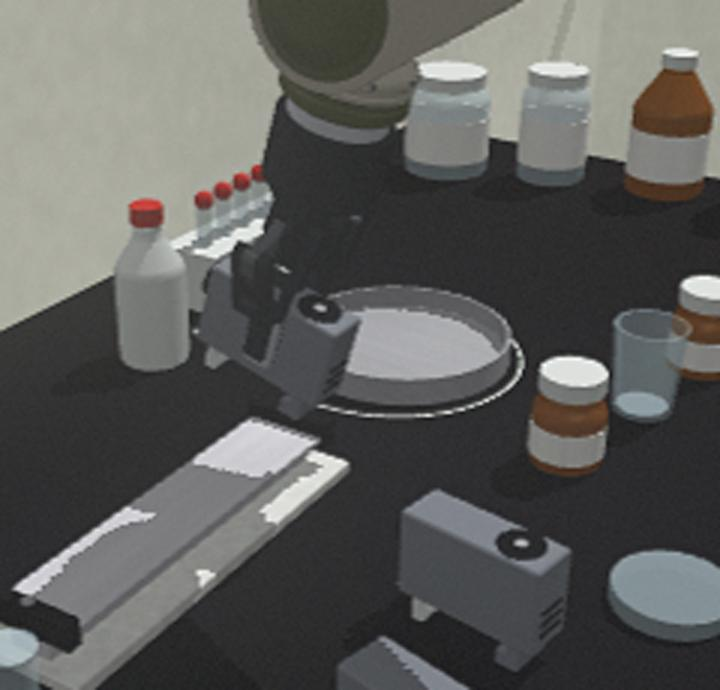

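>>> {"fn": "arm_command", "kwargs": {
  "plan": [
    {"dx":0.01,"dy":0.12,"dz":0.2,"wx":0,"wy":0,"wz":0},
    {"dx":0.01,"dy":0.12,"dz":0.26,"wx":-0.03,"wy":0,"wz":0},
    {"dx":0.01,"dy":0.08,"dz":0.26,"wx":-0.02,"wy":0,"wz":0},
    {"dx":0,"dy":0.07,"dz":0.26,"wx":-0.02,"wy":0,"wz":0},
    {"dx":0,"dy":0.06,"dz":0.21,"wx":0,"wy":0,"wz":0},
    {"dx":0,"dy":0.05,"dz":0.18,"wx":0,"wy":0,"wz":0},
    {"dx":0,"dy":0.05,"dz":0.14,"wx":0,"wy":0,"wz":0},
    {"dx":0,"dy":0.03,"dz":0.1,"wx":0,"wy":0,"wz":0},
    {"dx":0,"dy":0.01,"dz":0.03,"wx":0,"wy":0,"wz":0},
    {"dx":0,"dy":0,"dz":0,"wx":0,"wy":0,"wz":0}
  ]
}}

```text
t: 10.45
ee_pos: [0.5766, 0.1315, 0.0527]
ee_rot: [-2.861, -0.002, -1.575]
ft_force: [-1.7, 0.1, 7.0]
gripper_width: 0.0354
```

```bash
python3 - <<'E'
from h import *
snap('side','side6')
st()
t,Rr=hook(-.088,-.014,-.0012,.28)
plan(t,Rr,10)
t,Rr=hook(-.088,-.027,-.0012,.28)
plan(t,Rr,10)
crop('side6','c9',230,170,400,330,4)
E
```

```text
10.5 [0.5766 0.1315 0.0527] [-2.861e+00 -2.000e-03 -1.575e+00] [-0.9 -0.3  7.6] 0.0357
max [0. 0. 0. 0. 0. 0.]
each [-0.003, -0.002, 0.003, -0.001, -0.002, 0.003]
max [0.   0.03 0.   0.   0.   0.  ]
each [-0.003, -0.035, 0.003, -0.001, -0.002, 0.003]
```

View pics/c9.png

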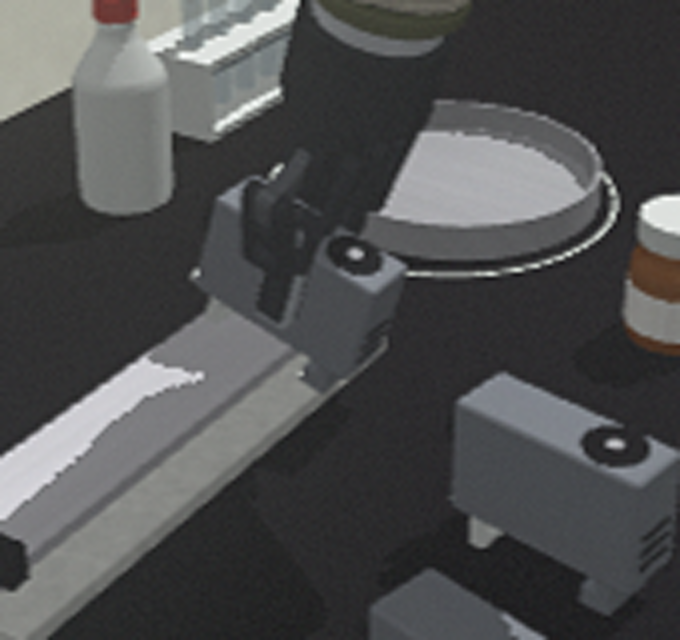

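```bash
cat >> h.py <<'E'
def modpts(O,M,L=.1,W=.036):
    P=[]
    for z in (0,.06):
        for sx,sy in ((1,1),(1,-1),(-1,-1),(-1,1)): P.append(O+M.apply([sx*L/2,sy*W/2,z]))
    return P
def overlay(fn,out,x0,y0,x1,y1,S,O,M,extra=()):
    c=cam(fn); im=cv2.imread('pics/'+fn+'.png')
    im=cv2.resize(im[y0:y1,x0:x1],None,fx=S,fy=S,interpolation=cv2.INTER_CUBIC)
    draw(im,c,modpts(O,M),(0,255,0),S,(x0,y0))
    cv2.imwrite('pics/'+out+'.png',im)
def modpose(tcpoff=(0,0,.0132),th_extra=0.):
    s=sensors.observe(); Rt=R.from_euler('xyz',s['ee_rot'])
    M=Rt*toolR(-np.pi/2).inv()   # module frame when tool-x = -module y
    M2=M*R.from_euler('y',-th_extra)
    return s['ee_pos']-M2.apply(tcpoff),M2
E
python3 - <<'E'
from h import *
O,M=modpose(); print(O,M.as_euler('xyz'))
overlay('side6','c10',230,170,400,330,4,O,M)
O,M=modpose((0,0,.0120),.06)
overlay('side6','c11',230,170,400,330,4,O,M)
E
```

```text
[0.58029709 0.13147475 0.04001114] [-0.0024048  -0.28046346 -0.00378309]
```

View pics/c10.png

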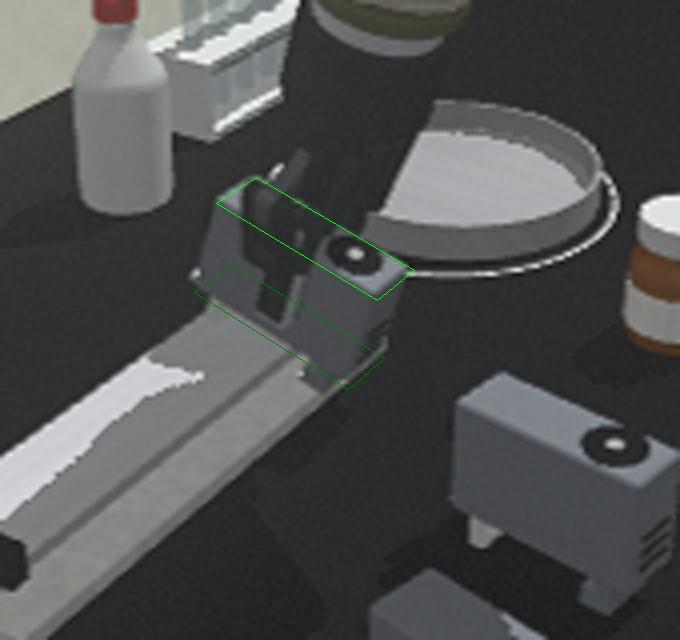

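View pics/c11.png

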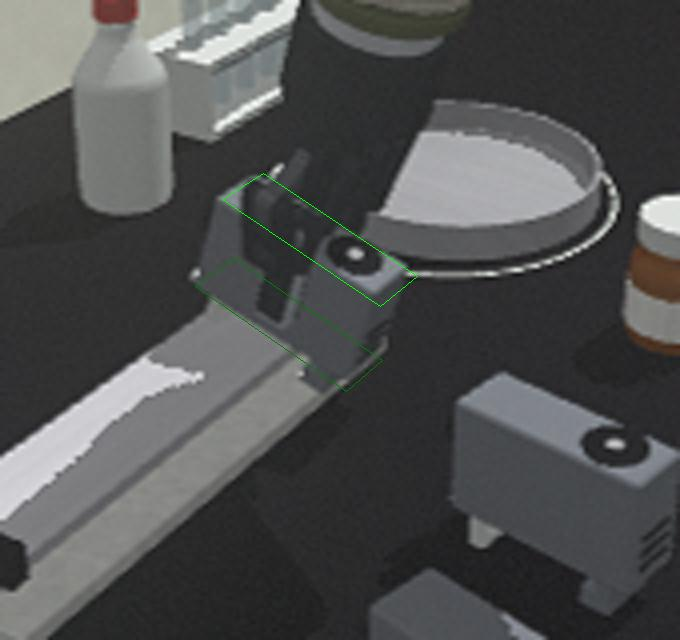

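```bash
python3 - <<'E'
from h import *
O,M=modpose()
overlay('side6','c10',270,205,345,275,10,O,M)
crop('side6','c11',270,205,345,275,10)
E
```

```text
(no output)
```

View pics/c10.png

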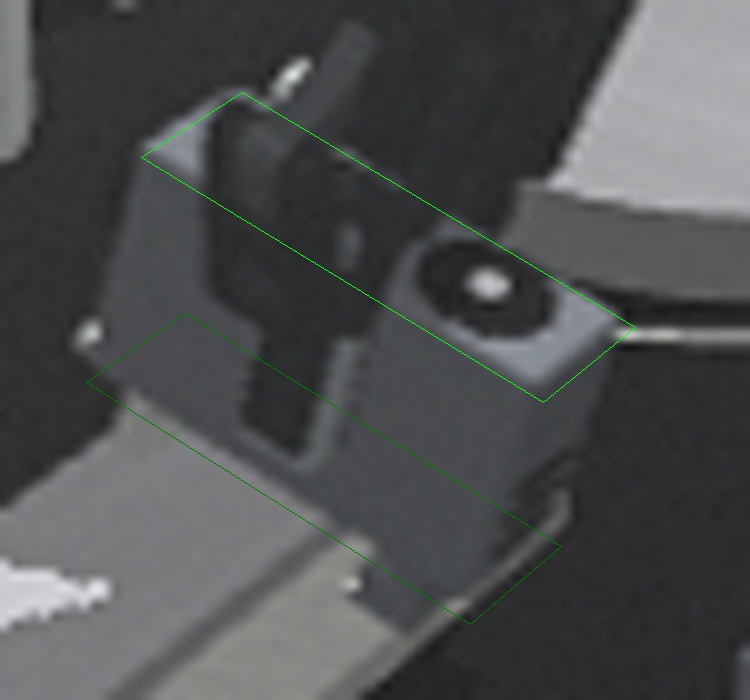

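View pics/c11.png

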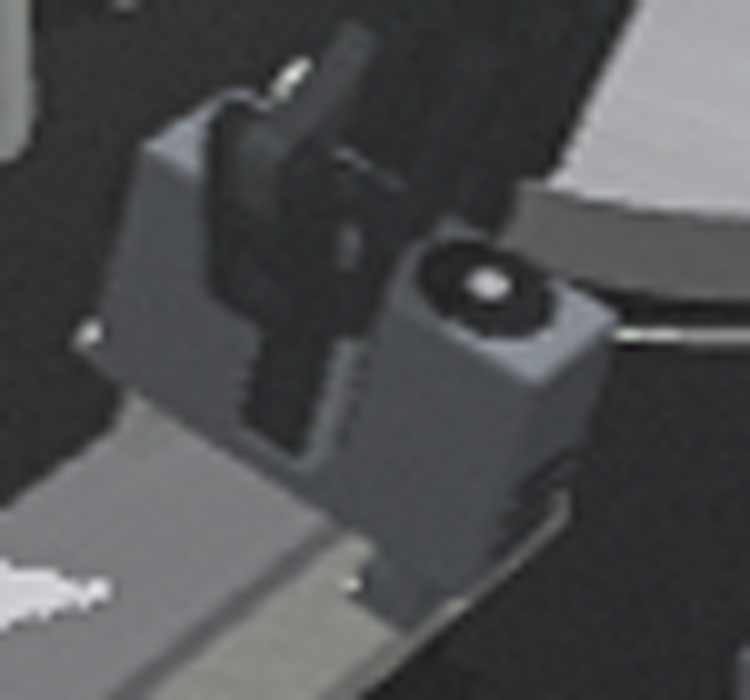

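```bash
python3 - <<'E'
from h import *
Rt=R.from_euler('xyz',[-2.856,-.002,-1.576]); M=Rt*toolR(-np.pi/2).inv()
p=np.array([0.5812,0.1336,0.1208])
overlay('side5','c12',265,175,340,245,10,p-M.apply([0,0,.0132]),M)
E
```

```text
(no output)
```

View pics/c12.png

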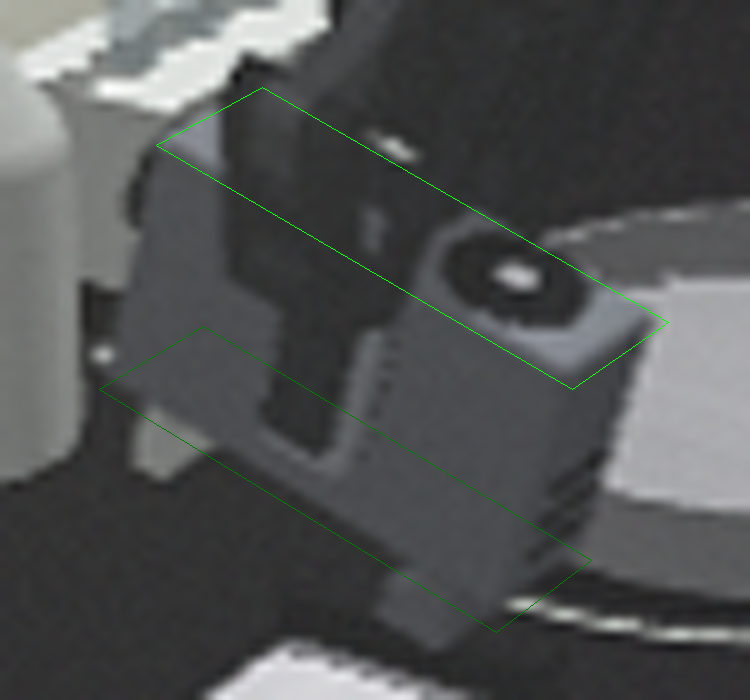

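```bash
python3 - <<'E'
from h import *
a=hook(-.088,-.014,-.005,.33); b=hook(-.088,-.021,-.002,.33); d=hook(-.088,-.027,-.0012,.33)
plan(a[0],a[1],4)
plan(b[0],b[1],3,*a)
plan(d[0],d[1],3,*b)
E
```

```text
max [0.01 0.   0.02 0.15 0.01 0.01]
each [-0.007, -0.0, -0.02, 0.155, -0.005, 0.007]
max [0.   0.06 0.03 0.   0.   0.  ]
each [-0.0, -0.058, 0.025, 0.0, 0.0, 0.0]
max [0.   0.05 0.01 0.   0.   0.  ]
each [0.0, -0.05, 0.007, 0.0, 0.0, 0.0]
```

>>> {"fn": "arm_command", "kwargs": {
  "plan": [
    {"dx":0,"dy":0,"dz":-0.05,"wx":0.16,"wy":0,"wz":0.01},
    {"dx":-0.01,"dy":0,"dz":-0.05,"wx":0.16,"wy":0,"wz":0.01},
    {"dx":-0.01,"dy":0,"dz":-0.02,"wx":0.16,"wy":0,"wz":0.01},
    {"dx":-0.01,"dy":0,"dz":0,"wx":0.14,"wy":0,"wz":0},
    {"dx":0,"dy":0,"dz":0,"wx":0,"wy":0,"wz":0},
    {"dx":0,"dy":0,"dz":0,"wx":0,"wy":0,"wz":0},
    {"dx":0,"dy":0,"dz":0,"wx":0,"wy":0,"wz":0},
    {"dx":0,"dy":0,"dz":0,"wx":0,"wy":0,"wz":0},
    {"dx":0,"dy":0,"dz":0,"wx":0,"wy":0,"wz":0},
    {"dx":0,"dy":0,"dz":0,"wx":0,"wy":0,"wz":0}
  ]
}}

```text
t: 11.5
ee_pos: [0.5735, 0.1327, 0.0552]
ee_rot: [-2.817, -0.002, -1.578]
ft_force: [-0.1, -0.0, -2.7]
gripper_width: 0.0354
```

```bash
python3 - <<'E'
from h import *
snap('side','side7')
st()
O,M=modpose()
overlay('side7','c13',270,195,345,265,10,O,M)
a=hook(-.088,-.014,-.005,.33); b=hook(-.088,-.021,-.002,.33); d=hook(-.088,-.027,-.0012,.33)
plan(a[0],a[1],1)
plan(b[0],b[1],1)
plan(d[0],d[1],1)
E
```

```text
11.55 [0.5735 0.1327 0.0552] [-2.817e+00 -2.000e-03 -1.578e+00] [-0.6  0.2 -3.2] 0.0355
max [0.   0.06 0.01 0.07 0.02 0.  ]
each [0.0, -0.059, 0.006, 0.07, -0.024, -0.004]
max [0.   0.23 0.08 0.07 0.02 0.  ]
each [-0.0, -0.235, 0.08, 0.07, -0.024, -0.004]
max [0.   0.38 0.1  0.07 0.02 0.  ]
each [-0.0, -0.385, 0.099, 0.07, -0.024, -0.004]
```

View pics/c13.png

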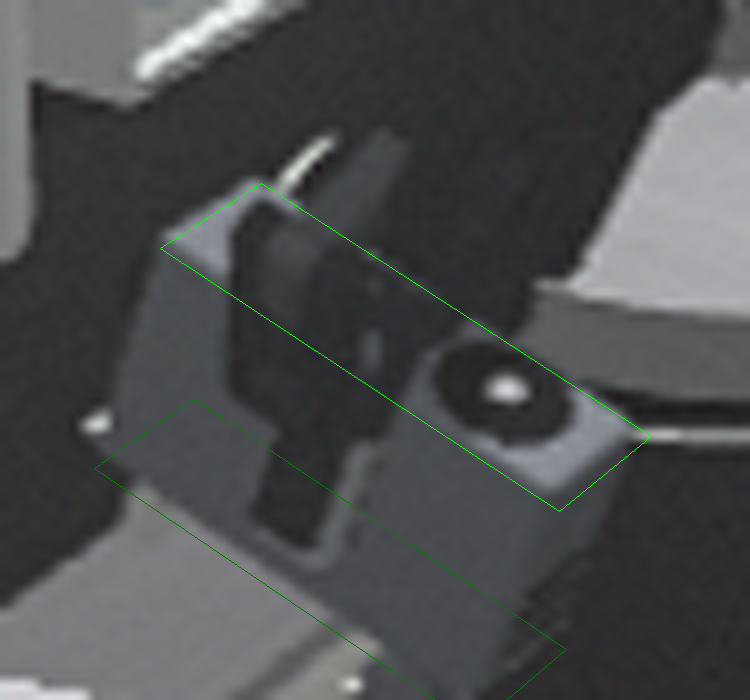

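>>> {"fn": "arm_command", "kwargs": {
  "plan": [
    {"dx":0,"dy":-0.05,"dz":0.015,"wx":0.03,"wy":-0.02,"wz":0},
    {"dx":0,"dy":-0.05,"dz":0.02,"wx":0.03,"wy":0,"wz":0},
    {"dx":0,"dy":-0.05,"dz":0.02,"wx":0,"wy":0,"wz":0},
    {"dx":0,"dy":-0.05,"dz":0.02,"wx":0,"wy":0,"wz":0},
    {"dx":0,"dy":-0.05,"dz":0.015,"wx":0,"wy":0,"wz":0},
    {"dx":0,"dy":-0.05,"dz":0.01,"wx":0,"wy":0,"wz":0},
    {"dx":0,"dy":-0.04,"dz":0.01,"wx":0,"wy":0,"wz":0},
    {"dx":0,"dy":-0.04,"dz":0.01,"wx":0,"wy":0,"wz":0},
    {"dx":0,"dy":0,"dz":0,"wx":0,"wy":0,"wz":0},
    {"dx":0,"dy":0,"dz":0,"wx":0,"wy":0,"wz":0}
  ]
}}

```text
t: 12.55
ee_pos: [0.5894, 0.1326, 0.0555]
ee_rot: [-2.813, -0.0, -1.577]
ft_force: [-0.3, 0.1, -2.5]
gripper_width: 0.0355
```

```bash
python3 - <<'E'
from h import *
snap('side','side8')
st()
O,M=modpose((0,0,.0125))
overlay('side8','c14',270,195,345,275,9,O,M)
d=hook(-.088,-.027,-.0012,.33,0,.0125)
plan(d[0],d[1],1)
crop('side8','c15',270,195,345,275,9)
E
```

```text
12.6 [0.5893 0.1326 0.0555] [-2.813 -0.    -1.577] [ 0.2  0.  -2.5] 0.0354
max [0.   0.01 0.   0.01 0.   0.  ]
each [0.0, -0.007, -0.002, 0.013, -0.004, -0.004]
```

View pics/c15.png

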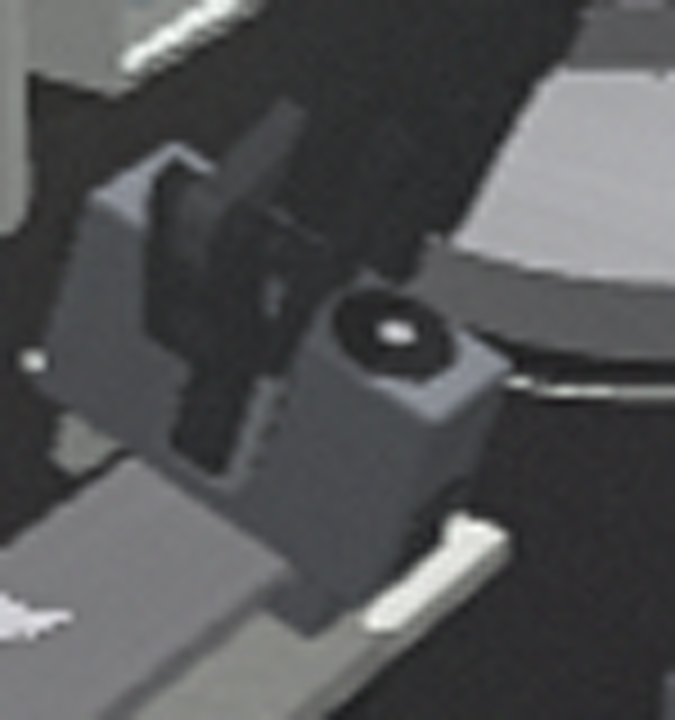

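>>> {"fn": "arm_command", "kwargs": {
  "plan": [
    {"dx":0,"dy":-0.02,"dz":0.003,"wx":0,"wy":0,"wz":0},
    {"dx":0,"dy":-0.02,"dz":0.003,"wx":0,"wy":0,"wz":0},
    {"dx":0,"dy":-0.02,"dz":0,"wx":-0.1,"wy":0,"wz":0},
    {"dx":0,"dy":-0.02,"dz":0,"wx":-0.1,"wy":0,"wz":0},
    {"dx":0,"dy":-0.02,"dz":0,"wx":-0.1,"wy":0,"wz":0},
    {"dx":0,"dy":0,"dz":0,"wx":0,"wy":0,"wz":0},
    {"dx":0,"dy":0,"dz":0,"wx":0,"wy":0,"wz":0},
    {"dx":0,"dy":0,"dz":0,"wx":0,"wy":0,"wz":0},
    {"dx":0,"dy":0,"dz":0,"wx":0,"wy":0,"wz":0},
    {"dx":0,"dy":0,"dz":0,"wx":0,"wy":0,"wz":0}
  ]
}}

```text
t: 13.6
ee_pos: [0.5929, 0.1325, 0.0562]
ee_rot: [-2.838, -0.0, -1.577]
ft_force: [-3.1, -0.3, -7.6]
gripper_width: 0.0351
```

```bash
python3 - <<'E'
from h import *
st()
O,M=modpose((0,0,.0125)); 
Rr=R.from_euler('z',RY)
edge=np.r_[RC,0]+Rr.apply([-.030,-.088,.034]); print((M.inv().apply(edge-O)*1000).round(1), M.as_euler('xyz').round(3))
E
```

```text
13.6 [0.5929 0.1325 0.0562] [-2.838 -0.    -1.577] [-3.1 -0.3 -7.6] 0.0351
[-29.9  -0.   -1.4] [-0.    -0.304 -0.006]
```

```bash
python3 - <<'E'
from h import *
a=hook(-.088,-.030,-.0008,.19,0,.0125); b=hook(-.088,-.030,-.0003,.0,0,.0125)
o1=plan(a[0],a[1],5)
o2=plan(b[0],b[1],8,*a)
E
```

```text
max [0.   0.01 0.02 0.28 0.   0.  ]
each [-0.0, -0.007, 0.02, -0.285, -0.001, -0.001]
max [0.   0.01 0.02 0.3  0.   0.  ]
each [-0.0, -0.006, 0.02, -0.297, -0.0, 0.0]
```

>>> {"fn": "arm_command", "kwargs": {
  "plan": [
    {"dx":0,"dy":-0.01,"dz":0.02,"wx":-0.28,"wy":0,"wz":0},
    {"dx":0,"dy":-0.01,"dz":0.02,"wx":-0.28,"wy":0,"wz":0},
    {"dx":0,"dy":-0.01,"dz":0.02,"wx":-0.28,"wy":0,"wz":0},
    {"dx":0,"dy":-0.01,"dz":0.02,"wx":-0.28,"wy":0,"wz":0},
    {"dx":0,"dy":0,"dz":0.02,"wx":-0.28,"wy":0,"wz":0},
    {"dx":0,"dy":-0.01,"dz":0.02,"wx":-0.3,"wy":0,"wz":0},
    {"dx":0,"dy":-0.01,"dz":0.02,"wx":-0.3,"wy":0,"wz":0},
    {"dx":0,"dy":-0.01,"dz":0.02,"wx":-0.3,"wy":0,"wz":0},
    {"dx":0,"dy":0,"dz":0.02,"wx":-0.3,"wy":0,"wz":0},
    {"dx":0,"dy":0,"dz":0,"wx":0,"wy":0,"wz":0}
  ],
  "newtons": 100
}}

```text
t: 14.6
ee_pos: [0.5979, 0.1325, 0.0509]
ee_rot: [-3.045, -0.0, -1.577]
ft_force: [-4.8, -0.2, 0.7]
gripper_width: 0.0349
```

```bash
python3 - <<'E'
from h import *
st(); print(sensors.observe()['moment'])
b=hook(-.088,-.030,-.0003,.0,0,.0125)
o2=plan(b[0],b[1],4)
E
```

```text
14.6 [0.5979 0.1325 0.0509] [-3.045 -0.    -1.577] [-4.8 -0.2  0.7] 0.0349
[-0.08420086  1.16348315 -0.01132375]
max [0.   0.   0.03 0.3  0.   0.  ]
each [0.0, -0.001, 0.026, -0.303, -0.001, -0.001]
```

>>> {"fn": "arm_command", "kwargs": {
  "plan": [
    {"dx":0,"dy":0,"dz":0.03,"wx":-0.3,"wy":0,"wz":0},
    {"dx":0,"dy":0,"dz":0.03,"wx":-0.3,"wy":0,"wz":0},
    {"dx":0,"dy":0,"dz":0.03,"wx":-0.3,"wy":0,"wz":0},
    {"dx":0,"dy":0,"dz":0.03,"wx":-0.3,"wy":0,"wz":0},
    {"dx":0,"dy":0,"dz":0.02,"wx":-0.2,"wy":0,"wz":0},
    {"dx":0,"dy":0,"dz":0,"wx":0,"wy":0,"wz":0},
    {"dx":0,"dy":0,"dz":0,"wx":0,"wy":0,"wz":0},
    {"dx":0,"dy":0,"dz":0,"wx":0,"wy":0,"wz":0},
    {"dx":0,"dy":0,"dz":0,"wx":0,"wy":0,"wz":0},
    {"dx":0,"dy":0,"dz":0,"wx":0,"wy":0,"wz":0}
  ]
}}

```text
t: 15.6
ee_pos: [0.5996, 0.1326, 0.0471]
ee_rot: [3.132, -0.0, -1.577]
ft_force: [-5.2, 0.4, 8.7]
gripper_width: 0.035
```

```bash
python3 - <<'E'
from h import *
snap('side','side9')
st(); print(sensors.observe()['moment'])
O,M=modpose((0,0,.0125)); print(O,M.as_euler('xyz'))
crop('side9','c16',265,195,345,275,9)
E
```

```text
15.65 [0.5996 0.1326 0.0471] [ 3.132 -0.    -1.577] [-4.2 -0.1  9.2] 0.0351
[-0.10713575  0.61722719 -0.05109725]
[0.59943763 0.13257211 0.03461994] [-0.0001559   0.00939391 -0.00625863]
```

View pics/c16.png

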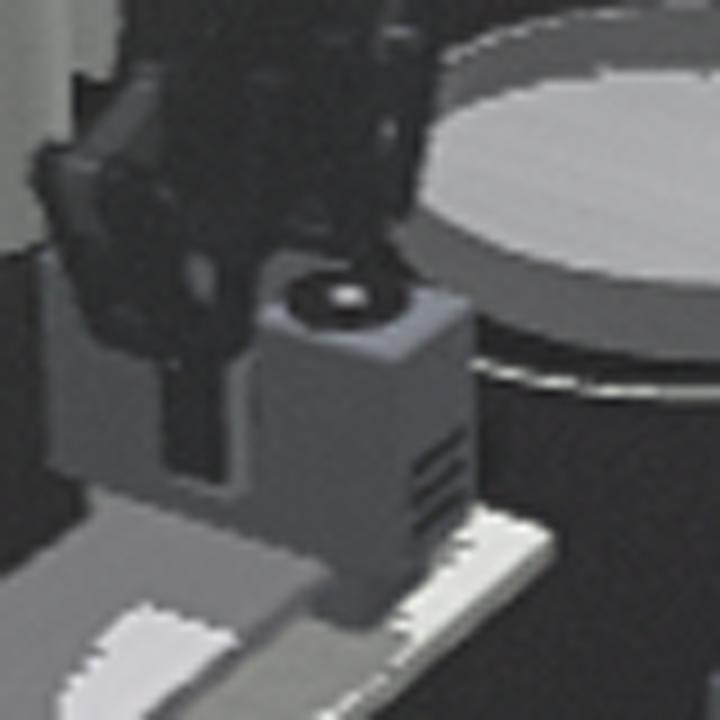

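>>> {"fn": "arm_command", "kwargs": {
  "plan": [
    {"dx":0,"dy":0,"dz":0,"wx":0,"wy":0,"wz":0},
    {"dx":0,"dy":0,"dz":0,"wx":0,"wy":0,"wz":0},
    {"dx":0,"dy":0,"dz":0,"wx":0,"wy":0,"wz":0},
    {"dx":0,"dy":0,"dz":-0.3,"wx":0,"wy":0,"wz":0},
    {"dx":0,"dy":0,"dz":-0.6,"wx":0,"wy":0,"wz":0},
    {"dx":0,"dy":0,"dz":-0.6,"wx":0,"wy":0,"wz":0},
    {"dx":0,"dy":-0.2,"dz":-0.3,"wx":0,"wy":0,"wz":0},
    {"dx":0,"dy":-0.3,"dz":0,"wx":0,"wy":0,"wz":0},
    {"dx":0,"dy":-0.3,"dz":0,"wx":0,"wy":0,"wz":0},
    {"dx":0,"dy":-0.1,"dz":0,"wx":0,"wy":0,"wz":0}
  ],
  "hand": -0.4,
  "newtons": 60
}}

```text
t: 16.65
ee_pos: [0.6358, 0.1322, 0.1169]
ee_rot: [3.128, -0.0, -1.577]
ft_force: [-0.3, 0.4, -0.5]
gripper_width: 0.0596
```

```bash
python3 - <<'E'
from h import *
snap('side','side10')
st(); 
c=cam('side10')
O=np.array([.5985,.1325,.034]);M=R.from_euler('z',-.006)
overlay('side10','c16',255,185,345,275,8,O,M)
plan([.634,.1325,.112],toolR(RY-np.pi/2),4)
E
```

```text
16.7 [0.6357 0.1321 0.1166] [ 3.128 -0.    -1.577] [-0.8 -0.2 -0.7] 0.0601
max [0.   0.01 0.03 0.04 0.   0.  ]
each [-0.002, 0.01, 0.029, 0.043, -0.001, -0.002]
```

View pics/c16.png

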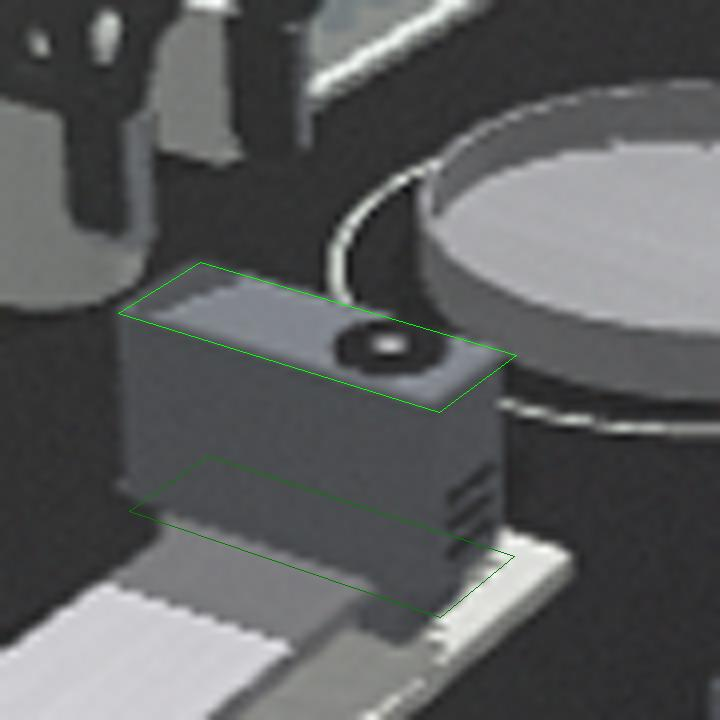

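>>> {"fn": "arm_command", "kwargs": {
  "plan": [
    {"dx":0,"dy":0.04,"dz":0,"wx":0.1,"wy":0,"wz":0},
    {"dx":0,"dy":0,"dz":0,"wx":0.07,"wy":0,"wz":0},
    {"dx":0,"dy":0,"dz":0,"wx":0,"wy":0,"wz":0},
    {"dx":0,"dy":0,"dz":0,"wx":0,"wy":0,"wz":0},
    {"dx":0,"dy":0,"dz":0.2,"wx":0,"wy":0,"wz":0},
    {"dx":0,"dy":0,"dz":0.2,"wx":0,"wy":0,"wz":0},
    {"dx":0,"dy":0,"dz":0.1,"wx":0,"wy":0,"wz":0},
    {"dx":0,"dy":0,"dz":0.06,"wx":0,"wy":0,"wz":0},
    {"dx":0,"dy":0,"dz":0.05,"wx":0,"wy":0,"wz":0},
    {"dx":0,"dy":0,"dz":0,"wx":0,"wy":0,"wz":0}
  ],
  "hand": 1
}}

```text
t: 17.7
ee_pos: [0.6345, 0.1323, 0.0939]
ee_rot: [-3.139, -0.0, -1.577]
ft_force: [-0.7, -0.2, 13.1]
gripper_width: 0.0001
```

>>> {"fn": "arm_command", "kwargs": {
  "plan": [
    {"dx":0,"dy":0,"dz":0.03,"wx":0,"wy":0,"wz":0},
    {"dx":0,"dy":0,"dz":0.03,"wx":0,"wy":0,"wz":0},
    {"dx":0,"dy":0,"dz":0,"wx":0,"wy":0,"wz":0},
    {"dx":0,"dy":0,"dz":-0.5,"wx":0,"wy":0,"wz":0},
    {"dx":0.3,"dy":0.5,"dz":-0.5,"wx":0,"wy":0,"wz":0},
    {"dx":-0.2,"dy":0.9,"dz":0,"wx":0,"wy":0,"wz":0.2},
    {"dx":-0.5,"dy":0.9,"dz":0,"wx":0,"wy":0,"wz":0.5},
    {"dx":-0.5,"dy":0.9,"dz":0,"wx":0,"wy":0,"wz":0.5},
    {"dx":-0.3,"dy":0.9,"dz":0,"wx":0,"wy":0,"wz":0.5},
    {"dx":0,"dy":0.9,"dz":0,"wx":0,"wy":0,"wz":0.5}
  ]
}}

```text
t: 18.7
ee_pos: [0.4353, 0.1934, 0.1294]
ee_rot: [3.141, -0.0, -1.754]
ft_force: [-0.2, 0.5, -0.1]
gripper_width: 0.0002
```

```bash
python3 - <<'E'
from h import *
snap('top','top3')
st(); 
crop('top3','c17',160,190,360,380,4)
E
```

```text
18.75 [0.4303 0.1938 0.1288] [ 3.136e+00 -2.000e-03 -1.754e+00] [-1.1  3.2 -0.4] -0.0004
```

View pics/c17.png

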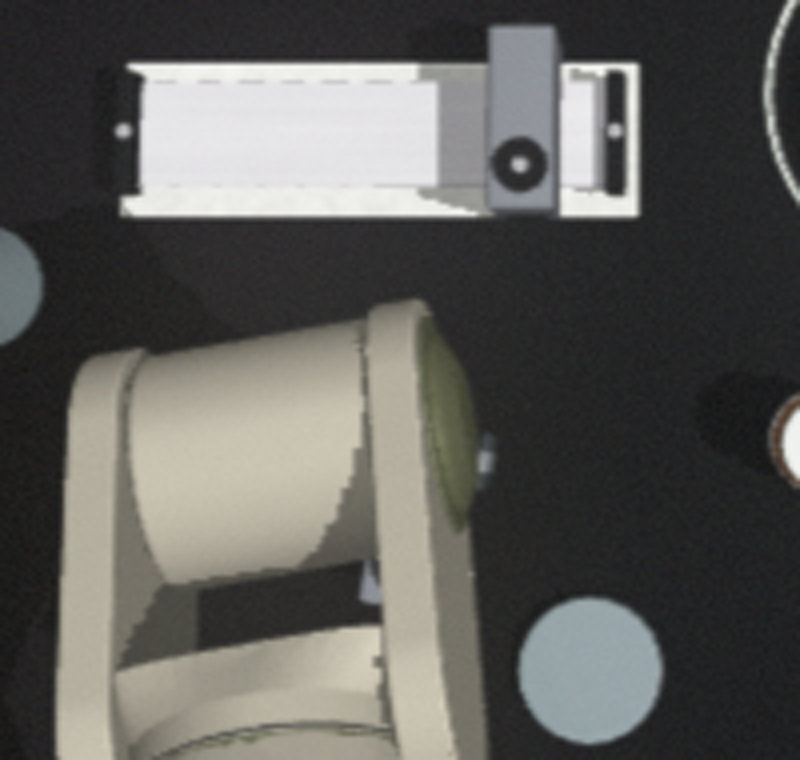

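```bash
python3 - <<'E'
from h import *
c=cam('top3'); q=lambda u,v,z:pix2w(c,160+u/4,190+v/4,z)[:2]
print((q(523,25,.094)+q(523,212,.094))/2, q(523,25,.094)-q(523,212,.094))
c=cam('top0'); im=cv2.imread('pics/top0.png')
S=6;x0,y0=195,280
im=cv2.resize(im[y0:y0+90,x0:x0+90],None,fx=S,fy=S,interpolation=cv2.INTER_CUBIC)
draw(im,c,boxpts(.3907,.1905,-.185),(0,255,0),S,(x0,y0))
draw(im,c,boxpts(.3490,.3376,-.243),(0,0,255),S,(x0,y0))
cv2.imwrite('pics/c18.png',im)
plan([.3907,.1905,.12],toolR(-.185-np.pi/2),10)
E
```

```text
[0.59864845 0.13002971] [0.10067109 0.0002781 ]
max [0.03 0.1  0.02 0.01 0.   0.  ]
each [0.026, 0.096, 0.023, 0.007, -0.002, 0.002]
```

View pics/c18.png

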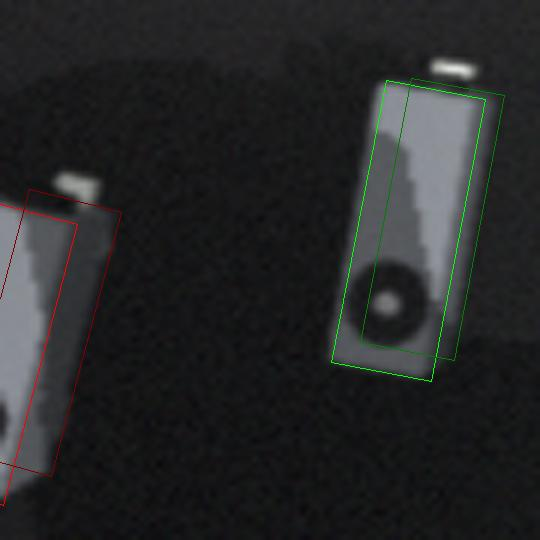

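>>> {"fn": "arm_command", "kwargs": {
  "plan": [
    {"dx":0.06,"dy":0.24,"dz":0,"wx":0,"wy":0,"wz":0},
    {"dx":0.06,"dy":0.24,"dz":0,"wx":0.03,"wy":-0.01,"wz":0},
    {"dx":0.06,"dy":0.24,"dz":0,"wx":0.02,"wy":0,"wz":0},
    {"dx":0.04,"dy":0.24,"dz":0,"wx":0.02,"wy":0,"wz":0},
    {"dx":0,"dy":0,"dz":0.2,"wx":0,"wy":0,"wz":0},
    {"dx":0,"dy":0,"dz":0.4,"wx":0,"wy":0,"wz":0},
    {"dx":0,"dy":0,"dz":0.4,"wx":0,"wy":0,"wz":0},
    {"dx":0,"dy":0,"dz":0.4,"wx":0,"wy":0,"wz":0},
    {"dx":0,"dy":0,"dz":0.4,"wx":0,"wy":0,"wz":0},
    {"dx":0,"dy":0,"dz":0.3,"wx":0,"wy":0,"wz":0}
  ],
  "hand": -1
}}

```text
t: 19.75
ee_pos: [0.3978, 0.1905, 0.0441]
ee_rot: [-3.138, 0.0, -1.753]
ft_force: [-0.5, -1.0, 0.4]
gripper_width: 0.085
```

```bash
python3 - <<'E'
from h import *
st(); plan([.3907,.191,.030],toolR(-.185-np.pi/2),1)
E
```

```text
19.75 [0.3978 0.1905 0.0441] [-3.138  0.    -1.753] [-0.5 -1.   0.4] 0.085
max [0.02 0.18 0.35 0.04 0.   0.03]
each [0.019, 0.178, 0.352, -0.044, 0.0, 0.03]
```

>>> {"fn": "arm_command", "kwargs": {
  "plan": [
    {"dx":0.01,"dy":0.09,"dz":0.1,"wx":-0.02,"wy":0,"wz":0.01},
    {"dx":0.01,"dy":0.08,"dz":0.1,"wx":-0.02,"wy":0,"wz":0.01},
    {"dx":0,"dy":0,"dz":0.07,"wx":0,"wy":0,"wz":0},
    {"dx":0,"dy":0,"dz":0,"wx":0,"wy":0,"wz":0},
    {"dx":0,"dy":0,"dz":0,"wx":0,"wy":0,"wz":0},
    {"dx":0,"dy":0,"dz":0,"wx":0,"wy":0,"wz":0},
    {"dx":0,"dy":0,"dz":0,"wx":0,"wy":0,"wz":0},
    {"dx":0,"dy":0,"dz":0,"wx":0,"wy":0,"wz":0},
    {"dx":0,"dy":0,"dz":0,"wx":0,"wy":0,"wz":0},
    {"dx":0,"dy":0,"dz":0,"wx":0,"wy":0,"wz":0}
  ]
}}

```text
t: 20.75
ee_pos: [0.391, 0.1911, 0.0347]
ee_rot: [-3.14, 0.0, -1.755]
ft_force: [-0.5, -0.2, -0.8]
gripper_width: 0.0856
```

>>> {"fn": "arm_command", "kwargs": {
  "plan": [
    {"dx":0,"dy":0,"dz":0,"wx":0,"wy":0,"wz":0},
    {"dx":0,"dy":0,"dz":0,"wx":0,"wy":0,"wz":0},
    {"dx":0,"dy":0,"dz":0,"wx":0,"wy":0,"wz":0},
    {"dx":0,"dy":0,"dz":0,"wx":0,"wy":0,"wz":0},
    {"dx":0,"dy":0,"dz":0,"wx":0,"wy":0,"wz":0},
    {"dx":0,"dy":0,"dz":0,"wx":0,"wy":0,"wz":0},
    {"dx":0,"dy":0,"dz":-0.3,"wx":0,"wy":0,"wz":0},
    {"dx":0,"dy":0,"dz":-0.7,"wx":0,"wy":0,"wz":0},
    {"dx":0,"dy":0,"dz":-0.8,"wx":0,"wy":0,"wz":0},
    {"dx":0,"dy":0,"dz":-0.4,"wx":0,"wy":0,"wz":0}
  ],
  "hand": 1,
  "newtons": 80
}}

```text
t: 21.75
ee_pos: [0.3912, 0.1912, 0.1245]
ee_rot: [-3.139, 0.001, -1.755]
ft_force: [-0.8, 0.4, -2.9]
gripper_width: 0.0353
```

```bash
python3 - <<'E'
from h import *
st(); a=hook(0,-.012,-.005,.33)
print(a[0])
plan(a[0]+[0,0,.04],a[1],10)
E
```

```text
21.75 [0.3912 0.1912 0.1245] [-3.139e+00  1.000e-03 -1.755e+00] [-0.8  0.4 -2.9] 0.0353
[0.57445537 0.22064727 0.05510649]
max [0.16 0.44 0.2  0.41 0.04 0.22]
[-0.16, -0.44, 0.07, 0.41, -0.04, -0.22]
[-0.15, -0.44, 0.09, 0.41, -0.04, -0.22]
[-0.14, -0.44, 0.1, 0.41, -0.04, -0.22]
[-0.13, -0.43, 0.12, 0.41, -0.04, -0.22]
[-0.12, -0.43, 0.13, 0.41, -0.04, -0.22]
[-0.12, -0.43, 0.15, 0.41, -0.04, -0.22]
[-0.11, -0.43, 0.16, 0.41, -0.04, -0.22]
[-0.1, -0.42, 0.18, 0.41, -0.04, -0.22]
[-0.09, -0.42, 0.19, 0.41, -0.04, -0.22]
[-0.08, -0.41, 0.2, 0.41, -0.04, -0.22]
```

>>> {"fn": "arm_command", "kwargs": {
  "plan": [
    {"dx":-0.16,"dy":-0.44,"dz":0,"wx":0.41,"wy":-0.04,"wz":-0.22},
    {"dx":-0.15,"dy":-0.44,"dz":0.05,"wx":0.41,"wy":-0.04,"wz":-0.22},
    {"dx":-0.14,"dy":-0.44,"dz":0.1,"wx":0.41,"wy":-0.04,"wz":-0.22},
    {"dx":-0.13,"dy":-0.43,"dz":0.12,"wx":0.41,"wy":-0.04,"wz":-0.22},
    {"dx":-0.12,"dy":-0.43,"dz":0.13,"wx":0.41,"wy":-0.04,"wz":-0.22},
    {"dx":-0.12,"dy":-0.43,"dz":0.15,"wx":0.41,"wy":-0.04,"wz":-0.22},
    {"dx":-0.11,"dy":-0.43,"dz":0.16,"wx":0.41,"wy":-0.04,"wz":-0.22},
    {"dx":-0.1,"dy":-0.42,"dz":0.18,"wx":0.41,"wy":-0.04,"wz":-0.22},
    {"dx":-0.09,"dy":-0.42,"dz":0.19,"wx":0.41,"wy":-0.04,"wz":-0.22},
    {"dx":-0.08,"dy":-0.41,"dz":0.2,"wx":0.41,"wy":-0.04,"wz":-0.22}
  ]
}}

```text
t: 22.75
ee_pos: [0.5748, 0.2207, 0.0953]
ee_rot: [-2.812, 0.002, -1.575]
ft_force: [-0.4, -1.0, -2.6]
gripper_width: 0.0351
```

```bash
python3 - <<'E'
from h import *
snap('side','side11')
st(); a=hook(0,-.012,-.005,.33,0,.0172)
print(a[0])
plan(a[0],a[1],5)
O,M=modpose((0,0,.0172))
overlay('side11','c19',215,165,315,265,7,O,M)
E
```

```text
22.8 [0.5763 0.2206 0.0949] [-2.810e+00  2.000e-03 -1.575e+00] [ 0.5 -2.  -3.6] 0.035
[0.57315922 0.22065505 0.05889066]
max [0.   0.07 0.17 0.   0.01 0.  ]
each [0.0, 0.074, 0.165, -0.005, 0.006, 0.004]
```

View pics/c19.png

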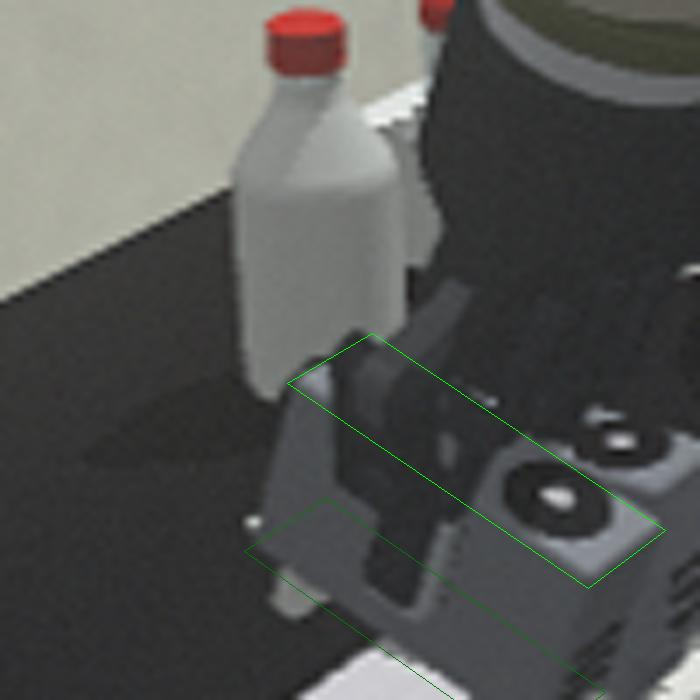

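>>> {"fn": "arm_command", "kwargs": {
  "plan": [
    {"dx":0,"dy":0.1,"dz":0.2,"wx":-0.02,"wy":0.01,"wz":0},
    {"dx":0,"dy":0.1,"dz":0.24,"wx":0,"wy":0.01,"wz":0},
    {"dx":0,"dy":0.08,"dz":0.18,"wx":0,"wy":0,"wz":0},
    {"dx":0,"dy":0.06,"dz":0.13,"wx":0,"wy":0,"wz":0},
    {"dx":0,"dy":0.03,"dz":0.08,"wx":0,"wy":0,"wz":0},
    {"dx":0,"dy":0,"dz":0,"wx":0,"wy":0,"wz":0},
    {"dx":0,"dy":0,"dz":0,"wx":0,"wy":0,"wz":0},
    {"dx":0,"dy":0,"dz":0,"wx":0,"wy":0,"wz":0},
    {"dx":0,"dy":0,"dz":0,"wx":0,"wy":0,"wz":0},
    {"dx":0,"dy":0,"dz":0,"wx":0,"wy":0,"wz":0}
  ]
}}

```text
t: 23.8
ee_pos: [0.5708, 0.2206, 0.062]
ee_rot: [-2.813, 0.001, -1.577]
ft_force: [-0.1, 0.7, -3.0]
gripper_width: 0.0353
```

```bash
python3 - <<'E'
from h import *
st(); a=hook(0,-.012,-.005,.33,0,.0172);b=hook(0,-.021,-.002,.33,0,.0172); d=hook(0,-.027,-.0012,.33,0,.0172)
for x in (a,b,d): plan(*x,1)
E
```

```text
23.8 [0.5708 0.2206 0.062 ] [-2.813e+00  1.000e-03 -1.577e+00] [-0.1  0.7 -3. ] 0.0353
max [0.   0.03 0.09 0.01 0.02 0.01]
each [-0.002, -0.032, 0.093, 0.011, 0.016, -0.011]
max [0.   0.26 0.17 0.01 0.02 0.01]
each [-0.002, -0.257, 0.167, 0.011, 0.016, -0.011]
max [0.   0.41 0.19 0.01 0.02 0.01]
each [-0.002, -0.407, 0.187, 0.011, 0.016, -0.011]
```

>>> {"fn": "arm_command", "kwargs": {
  "plan": [
    {"dx":0,"dy":-0.05,"dz":0.03,"wx":0.01,"wy":0.01,"wz":-0.01},
    {"dx":0,"dy":-0.05,"dz":0.03,"wx":0,"wy":0,"wz":0},
    {"dx":0,"dy":-0.05,"dz":0.03,"wx":0,"wy":0,"wz":0},
    {"dx":0,"dy":-0.05,"dz":0.03,"wx":0,"wy":0,"wz":0},
    {"dx":0,"dy":-0.05,"dz":0.03,"wx":0,"wy":0,"wz":0},
    {"dx":0,"dy":-0.05,"dz":0.02,"wx":0,"wy":0,"wz":0},
    {"dx":0,"dy":-0.05,"dz":0.01,"wx":0,"wy":0,"wz":0},
    {"dx":0,"dy":-0.05,"dz":0.005,"wx":0,"wy":0,"wz":0},
    {"dx":0,"dy":0,"dz":0,"wx":0,"wy":0,"wz":0},
    {"dx":0,"dy":0,"dz":0,"wx":0,"wy":0,"wz":0}
  ]
}}

```text
t: 24.8
ee_pos: [0.5882, 0.2205, 0.0599]
ee_rot: [-2.812, 0.0, -1.577]
ft_force: [-0.3, 0.4, -3.2]
gripper_width: 0.035
```

```bash
cat >> h.py <<'E'
def edgeloc(yrel,tcpz):
    O,M=modpose((0,0,tcpz)); edge=np.r_[RC,0]+R.from_euler('z',RY).apply([-.030,yrel,.034])
    print('edge local mm',(M.inv().apply(edge-O)*1000).round(1), M.as_euler('xyz').round(3))
E
python3 - <<'E'
from h import *
st(); d=hook(0,-.027,-.0012,.33,0,.0172)
plan(*d,1); edgeloc(0,.0172)
E
```

```text
24.8 [0.5882 0.2205 0.0599] [-2.812  0.    -1.577] [-0.3  0.4 -3.2] 0.035
max [0.   0.01 0.   0.01 0.   0.  ]
each [-0.002, -0.011, -0.003, 0.007, 0.004, -0.001]
edge local mm [-26.5   0.1  -1.1] [ 0.    -0.329 -0.006]
```

Same state as with the first module, no contact force. Push on 3.5 mm into the slot, tipping a little.

>>> {"fn": "arm_command", "kwargs": {
  "plan": [
    {"dx":0,"dy":-0.02,"dz":0.003,"wx":0,"wy":0,"wz":0},
    {"dx":0,"dy":-0.02,"dz":0.003,"wx":0,"wy":0,"wz":0},
    {"dx":0,"dy":-0.02,"dz":0,"wx":-0.1,"wy":0,"wz":0},
    {"dx":0,"dy":-0.02,"dz":0,"wx":-0.1,"wy":0,"wz":0},
    {"dx":0,"dy":-0.02,"dz":0,"wx":-0.1,"wy":0,"wz":0},
    {"dx":0,"dy":-0.01,"dz":0,"wx":0,"wy":0,"wz":0},
    {"dx":0,"dy":0,"dz":0,"wx":0,"wy":0,"wz":0},
    {"dx":0,"dy":0,"dz":0,"wx":0,"wy":0,"wz":0},
    {"dx":0,"dy":0,"dz":0,"wx":0,"wy":0,"wz":0},
    {"dx":0,"dy":0,"dz":0,"wx":0,"wy":0,"wz":0}
  ]
}}

```text
t: 25.8
ee_pos: [0.5924, 0.2204, 0.061]
ee_rot: [-2.836, 0.0, -1.577]
ft_force: [0.7, -1.0, -5.6]
gripper_width: 0.0348
```

```bash

python3 - <<'E'
from h import *
st(); edgeloc(0,.0172)
a=hook(0,-.030,-.0008,.19,0,.0172); b=hook(0,-.030,-.0003,.0,0,.0172)
o1=plan(a[0],a[1],5)
o2=plan(b[0],b[1],8,*a)
E
```

```text
25.8 [0.5924 0.2204 0.061 ] [-2.836  0.    -1.577] [ 0.7 -1.  -5.6] 0.0348
edge local mm [-30.4   0.1  -1.5] [ 0.    -0.305 -0.006]
max [0.   0.01 0.02 0.29 0.   0.  ]
each [-0.001, -0.007, 0.021, -0.288, 0.001, 0.0]
max [0.   0.01 0.02 0.3  0.   0.  ]
each [0.0, -0.009, 0.02, -0.297, -0.0, 0.0]
```

>>> {"fn": "arm_command", "kwargs": {
  "plan": [
    {"dx":0,"dy":-0.01,"dz":0.02,"wx":-0.28,"wy":0,"wz":0},
    {"dx":0,"dy":-0.01,"dz":0.02,"wx":-0.28,"wy":0,"wz":0},
    {"dx":0,"dy":-0.01,"dz":0.02,"wx":-0.28,"wy":0,"wz":0},
    {"dx":0,"dy":-0.01,"dz":0.02,"wx":-0.28,"wy":0,"wz":0},
    {"dx":0,"dy":-0.005,"dz":0.02,"wx":-0.28,"wy":0,"wz":0},
    {"dx":0,"dy":-0.01,"dz":0.02,"wx":-0.3,"wy":0,"wz":0},
    {"dx":0,"dy":-0.01,"dz":0.02,"wx":-0.3,"wy":0,"wz":0},
    {"dx":0,"dy":-0.01,"dz":0.02,"wx":-0.3,"wy":0,"wz":0},
    {"dx":0,"dy":-0.01,"dz":0.02,"wx":-0.3,"wy":0,"wz":0},
    {"dx":0,"dy":0,"dz":0,"wx":0,"wy":0,"wz":0}
  ],
  "newtons": 100
}}

```text
t: 26.8
ee_pos: [0.5988, 0.2206, 0.0559]
ee_rot: [-3.04, 0.001, -1.577]
ft_force: [1.7, -0.1, 1.1]
gripper_width: 0.035
```

```bash
python3 - <<'E'
from h import *
st(); print(sensors.observe()['moment']); edgeloc(0,.0172)
b=hook(0,-.030,-.0003,.0,0,.0172)
o2=plan(b[0],b[1],4)
E
```

```text
26.8 [0.5988 0.2206 0.0559] [-3.040e+00  1.000e-03 -1.577e+00] [ 1.7 -0.1  1.1] 0.035
[ 0.07588053 -0.53756433  0.06838746]
edge local mm [-31.9  -0.1  -1.6] [ 0.001 -0.101 -0.006]
max [0.   0.   0.03 0.32 0.   0.  ]
each [0.0, 0.002, 0.028, -0.316, 0.004, -0.001]
```

```bash
python3 - <<'E'
from h import *
snap('side','side12')
crop('side12','c20',215,195,315,285,8)
E
```

```text
(no output)
```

View pics/c20.png

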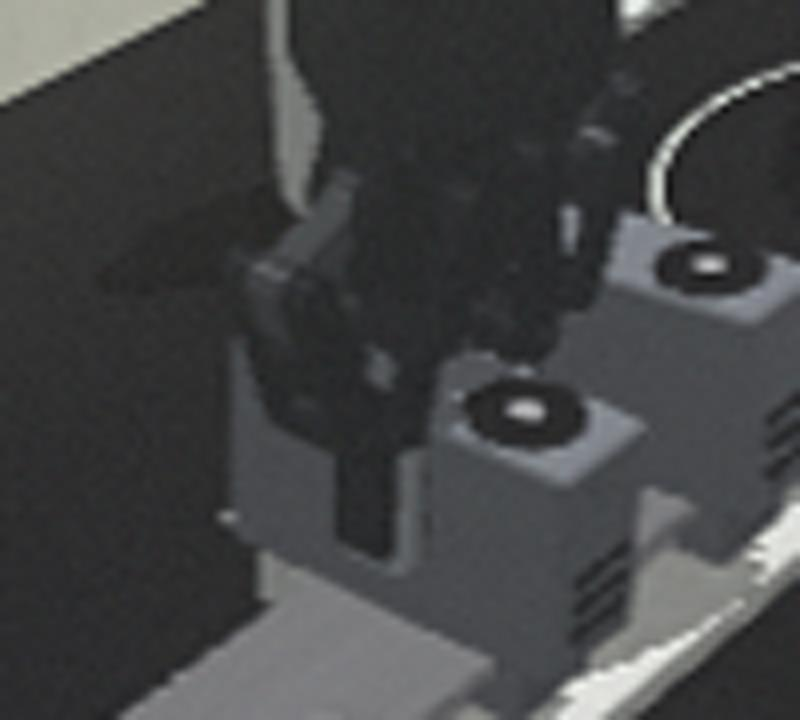

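>>> {"fn": "arm_command", "kwargs": {
  "plan": [
    {"dx":0,"dy":0.01,"dz":0.03,"wx":-0.3,"wy":0,"wz":0},
    {"dx":0,"dy":0.01,"dz":0.03,"wx":-0.3,"wy":0,"wz":0},
    {"dx":0,"dy":0.01,"dz":0.03,"wx":-0.3,"wy":0,"wz":0},
    {"dx":0,"dy":0,"dz":0.03,"wx":-0.3,"wy":0,"wz":0},
    {"dx":0,"dy":0,"dz":0.02,"wx":-0.2,"wy":0,"wz":0},
    {"dx":0,"dy":0,"dz":0,"wx":0,"wy":0,"wz":0},
    {"dx":0,"dy":0,"dz":0,"wx":0,"wy":0,"wz":0},
    {"dx":0,"dy":0,"dz":0,"wx":0,"wy":0,"wz":0},
    {"dx":0,"dy":0,"dz":0,"wx":0,"wy":0,"wz":0},
    {"dx":0,"dy":0,"dz":0,"wx":0,"wy":0,"wz":0}
  ]
}}

```text
t: 27.85
ee_pos: [0.5982, 0.2205, 0.0516]
ee_rot: [3.134, 0.001, -1.577]
ft_force: [0.9, -0.1, 10.1]
gripper_width: 0.0347
```

```bash
python3 - <<'E'
from h import *
snap('side','side13')
st(); print(sensors.observe()['moment']); edgeloc(0,.0172)
crop('side13','c20',215,195,315,285,8)
E
```

```text
27.9 [0.5982 0.2205 0.0516] [ 3.134e+00  1.000e-03 -1.577e+00] [ 1.4 -1.9  8.8] 0.0353
[-0.29257505 -0.58190672 -0.00477501]
edge local mm [-29.1  -0.   -0.6] [ 0.001  0.008 -0.006]
```

View pics/side13.png

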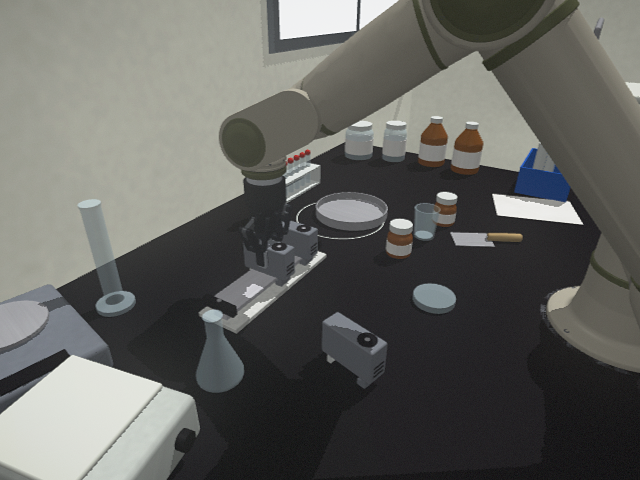

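View pics/c20.png

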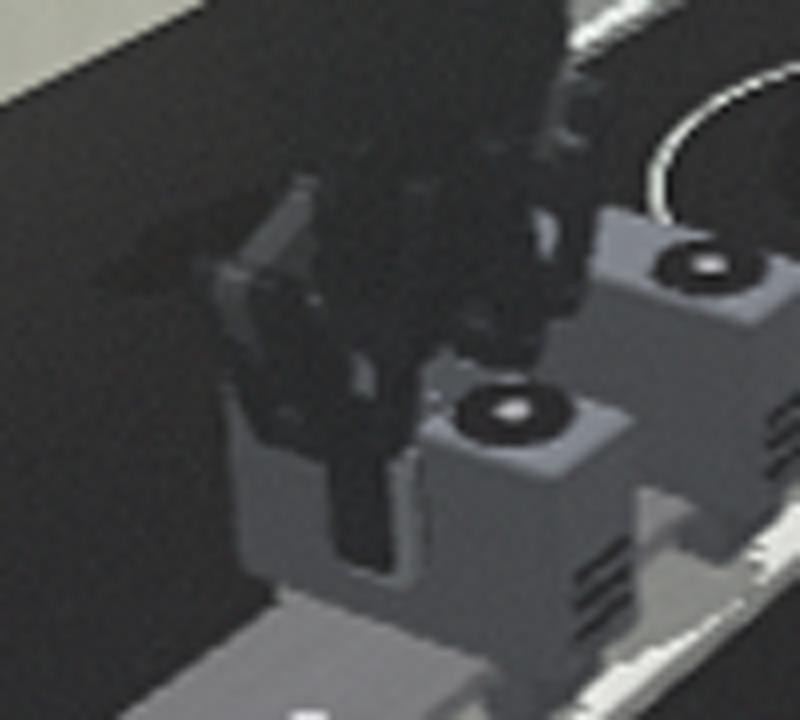

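>>> {"fn": "arm_command", "kwargs": {
  "plan": [
    {"dx":0,"dy":0,"dz":0,"wx":0,"wy":0,"wz":0},
    {"dx":0,"dy":0,"dz":0,"wx":0,"wy":0,"wz":0},
    {"dx":0,"dy":0,"dz":0,"wx":0,"wy":0,"wz":0},
    {"dx":0,"dy":0,"dz":-0.3,"wx":0.05,"wy":0,"wz":0},
    {"dx":0,"dy":0,"dz":-0.6,"wx":0.05,"wy":0,"wz":0},
    {"dx":0,"dy":0,"dz":-0.6,"wx":0,"wy":0,"wz":0},
    {"dx":0,"dy":-0.2,"dz":-0.2,"wx":0,"wy":0,"wz":0},
    {"dx":0,"dy":-0.3,"dz":0,"wx":0,"wy":0,"wz":0},
    {"dx":0,"dy":-0.3,"dz":0,"wx":0,"wy":0,"wz":0},
    {"dx":0,"dy":-0.1,"dz":0,"wx":0,"wy":0,"wz":0}
  ],
  "hand": -0.4,
  "newtons": 60
}}

```text
t: 28.9
ee_pos: [0.6338, 0.2201, 0.1176]
ee_rot: [3.136, 0.0, -1.577]
ft_force: [-0.4, -0.9, -0.6]
gripper_width: 0.0597
```

```bash
python3 - <<'E'
from h import *
snap('side','side14')
st(); 
O=np.array([.599,.2205,.034]);M=R.from_euler('z',-.006)
overlay('side14','c16',215,195,315,285,8,O,M)
E
```

```text
28.95 [0.6337 0.22   0.1173] [ 3.136  0.    -1.577] [ 0.3 -0.5 -0.7] 0.0596
```

View pics/c16.png

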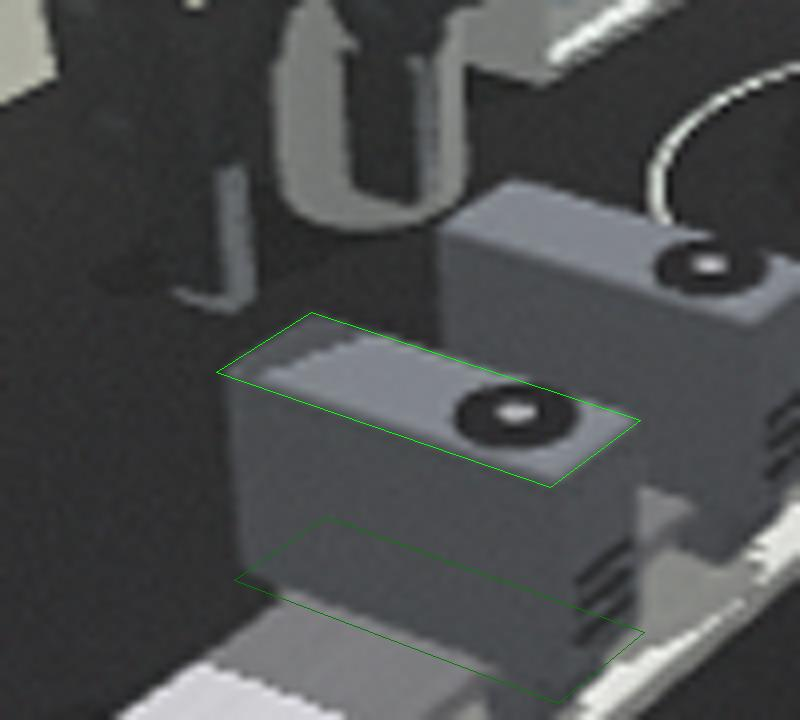

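>>> {"fn": "arm_command", "kwargs": {
  "plan": [
    {"dx":0,"dy":0,"dz":0,"wx":0.07,"wy":0,"wz":0},
    {"dx":0,"dy":0,"dz":0,"wx":0,"wy":0,"wz":0},
    {"dx":0,"dy":0,"dz":0,"wx":0,"wy":0,"wz":0},
    {"dx":0,"dy":0,"dz":0,"wx":0,"wy":0,"wz":0},
    {"dx":0,"dy":0,"dz":0.2,"wx":0,"wy":0,"wz":0},
    {"dx":0,"dy":0,"dz":0.2,"wx":0,"wy":0,"wz":0},
    {"dx":0,"dy":0,"dz":0.12,"wx":0,"wy":0,"wz":0},
    {"dx":0,"dy":0,"dz":0.06,"wx":0,"wy":0,"wz":0},
    {"dx":0,"dy":0,"dz":0.05,"wx":0,"wy":0,"wz":0},
    {"dx":0,"dy":0,"dz":0,"wx":0,"wy":0,"wz":0}
  ],
  "hand": 1
}}

```text
t: 29.95
ee_pos: [0.6342, 0.2202, 0.0939]
ee_rot: [-3.138, 0.001, -1.577]
ft_force: [-1.9, -0.8, 13.3]
gripper_width: 0.0001
```

>>> {"fn": "arm_command", "kwargs": {
  "plan": [
    {"dx":0,"dy":0,"dz":0.05,"wx":0,"wy":0,"wz":0},
    {"dx":0,"dy":0,"dz":0,"wx":0,"wy":0,"wz":0},
    {"dx":0,"dy":0,"dz":-0.4,"wx":0,"wy":0,"wz":0},
    {"dx":0,"dy":0.7,"dz":0,"wx":0,"wy":0,"wz":0},
    {"dx":0,"dy":0.8,"dz":0,"wx":0,"wy":0,"wz":0},
    {"dx":0,"dy":0.25,"dz":0,"wx":0,"wy":0,"wz":0},
    {"dx":0,"dy":0,"dz":0.15,"wx":0,"wy":0,"wz":0},
    {"dx":0,"dy":0,"dz":0.15,"wx":0,"wy":0,"wz":0},
    {"dx":0,"dy":0,"dz":0.05,"wx":0,"wy":0,"wz":0},
    {"dx":0,"dy":0,"dz":0,"wx":0,"wy":0,"wz":0}
  ]
}}

```text
t: 30.95
ee_pos: [0.5636, 0.2207, 0.094]
ee_rot: [3.141, 0.001, -1.577]
ft_force: [-10.7, -2.0, 25.9]
gripper_width: 0.0
```

>>> {"fn": "arm_command", "kwargs": {
  "plan": [
    {"dx":0,"dy":0,"dz":-0.4,"wx":0,"wy":0,"wz":0},
    {"dx":0,"dy":0,"dz":-0.5,"wx":0,"wy":0,"wz":0},
    {"dx":-0.5,"dy":0.9,"dz":0,"wx":0,"wy":0,"wz":0.3},
    {"dx":-0.5,"dy":0.9,"dz":0,"wx":0,"wy":0,"wz":0.5},
    {"dx":-0.6,"dy":0.9,"dz":0,"wx":0,"wy":0,"wz":0.5},
    {"dx":-0.6,"dy":0.8,"dz":0,"wx":0,"wy":0,"wz":0.5},
    {"dx":-0.6,"dy":0.8,"dz":0,"wx":0,"wy":0,"wz":0.5},
    {"dx":-0.6,"dy":0.6,"dz":0,"wx":0,"wy":0,"wz":0.5},
    {"dx":0,"dy":0,"dz":0,"wx":0,"wy":0,"wz":0.2},
    {"dx":0,"dy":0,"dz":0,"wx":0,"wy":0,"wz":0}
  ],
  "hand": -1
}}

```text
t: 31.95
ee_pos: [0.3817, 0.3727, 0.1273]
ee_rot: [3.141, -0.0, -1.816]
ft_force: [-0.4, -0.6, -0.3]
gripper_width: 0.0852
```

```bash
python3 - <<'E'
from h import *
snap('top','top4')
st(); plan([.3490,.3376,.12],toolR(-.243-np.pi/2),1)
snap('side','side15')
O=np.array([.599,.2205,.034]);M=R.from_euler('z',-.006)
overlay('side15','c16',215,195,315,285,8,O,M)
E
```

```text
32.0 [0.382  0.3721 0.1274] [ 3.141 -0.    -1.816] [-0.3 -1.3 -0. ] 0.0854
max [1.04 0.59 0.19 0.01 0.   0.03]
each [1.037, 0.591, 0.186, 0.013, -0.004, -0.034]
```

View pics/top4.png

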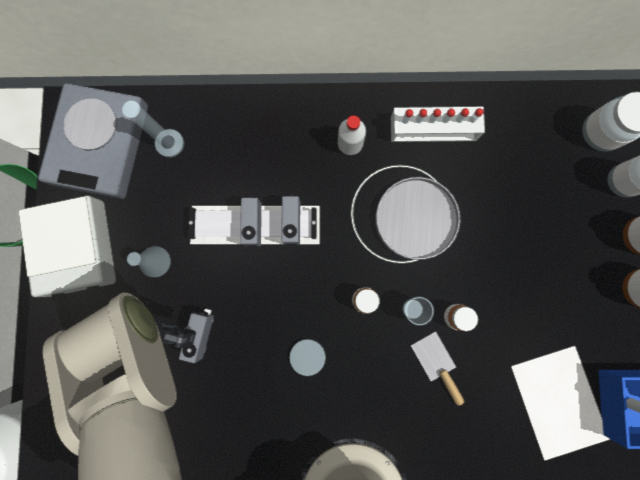

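View pics/c16.png

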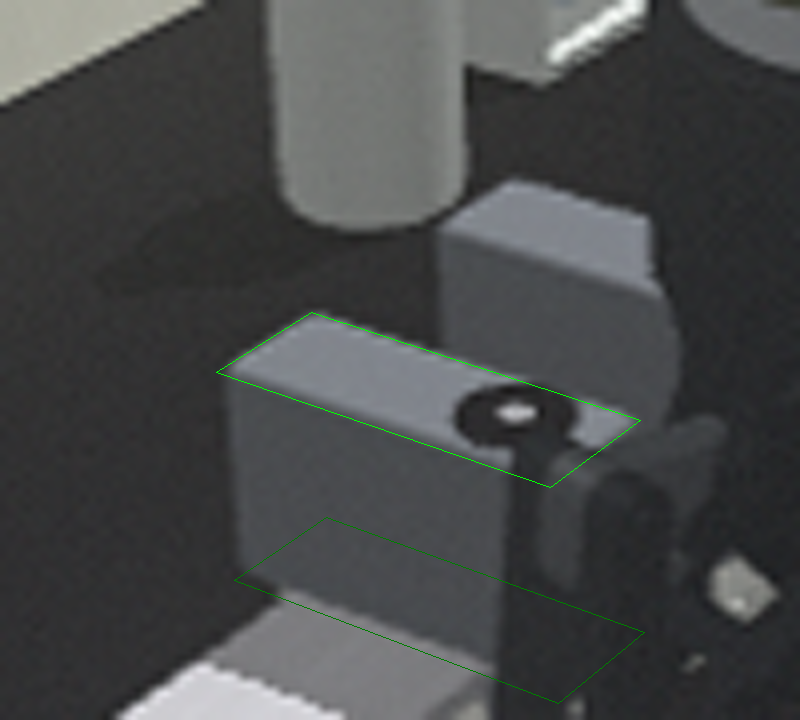

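```bash
python3 - <<'E'
from h import *
c=cam('top0'); im=cv2.imread('pics/top0.png')
S=8;x0,y0=170,300
im=cv2.resize(im[y0:y0+70,x0:x0+60],None,fx=S,fy=S,interpolation=cv2.INTER_CUBIC)
draw(im,c,boxpts(.3490,.3376,-.243),(0,0,255),S,(x0,y0))
cv2.imwrite('pics/c18.png',im)
E
```

```text
(no output)
```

View pics/c18.png

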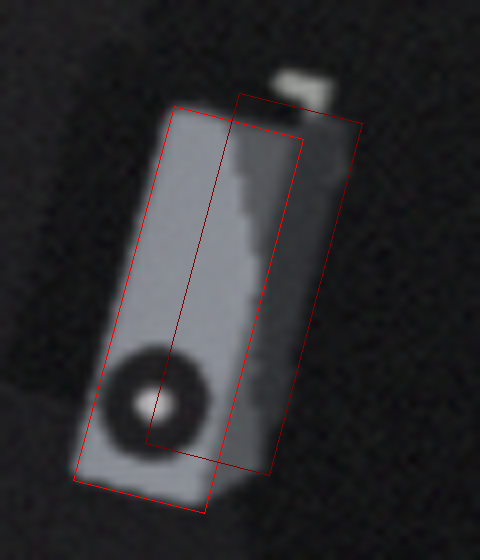

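>>> {"fn": "arm_command", "kwargs": {
  "plan": [
    {"dx":0.3,"dy":0.2,"dz":0,"wx":0.01,"wy":0,"wz":-0.03},
    {"dx":0.4,"dy":0.2,"dz":0,"wx":0,"wy":0,"wz":0},
    {"dx":0.34,"dy":0.2,"dz":0,"wx":0,"wy":0,"wz":0},
    {"dx":0,"dy":0,"dz":0,"wx":0,"wy":0,"wz":0},
    {"dx":0,"dy":0,"dz":0.1,"wx":0,"wy":0,"wz":0},
    {"dx":0,"dy":0,"dz":0.2,"wx":0,"wy":0,"wz":0},
    {"dx":0,"dy":0,"dz":0.3,"wx":0,"wy":0,"wz":0},
    {"dx":0,"dy":0,"dz":0.3,"wx":0,"wy":0,"wz":0},
    {"dx":0,"dy":0,"dz":0,"wx":0,"wy":0,"wz":0},
    {"dx":0,"dy":0,"dz":0,"wx":0,"wy":0,"wz":0}
  ]
}}

```text
t: 33.05
ee_pos: [0.3479, 0.3378, 0.0916]
ee_rot: [3.141, -0.0, -1.814]
ft_force: [0.3, -0.4, -0.3]
gripper_width: 0.0851
```

```bash
python3 - <<'E'
from h import *
st(); plan([.3490,.3376,.031],toolR(-.243-np.pi/2),1)
E
```

```text
33.05 [0.3479 0.3378 0.0916] [ 3.141 -0.    -1.814] [ 0.3 -0.4 -0.3] 0.0851
max [0.   0.03 1.51 0.01 0.01 0.01]
each [-0.003, -0.029, 1.514, 0.009, -0.005, -0.005]
```

>>> {"fn": "arm_command", "kwargs": {
  "plan": [
    {"dx":0,"dy":-0.03,"dz":0.3,"wx":0.01,"wy":0,"wz":0},
    {"dx":0,"dy":0,"dz":0.4,"wx":0,"wy":0,"wz":0},
    {"dx":0,"dy":0,"dz":0.4,"wx":0,"wy":0,"wz":0},
    {"dx":0,"dy":0,"dz":0.3,"wx":0,"wy":0,"wz":0},
    {"dx":0,"dy":0,"dz":0.1,"wx":0,"wy":0,"wz":0},
    {"dx":0,"dy":0,"dz":0,"wx":0,"wy":0,"wz":0},
    {"dx":0,"dy":0,"dz":0,"wx":0,"wy":0,"wz":0},
    {"dx":0,"dy":0,"dz":0,"wx":0,"wy":0,"wz":0},
    {"dx":0,"dy":0,"dz":0,"wx":0,"wy":0,"wz":0},
    {"dx":0,"dy":0,"dz":0,"wx":0,"wy":0,"wz":0}
  ]
}}

```text
t: 34.05
ee_pos: [0.3493, 0.3376, 0.0323]
ee_rot: [-3.14, 0.001, -1.814]
ft_force: [-0.3, -0.6, 0.1]
gripper_width: 0.0855
```

>>> {"fn": "arm_command", "kwargs": {
  "plan": [
    {"dx":0,"dy":0,"dz":0,"wx":0,"wy":0,"wz":0},
    {"dx":0,"dy":0,"dz":0,"wx":0,"wy":0,"wz":0},
    {"dx":0,"dy":0,"dz":0,"wx":0,"wy":0,"wz":0},
    {"dx":0,"dy":0,"dz":0,"wx":0,"wy":0,"wz":0},
    {"dx":0,"dy":0,"dz":0,"wx":0,"wy":0,"wz":0},
    {"dx":0,"dy":0,"dz":0,"wx":0,"wy":0,"wz":0},
    {"dx":0,"dy":0,"dz":-0.3,"wx":0,"wy":0,"wz":0},
    {"dx":0,"dy":0,"dz":-0.7,"wx":0,"wy":0,"wz":0},
    {"dx":0,"dy":0,"dz":-0.8,"wx":0,"wy":0,"wz":0},
    {"dx":0,"dy":0,"dz":-0.4,"wx":0,"wy":0,"wz":0}
  ],
  "hand": 1,
  "newtons": 80
}}

```text
t: 35.05
ee_pos: [0.3494, 0.3377, 0.1226]
ee_rot: [-3.139, 0.002, -1.814]
ft_force: [0.3, 0.1, -3.4]
gripper_width: 0.0353
```

```bash
python3 - <<'E'
from h import *
st(); a=hook(.086,-.012,-.005,.33)
print(a[0])
plan(a[0]+[0,0,.04],a[1],10)
E
```

```text
35.05 [0.3494 0.3377 0.1226] [-3.139e+00  2.000e-03 -1.814e+00] [ 0.3  0.1 -3.4] 0.0353
[0.57497136 0.30664572 0.05510649]
max [0.06 0.57 0.23 0.41 0.05 0.29]
[-0.06, -0.57, 0.07, 0.41, -0.05, -0.29]
[-0.05, -0.56, 0.09, 0.41, -0.05, -0.29]
[-0.03, -0.56, 0.11, 0.41, -0.05, -0.29]
[-0.02, -0.56, 0.13, 0.41, -0.05, -0.29]
[-0.01, -0.55, 0.14, 0.41, -0.05, -0.29]
[0.01, -0.55, 0.16, 0.41, -0.05, -0.29]
[0.02, -0.54, 0.18, 0.41, -0.05, -0.29]
[0.03, -0.54, 0.2, 0.41, -0.05, -0.29]
[0.05, -0.53, 0.21, 0.41, -0.05, -0.29]
[0.06, -0.52, 0.23, 0.41, -0.05, -0.29]
```

>>> {"fn": "arm_command", "kwargs": {
  "plan": [
    {"dx":-0.06,"dy":-0.57,"dz":0,"wx":0.41,"wy":-0.05,"wz":-0.29},
    {"dx":-0.05,"dy":-0.56,"dz":0.05,"wx":0.41,"wy":-0.05,"wz":-0.29},
    {"dx":-0.03,"dy":-0.56,"dz":0.1,"wx":0.41,"wy":-0.05,"wz":-0.29},
    {"dx":-0.02,"dy":-0.56,"dz":0.13,"wx":0.41,"wy":-0.05,"wz":-0.29},
    {"dx":-0.01,"dy":-0.55,"dz":0.14,"wx":0.41,"wy":-0.05,"wz":-0.29},
    {"dx":0.01,"dy":-0.55,"dz":0.16,"wx":0.41,"wy":-0.05,"wz":-0.29},
    {"dx":0.02,"dy":-0.54,"dz":0.18,"wx":0.41,"wy":-0.05,"wz":-0.29},
    {"dx":0.03,"dy":-0.54,"dz":0.2,"wx":0.41,"wy":-0.05,"wz":-0.29},
    {"dx":0.05,"dy":-0.53,"dz":0.21,"wx":0.41,"wy":-0.05,"wz":-0.29},
    {"dx":0.06,"dy":-0.52,"dz":0.23,"wx":0.41,"wy":-0.05,"wz":-0.29}
  ]
}}

```text
t: 36.05
ee_pos: [0.5758, 0.3058, 0.0963]
ee_rot: [-2.81, 0.0, -1.578]
ft_force: [-0.3, 1.1, -2.9]
gripper_width: 0.035
```

```bash
python3 - <<'E'
from h import *
snap('side','side16')
st(); a=hook(.086,-.012,-.005,.33,0,.0148)
print(a[0])
plan(a[0],a[1],5)
O,M=modpose((0,0,.0148))
overlay('side16','c19',165,165,295,275,6,O,M)
E
```

```text
36.1 [0.578  0.3049 0.0959] [-2.807  0.    -1.578] [ 0.1 -3.4 -3.6] 0.0353
[0.5744529  0.30664883 0.05662015]
max [0.01 0.08 0.18 0.01 0.   0.  ]
each [-0.008, 0.081, 0.179, -0.011, -0.001, -0.004]
```

View pics/c19.png

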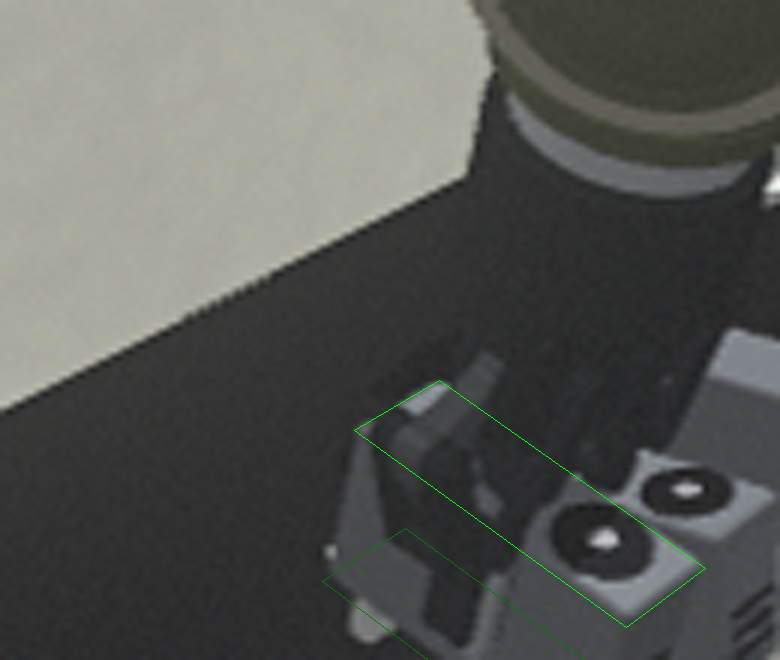

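>>> {"fn": "arm_command", "kwargs": {
  "plan": [
    {"dx":-0.01,"dy":0.11,"dz":0.2,"wx":-0.03,"wy":0,"wz":-0.01},
    {"dx":-0.01,"dy":0.11,"dz":0.25,"wx":-0.02,"wy":0,"wz":0},
    {"dx":-0.01,"dy":0.08,"dz":0.2,"wx":0,"wy":0,"wz":0},
    {"dx":0,"dy":0.06,"dz":0.16,"wx":0,"wy":0,"wz":0},
    {"dx":0,"dy":0.03,"dz":0.1,"wx":0,"wy":0,"wz":0},
    {"dx":0,"dy":0,"dz":0,"wx":0,"wy":0,"wz":0},
    {"dx":0,"dy":0,"dz":0,"wx":0,"wy":0,"wz":0},
    {"dx":0,"dy":0,"dz":0,"wx":0,"wy":0,"wz":0},
    {"dx":0,"dy":0,"dz":0,"wx":0,"wy":0,"wz":0},
    {"dx":0,"dy":0,"dz":0,"wx":0,"wy":0,"wz":0}
  ]
}}

```text
t: 37.1
ee_pos: [0.5712, 0.3077, 0.0578]
ee_rot: [-2.815, 0.001, -1.579]
ft_force: [-0.6, 0.5, -3.1]
gripper_width: 0.035
```

```bash
python3 - <<'E'
from h import *
st(); edgeloc(.086,.0148)
for x in ((-.012,-.005),(-.021,-.002),(-.027,-.0012)): plan(*hook(.086,*x,.33,0,.0148),1)
E
```

```text
37.1 [0.5712 0.3077 0.0578] [-2.815e+00  1.000e-03 -1.579e+00] [-0.6  0.5 -3.1] 0.035
edge local mm [-9.2 -1.1 -7.2] [ 0.001 -0.327 -0.009]
max [0.03 0.07 0.05 0.04 0.01 0.03]
each [0.025, -0.068, 0.055, 0.04, 0.005, -0.034]
max [0.02 0.29 0.13 0.04 0.01 0.03]
each [0.025, -0.293, 0.129, 0.04, 0.005, -0.034]
max [0.02 0.44 0.15 0.04 0.01 0.03]
each [0.024, -0.443, 0.149, 0.04, 0.005, -0.034]
```

>>> {"fn": "arm_command", "kwargs": {
  "plan": [
    {"dx":0.02,"dy":-0.055,"dz":0.025,"wx":0.03,"wy":0,"wz":-0.03},
    {"dx":0,"dy":-0.055,"dz":0.025,"wx":0,"wy":0,"wz":0},
    {"dx":0,"dy":-0.055,"dz":0.025,"wx":0,"wy":0,"wz":0},
    {"dx":0,"dy":-0.055,"dz":0.025,"wx":0,"wy":0,"wz":0},
    {"dx":0,"dy":-0.055,"dz":0.02,"wx":0,"wy":0,"wz":0},
    {"dx":0,"dy":-0.055,"dz":0.015,"wx":0,"wy":0,"wz":0},
    {"dx":0,"dy":-0.055,"dz":0.01,"wx":0,"wy":0,"wz":0},
    {"dx":0,"dy":-0.055,"dz":0.005,"wx":0,"wy":0,"wz":0},
    {"dx":0,"dy":0,"dz":0,"wx":0,"wy":0,"wz":0},
    {"dx":0,"dy":0,"dz":0,"wx":0,"wy":0,"wz":0}
  ]
}}

```text
t: 38.1
ee_pos: [0.5897, 0.3067, 0.0575]
ee_rot: [-2.813, 0.0, -1.577]
ft_force: [0.0, -0.0, -3.0]
gripper_width: 0.035
```

```bash
python3 - <<'E'
from h import *
st(); edgeloc(.086,.0148)
E
```

```text
38.1 [0.5897 0.3067 0.0575] [-2.813  0.    -1.577] [ 0. -0. -3.] 0.035
edge local mm [-26.7  -0.2  -1. ] [ 0.    -0.329 -0.006]
```

>>> {"fn": "arm_command", "kwargs": {
  "plan": [
    {"dx":0,"dy":-0.02,"dz":0.003,"wx":0,"wy":0,"wz":0},
    {"dx":0,"dy":-0.02,"dz":0.003,"wx":0,"wy":0,"wz":0},
    {"dx":0,"dy":-0.02,"dz":0,"wx":-0.1,"wy":0,"wz":0},
    {"dx":0,"dy":-0.02,"dz":0,"wx":-0.1,"wy":0,"wz":0},
    {"dx":0,"dy":-0.02,"dz":0,"wx":-0.1,"wy":0,"wz":0},
    {"dx":0,"dy":0,"dz":0,"wx":0,"wy":0,"wz":0},
    {"dx":0,"dy":0,"dz":0,"wx":0,"wy":0,"wz":0},
    {"dx":0,"dy":0,"dz":0,"wx":0,"wy":0,"wz":0},
    {"dx":0,"dy":0,"dz":0,"wx":0,"wy":0,"wz":0},
    {"dx":0,"dy":0,"dz":0,"wx":0,"wy":0,"wz":0}
  ]
}}

```text
t: 39.1
ee_pos: [0.5933, 0.3066, 0.0583]
ee_rot: [-2.837, 0.0, -1.577]
ft_force: [-0.9, -0.5, -8.3]
gripper_width: 0.0353
```

```bash
python3 - <<'E'
from h import *
st(); edgeloc(.086,.0148)
snap('side','side17')
crop('side17','c20',175,195,305,295,6)
E
```

```text
39.1 [0.5933 0.3066 0.0583] [-2.837  0.    -1.577] [-0.9 -0.5 -8.3] 0.0353
edge local mm [-30.   -0.1  -1.2] [ 0.    -0.304 -0.006]
```

View pics/c20.png

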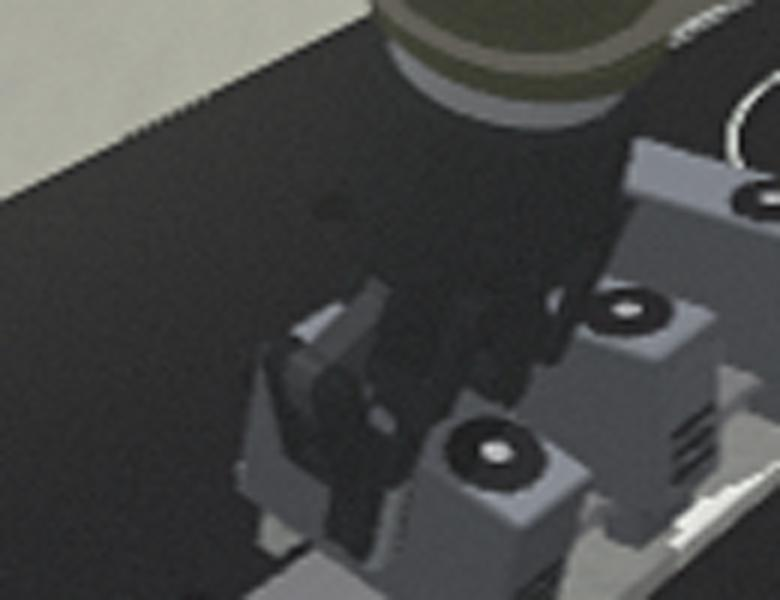

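Hooked (−5 N on the toe). Rock it down.

>>> {"fn": "arm_command", "kwargs": {
  "plan": [
    {"dx":0,"dy":-0.01,"dz":0.02,"wx":-0.28,"wy":0,"wz":0},
    {"dx":0,"dy":-0.01,"dz":0.02,"wx":-0.28,"wy":0,"wz":0},
    {"dx":0,"dy":-0.01,"dz":0.02,"wx":-0.28,"wy":0,"wz":0},
    {"dx":0,"dy":-0.01,"dz":0.02,"wx":-0.28,"wy":0,"wz":0},
    {"dx":0,"dy":0,"dz":0.02,"wx":-0.28,"wy":0,"wz":0},
    {"dx":0,"dy":-0.01,"dz":0.02,"wx":-0.3,"wy":0,"wz":0},
    {"dx":0,"dy":-0.01,"dz":0.02,"wx":-0.3,"wy":0,"wz":0},
    {"dx":0,"dy":-0.01,"dz":0.02,"wx":-0.3,"wy":0,"wz":0},
    {"dx":0,"dy":0,"dz":0.02,"wx":-0.3,"wy":0,"wz":0},
    {"dx":0,"dy":0,"dz":0,"wx":0,"wy":0,"wz":0}
  ],
  "newtons": 100
}}

```text
t: 40.15
ee_pos: [0.5993, 0.3069, 0.0535]
ee_rot: [-3.042, 0.002, -1.577]
ft_force: [2.2, -0.1, 0.1]
gripper_width: 0.0352
```

>>> {"fn": "arm_command", "kwargs": {
  "plan": [
    {"dx":0,"dy":0,"dz":0.03,"wx":-0.3,"wy":0,"wz":0},
    {"dx":0,"dy":0,"dz":0.03,"wx":-0.3,"wy":0,"wz":0},
    {"dx":0,"dy":0,"dz":0.03,"wx":-0.3,"wy":0,"wz":0},
    {"dx":0,"dy":0,"dz":0.03,"wx":-0.3,"wy":0,"wz":0},
    {"dx":0,"dy":0,"dz":0.02,"wx":-0.15,"wy":0,"wz":0},
    {"dx":0,"dy":0,"dz":0,"wx":0,"wy":0,"wz":0},
    {"dx":0,"dy":0,"dz":0,"wx":0,"wy":0,"wz":0},
    {"dx":0,"dy":0,"dz":0,"wx":0,"wy":0,"wz":0},
    {"dx":0,"dy":0,"dz":0,"wx":0,"wy":0,"wz":0},
    {"dx":0,"dy":0,"dz":0,"wx":0,"wy":0,"wz":0}
  ]
}}

```text
t: 41.15
ee_pos: [0.5996, 0.3068, 0.049]
ee_rot: [3.136, 0.001, -1.577]
ft_force: [-0.1, -1.1, 7.1]
gripper_width: 0.035
```

```bash
python3 - <<'E'
from h import *
st(); edgeloc(.086,.0148); print(sensors.observe()['moment'])
snap('side','side18')
crop('side18','c20',175,195,305,295,6)
E
```

```text
41.15 [0.5996 0.3068 0.049 ] [ 3.136e+00  1.000e-03 -1.577e+00] [-0.1 -1.1  7.1] 0.035
edge local mm [-30.   -0.3  -0.3] [ 0.001  0.006 -0.006]
[-0.44863777 -0.2568901  -0.00759124]
```

View pics/c20.png

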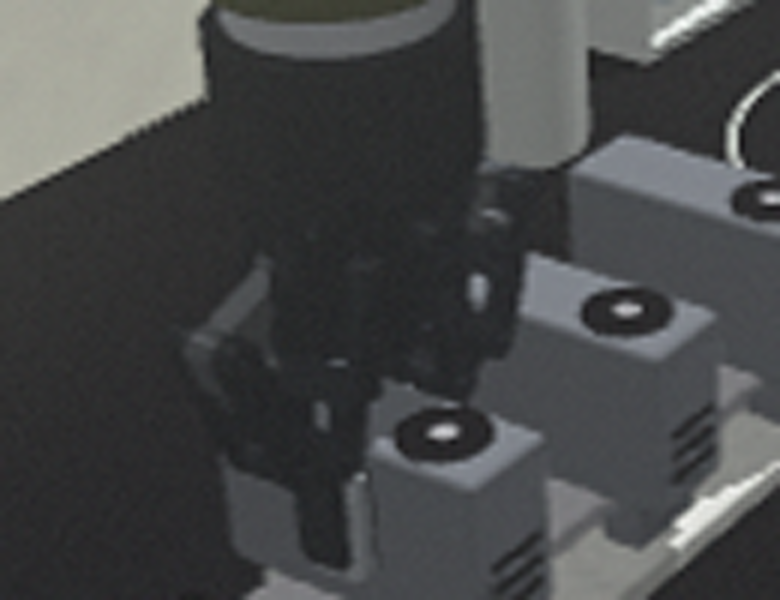

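Release and press at the foot end.

>>> {"fn": "arm_command", "kwargs": {
  "plan": [
    {"dx":0,"dy":0,"dz":0,"wx":0,"wy":0,"wz":0},
    {"dx":0,"dy":0,"dz":0,"wx":0,"wy":0,"wz":0},
    {"dx":0,"dy":0,"dz":0,"wx":0,"wy":0,"wz":0},
    {"dx":0,"dy":0,"dz":-0.3,"wx":0.05,"wy":0,"wz":0},
    {"dx":0,"dy":0,"dz":-0.6,"wx":0.05,"wy":0,"wz":0},
    {"dx":0,"dy":0,"dz":-0.6,"wx":0,"wy":0,"wz":0},
    {"dx":0,"dy":-0.2,"dz":-0.25,"wx":0,"wy":0,"wz":0},
    {"dx":0,"dy":-0.3,"dz":0,"wx":0,"wy":0,"wz":0},
    {"dx":0,"dy":-0.3,"dz":0,"wx":0,"wy":0,"wz":0},
    {"dx":0,"dy":-0.05,"dz":0,"wx":0,"wy":0,"wz":0}
  ],
  "hand": -0.25,
  "newtons": 60
}}

```text
t: 42.2
ee_pos: [0.6334, 0.3062, 0.1171]
ee_rot: [3.14, 0.001, -1.577]
ft_force: [-0.2, 0.2, -0.9]
gripper_width: 0.0538
```

>>> {"fn": "arm_command", "kwargs": {
  "plan": [
    {"dx":0,"dy":0,"dz":0,"wx":0,"wy":0,"wz":0},
    {"dx":0,"dy":0,"dz":0,"wx":0,"wy":0,"wz":0},
    {"dx":0,"dy":0,"dz":0,"wx":0,"wy":0,"wz":0},
    {"dx":0,"dy":0,"dz":0,"wx":0,"wy":0,"wz":0},
    {"dx":0,"dy":0,"dz":0.2,"wx":0,"wy":0,"wz":0},
    {"dx":0,"dy":0,"dz":0.2,"wx":0,"wy":0,"wz":0},
    {"dx":0,"dy":0,"dz":0.1,"wx":0,"wy":0,"wz":0},
    {"dx":0,"dy":0,"dz":0.06,"wx":0,"wy":0,"wz":0},
    {"dx":0,"dy":0,"dz":0.05,"wx":0,"wy":0,"wz":0},
    {"dx":0,"dy":0,"dz":0,"wx":0,"wy":0,"wz":0}
  ],
  "hand": 1
}}

```text
t: 43.2
ee_pos: [0.6332, 0.3065, 0.094]
ee_rot: [3.141, 0.001, -1.577]
ft_force: [-1.1, -1.3, 10.1]
gripper_width: -0.0001
```

>>> {"fn": "arm_command", "kwargs": {
  "plan": [
    {"dx":0,"dy":0,"dz":0.04,"wx":0,"wy":0,"wz":0},
    {"dx":0,"dy":0,"dz":0.03,"wx":0,"wy":0,"wz":0},
    {"dx":0,"dy":0,"dz":0,"wx":0,"wy":0,"wz":0},
    {"dx":0,"dy":0,"dz":-0.4,"wx":0,"wy":0,"wz":0},
    {"dx":0,"dy":0,"dz":-0.6,"wx":0,"wy":0,"wz":0},
    {"dx":0.3,"dy":0.9,"dz":-0.3,"wx":0,"wy":0,"wz":0},
    {"dx":0.5,"dy":0.9,"dz":0,"wx":0,"wy":0,"wz":0},
    {"dx":0.9,"dy":0.9,"dz":0,"wx":0,"wy":0,"wz":0},
    {"dx":0.9,"dy":0.9,"dz":0,"wx":0,"wy":0,"wz":0},
    {"dx":0.9,"dy":0.5,"dz":0,"wx":0,"wy":0,"wz":0}
  ]
}}

```text
t: 44.2
ee_pos: [0.4665, 0.168, 0.1418]
ee_rot: [3.138, 0.0, -1.576]
ft_force: [1.1, -0.6, 0.4]
gripper_width: -0.0001
```

```bash
python3 - <<'E'
from h import *
snap('top','top5'); snap('side','side19')
st()
im=cv2.imread('pics/top5.png'); S=5
cv2.imwrite('pics/c21.png',cv2.resize(im[190:260,175:335],None,fx=S,fy=S,interpolation=cv2.INTER_CUBIC))
crop('top5','c22',340,150,500,270,5)
crop('side19','c23',180,190,340,310,5)
E
```

```text
44.3 [0.4669 0.1662 0.142 ] [ 3.137 -0.    -1.579] [ 1.4  0.9 -0.1] -0.0
```

View pics/c21.png

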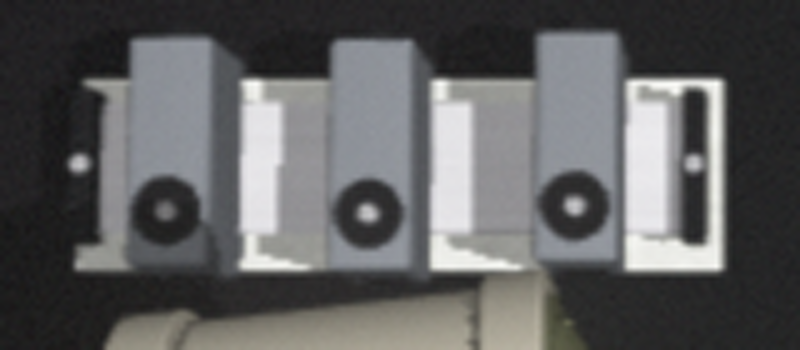

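View pics/c22.png

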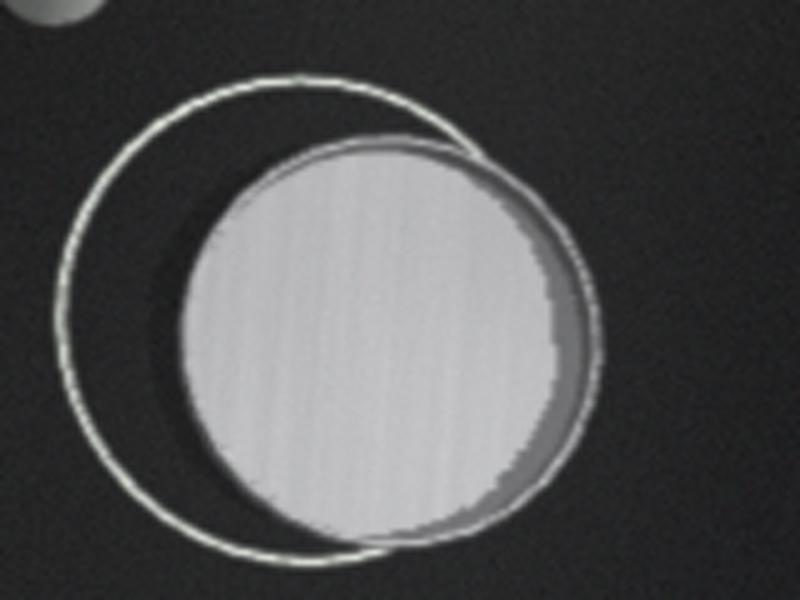

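View pics/c23.png

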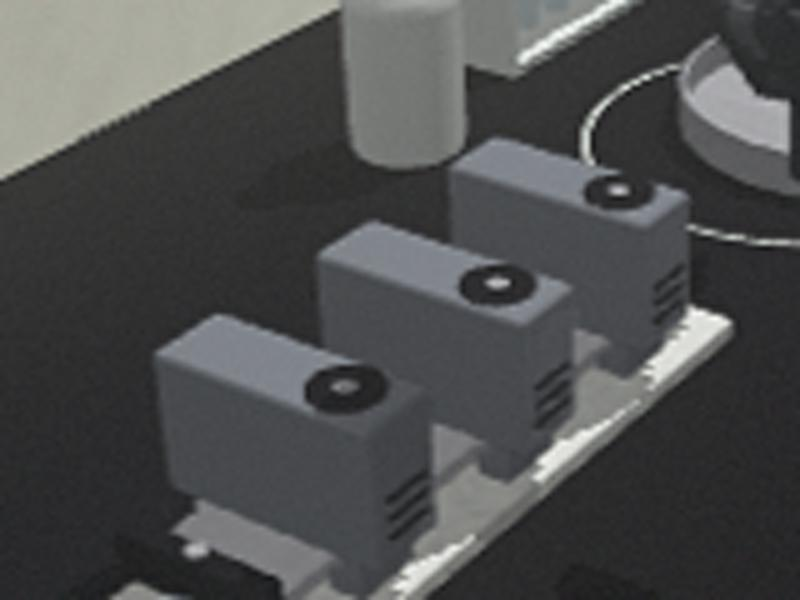

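```bash
python3 - <<'E'
from h import *
for fn in ('top5','top4'):
  c=cam(fn); g=cv2.cvtColor(c['frame'],cv2.COLOR_BGR2GRAY).astype(float)
  for n,u0 in (('A',205),('B',245),('C',287)):
    for u in (u0,u0+3,u0+7):
        p=g[190:256,u-1:u+2].mean(1); d=np.diff(p)
        # far edge: sharp rise near rows 5-12 ; near edge: fall near 50-58
        def sub(i):
            w=d[i-1:i+2]; w=np.abs(w); return i+.5+190+ (w[2]-w[0])/w.sum()
        a=2+np.argmax(d[2:14]); 
        b=46+np.argmax(np.abs(d[46:62]))
        A=sub(a);B=sub(b)
        pa=pix2w(c,u,A,.094);pb=pix2w(c,u,B,.094)
        print(fn,n,u,round(A,1),round(B,1),pa[:2].round(4),pb[:2].round(4),((pa+pb)/2)[:2].round(4))
E
```

```text
top5 A 205 197.2 238.1 [0.6485 0.3149] [0.5599 0.3128] [0.6042 0.3138]
top5 A 208 197.1 238.5 [0.6486 0.3084] [0.5589 0.3063] [0.6038 0.3073]
top5 A 212 196.9 251.7 [0.649  0.2997] [0.5309 0.2971] [0.59   0.2984]
top5 B 245 197.3 243.5 [0.6474 0.2285] [0.5479 0.2271] [0.5977 0.2278]
top5 B 248 197.4 239.2 [0.6473 0.2221] [0.5569 0.2209] [0.6021 0.2215]
top5 B 252 197.5 243.4 [0.6469 0.2135] [0.5479 0.2122] [0.5974 0.2128]
top5 C 287 195.8 237.2 [0.6499 0.1382] [0.5607 0.1379] [0.6053 0.1381]
top5 C 290 195.8 237.5 [0.6499 0.1318] [0.56   0.1315] [0.6049 0.1316]
top5 C 294 196.1 241.6 [0.6493 0.1232] [0.5512 0.123 ] [0.6002 0.1231]
top4 A 205 197.5 243.8 [0.6478 0.3148] [0.5478 0.3125] [0.5978 0.3137]
top4 A 208 194.3 243.8 [0.6547 0.3085] [0.5478 0.3061] [0.6013 0.3073]
top4 A 212 196.5 243.8 [0.6498 0.2998] [0.5477 0.2975] [0.5988 0.2986]
top4 B 245 197.3 243.4 [0.6474 0.2285] [0.548  0.2271] [0.5977 0.2278]
top4 B 248 197.4 239.2 [0.6473 0.2221] [0.5569 0.2209] [0.6021 0.2215]
top4 B 252 197.5 243.4 [0.6469 0.2135] [0.5479 0.2122] [0.5974 0.2128]
top4 C 287 195.8 237.2 [0.65   0.1382] [0.5607 0.1379] [0.6053 0.1381]
top4 C 290 195.8 237.5 [0.6499 0.1318] [0.56   0.1315] [0.6049 0.1316]
top4 C 294 195.9 241.6 [0.6498 0.1232] [0.5512 0.123 ] [0.6005 0.1231]
```

```bash
python3 - <<'E'
from h import *
c=cam('top5'); q=lambda u,v,z:pix2w(c,340+u/5,150+v/5,z)[:2]
T=((q(391,132,.024)+q(391,548,.024))/2+(q(180,340,.024)+q(603,340,.024))/2)/2
RG=np.array([.6246,-.1197])
d=RG-T; D=np.linalg.norm(d); d/=D
print(T,d,D,np.arctan2(d[1],d[0]))
ps=T+d*.045; pe=RG+d*.0775
print(ps,pe)
yaw=np.arctan2(-d[1],-d[0]); print(yaw)
plan(np.r_[ps,.10],toolR(yaw),10)
E
```

```text
[ 0.61096169 -0.15518488] [0.35875626 0.93343128] 0.03801552366117037 1.2038612127994026
[ 0.62710572 -0.11318047] [ 0.65240361 -0.04735908]
-1.9377314407903907
max [0.69 0.61 0.1  0.01 0.   0.45]
[0.69, -0.41, 0.1, 0.01, -0.0, 0.45]
[0.68, -0.43, 0.1, 0.01, -0.0, 0.45]
[0.66, -0.46, 0.1, 0.01, -0.0, 0.45]
[0.65, -0.48, 0.1, 0.01, -0.0, 0.45]
[0.63, -0.5, 0.1, 0.01, -0.0, 0.45]
[0.61, -0.52, 0.1, 0.01, -0.0, 0.45]
[0.59, -0.55, 0.1, 0.01, -0.0, 0.45]
[0.57, -0.57, 0.1, 0.01, -0.0, 0.45]
[0.55, -0.59, 0.1, 0.01, -0.0, 0.45]
[0.53, -0.61, 0.1, 0.01, -0.0, 0.45]
```

>>> {"fn": "arm_command", "kwargs": {
  "plan": [
    {"dx":0.69,"dy":-0.41,"dz":0.05,"wx":0,"wy":0,"wz":0.45},
    {"dx":0.68,"dy":-0.43,"dz":0.05,"wx":0,"wy":0,"wz":0.45},
    {"dx":0.66,"dy":-0.46,"dz":0.05,"wx":0,"wy":0,"wz":0.45},
    {"dx":0.65,"dy":-0.48,"dz":0.05,"wx":0,"wy":0,"wz":0.45},
    {"dx":0.63,"dy":-0.5,"dz":0.1,"wx":0,"wy":0,"wz":0.45},
    {"dx":0.61,"dy":-0.52,"dz":0.1,"wx":0,"wy":0,"wz":0.45},
    {"dx":0.59,"dy":-0.55,"dz":0.1,"wx":0,"wy":0,"wz":0.45},
    {"dx":0.57,"dy":-0.57,"dz":0.1,"wx":0,"wy":0,"wz":0.45},
    {"dx":0.55,"dy":-0.59,"dz":0.1,"wx":0,"wy":0,"wz":0.45},
    {"dx":0.53,"dy":-0.61,"dz":0.1,"wx":0,"wy":0,"wz":0.45}
  ]
}}

```text
t: 45.3
ee_pos: [0.6316, -0.1108, 0.1088]
ee_rot: [3.139, -0.001, -1.938]
ft_force: [-0.1, 0.2, 0.4]
gripper_width: 0.0001
```

```bash
python3 - <<'E'
from h import *
snap('side','side20')
st(); plan([.627,-.113,.015],toolR(-1.938),1)
plan([.6538,-.0437,.015],toolR(-1.938),1,[.627,-.113,.015],toolR(-1.938))
E
```

```text
45.35 [ 0.6328 -0.1151  0.1079] [ 3.140e+00 -2.000e-03 -1.943e+00] [-0.6 -3.  -0.4] -0.0002
max [0.   0.15 2.32 0.02 0.02 0.06]
each [-0.0, 0.152, 2.323, 0.018, -0.022, -0.064]
max [1.86 0.   0.   0.   0.   0.  ]
each [-1.858, -0.003, -0.0, 0.0, 0.0, 0.0]
```

View pics/side20.png

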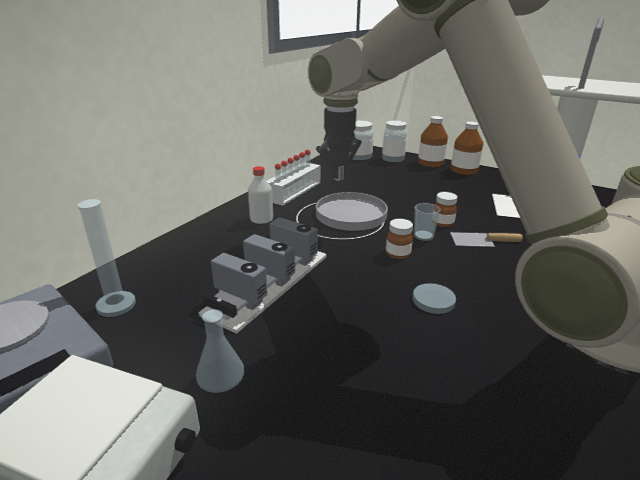

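>>> {"fn": "arm_command", "kwargs": {
  "plan": [
    {"dx":0,"dy":0.08,"dz":0.5,"wx":0,"wy":0,"wz":-0.06},
    {"dx":0,"dy":0.07,"dz":0.6,"wx":0,"wy":0,"wz":0},
    {"dx":0,"dy":0,"dz":0.6,"wx":0,"wy":0,"wz":0},
    {"dx":0,"dy":0,"dz":0.4,"wx":0,"wy":0,"wz":0},
    {"dx":0,"dy":0,"dz":0.2,"wx":0,"wy":0,"wz":0},
    {"dx":0,"dy":0,"dz":0.02,"wx":0,"wy":0,"wz":0},
    {"dx":-0.2,"dy":0,"dz":0,"wx":0,"wy":0,"wz":0},
    {"dx":-0.2,"dy":0,"dz":0,"wx":0,"wy":0,"wz":0},
    {"dx":-0.2,"dy":0,"dz":0,"wx":0,"wy":0,"wz":0},
    {"dx":-0.2,"dy":0,"dz":0,"wx":0,"wy":0,"wz":0}
  ]
}}

```text
t: 46.35
ee_pos: [0.6364, -0.077, 0.0169]
ee_rot: [3.139, -0.001, -1.932]
ft_force: [0.4, -0.2, 3.3]
gripper_width: -0.0001
```

```bash
python3 - <<'E'
from h import *
st(); plan([.6538,-.0437,.015],toolR(-1.938),1)
E
```

```text
46.35 [ 0.6364 -0.077   0.0169] [ 3.139e+00 -1.000e-03 -1.932e+00] [ 0.4 -0.2  3.3] -0.0001
max [0.93 0.11 0.05 0.03 0.01 0.08]
each [-0.933, -0.114, 0.047, 0.028, -0.01, 0.079]
```

>>> {"fn": "arm_command", "kwargs": {
  "plan": [
    {"dx":-0.15,"dy":-0.02,"dz":0,"wx":0,"wy":0,"wz":0},
    {"dx":-0.15,"dy":-0.02,"dz":0,"wx":0,"wy":0,"wz":0},
    {"dx":-0.15,"dy":-0.02,"dz":0,"wx":0,"wy":0,"wz":0},
    {"dx":-0.15,"dy":-0.02,"dz":0,"wx":0,"wy":0,"wz":0},
    {"dx":-0.12,"dy":-0.02,"dz":0,"wx":0,"wy":0,"wz":0},
    {"dx":-0.1,"dy":-0.01,"dz":0,"wx":0,"wy":0,"wz":0},
    {"dx":-0.06,"dy":0,"dz":0,"wx":0,"wy":0,"wz":0},
    {"dx":-0.04,"dy":0,"dz":0,"wx":0,"wy":0,"wz":0},
    {"dx":0,"dy":0,"dz":0,"wx":0,"wy":0,"wz":0},
    {"dx":0,"dy":0,"dz":0,"wx":0,"wy":0,"wz":0}
  ]
}}

```text
t: 47.35
ee_pos: [0.6537, -0.0454, 0.0175]
ee_rot: [3.141, -0.002, -1.932]
ft_force: [-0.7, -3.8, 4.4]
gripper_width: 0.0004
```

```bash
python3 - <<'E'
from h import *
st(); plan([.6538,-.0437,.015],toolR(-1.938),1)
E
```

```text
47.35 [ 0.6537 -0.0454  0.0175] [ 3.141e+00 -2.000e-03 -1.932e+00] [-0.7 -3.8  4.4] 0.0004
max [0.04 0.01 0.06 0.01 0.02 0.08]
each [-0.042, 0.014, 0.062, 0.01, -0.021, 0.075]
```

>>> {"fn": "arm_command", "kwargs": {
  "plan": [
    {"dx":0.15,"dy":0,"dz":0,"wx":0,"wy":0,"wz":0},
    {"dx":0.1,"dy":0,"dz":-0.5,"wx":0,"wy":0,"wz":0},
    {"dx":0,"dy":0,"dz":-0.9,"wx":0,"wy":0,"wz":0},
    {"dx":0,"dy":0.2,"dz":-0.9,"wx":0,"wy":0,"wz":0},
    {"dx":0,"dy":0.7,"dz":-0.5,"wx":0,"wy":0,"wz":0},
    {"dx":-0.3,"dy":0.9,"dz":0,"wx":0,"wy":0,"wz":0},
    {"dx":-0.3,"dy":0.9,"dz":0,"wx":0,"wy":0,"wz":0},
    {"dx":-0.3,"dy":0.9,"dz":0,"wx":0,"wy":0,"wz":0},
    {"dx":-0.3,"dy":0.9,"dz":0,"wx":0,"wy":0,"wz":0},
    {"dx":-0.2,"dy":0.8,"dz":0,"wx":0,"wy":0,"wz":0}
  ],
  "hand": -0.8
}}

```text
t: 48.35
ee_pos: [0.4699, 0.0744, 0.1292]
ee_rot: [3.139, -0.0, -1.931]
ft_force: [-0.0, 0.7, 0.3]
gripper_width: 0.0769
```

```bash
python3 - <<'E'
from h import *
snap('top','top6')
st()
plan([.4248,-.0326,.12],toolR(-1.7),1)
crop('top6','c22',340,150,500,270,5)
E
```

```text
48.4 [0.4664 0.0766 0.1289] [ 3.135e+00 -1.000e-03 -1.930e+00] [ 0.5  3.5 -0.7] 0.077
max [2.92 0.01 0.23 0.08 0.   2.87]
each [2.922, 0.014, 0.225, 0.079, -0.002, -2.871]
```

View pics/c22.png

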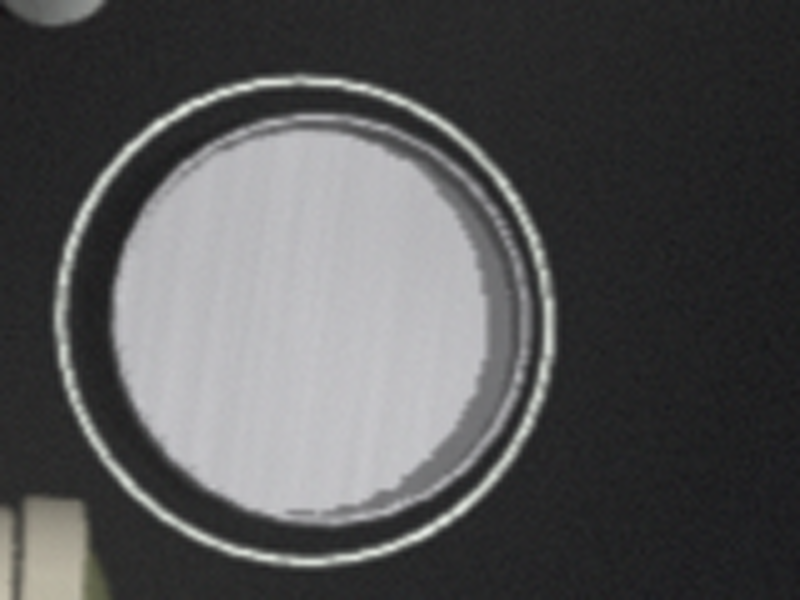

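View pics/top6.png

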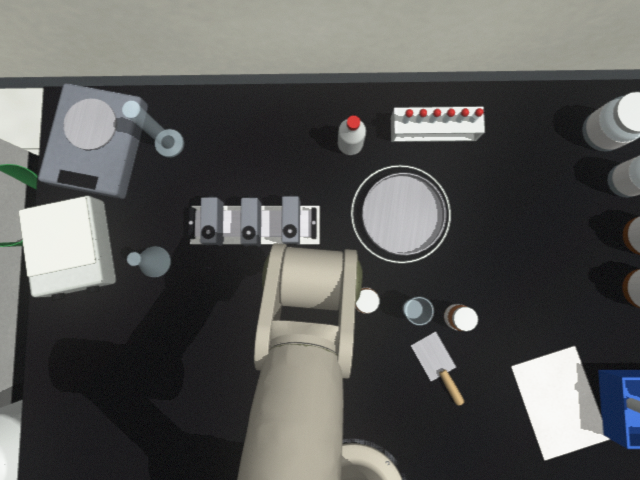

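```bash
python3 - <<'E'
from h import *
c=cam('top6'); q=lambda u,v,z:pix2w(c,340+u/5,150+v/5,z)[:2]
T=((q(321,113,.024)+q(321,524,.024))/2+(q(111,319,.024)+q(531,319,.024))/2)/2
print('tray',T)
plan([.4248,-.0326,.12],toolR(-1.93),1)
plan([.4248,-.0326,.038],toolR(-1.93),1)
E
```

```text
tray [ 0.6210003  -0.12347161]
max [2.92 0.01 0.23 0.08 0.01 0.  ]
each [2.922, 0.014, 0.225, 0.078, -0.011, 0.004]
max [2.92 0.   2.28 0.08 0.01 0.  ]
each [2.92, 0.001, 2.275, 0.078, -0.011, 0.004]
```

>>> {"fn": "arm_command", "kwargs": {
  "plan": [
    {"dx":0.6,"dy":0,"dz":0,"wx":0.04,"wy":0,"wz":0},
    {"dx":0.8,"dy":0,"dz":0,"wx":0.03,"wy":0,"wz":0},
    {"dx":0.8,"dy":0,"dz":0,"wx":0,"wy":0,"wz":0},
    {"dx":0.5,"dy":0,"dz":0,"wx":0,"wy":0,"wz":0},
    {"dx":0.22,"dy":0,"dz":0,"wx":0,"wy":0,"wz":0},
    {"dx":0,"dy":0,"dz":0,"wx":0,"wy":0,"wz":0},
    {"dx":0,"dy":0,"dz":0.1,"wx":0,"wy":0,"wz":0},
    {"dx":0,"dy":0,"dz":0.2,"wx":0,"wy":0,"wz":0},
    {"dx":0,"dy":0,"dz":0.2,"wx":0,"wy":0,"wz":0},
    {"dx":0,"dy":0,"dz":0.1,"wx":0,"wy":0,"wz":0}
  ]
}}

```text
t: 49.4
ee_pos: [0.4297, -0.0357, 0.1038]
ee_rot: [-3.141, -0.001, -1.931]
ft_force: [-0.1, -0.5, -0.2]
gripper_width: 0.0767
```

```bash
python3 - <<'E'
from h import *
snap('side','side21')
st()
plan([.4248,-.0326,.038],toolR(-1.93),1)
crop('side21','c23',320,110,520,290,4)
E
```

```text
49.45 [ 0.4295 -0.0358  0.1036] [-3.141e+00 -1.000e-03 -1.932e+00] [-1.3  0.5 -0.5] 0.0771
max [0.03 0.14 1.64 0.   0.01 0.02]
each [-0.035, 0.139, 1.641, -0.003, -0.01, -0.02]
```

View pics/c23.png

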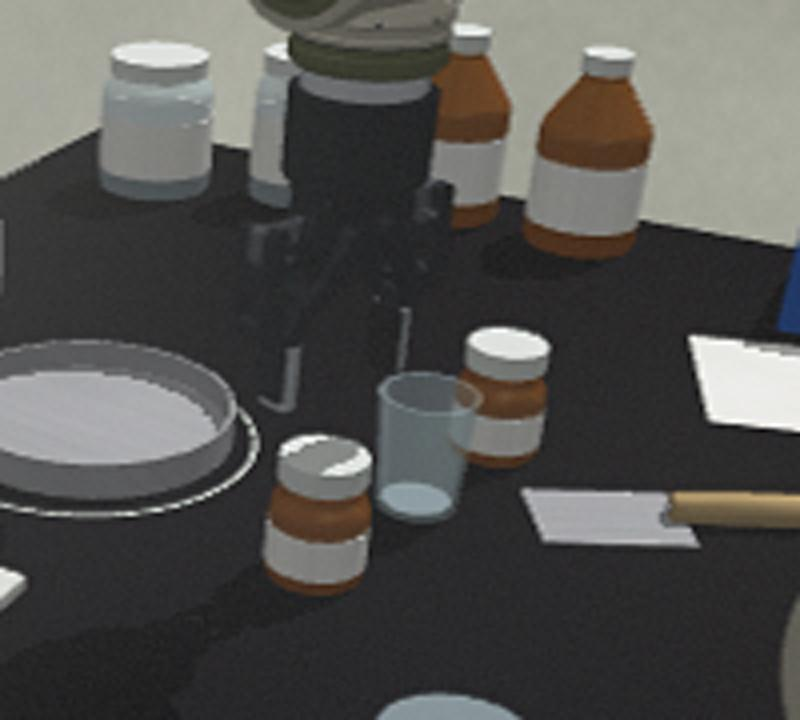

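>>> {"fn": "arm_command", "kwargs": {
  "plan": [
    {"dx":-0.02,"dy":0.07,"dz":0.2,"wx":0,"wy":0,"wz":0},
    {"dx":-0.02,"dy":0.07,"dz":0.3,"wx":0,"wy":0,"wz":0},
    {"dx":0,"dy":0,"dz":0.3,"wx":0,"wy":0,"wz":0},
    {"dx":0,"dy":0,"dz":0.3,"wx":0,"wy":0,"wz":0},
    {"dx":0,"dy":0,"dz":0.3,"wx":0,"wy":0,"wz":0},
    {"dx":0,"dy":0,"dz":0.2,"wx":0,"wy":0,"wz":0},
    {"dx":0,"dy":0,"dz":0.05,"wx":0,"wy":0,"wz":0},
    {"dx":0,"dy":0,"dz":0,"wx":0,"wy":0,"wz":0},
    {"dx":0,"dy":0,"dz":0,"wx":0,"wy":0,"wz":0},
    {"dx":0,"dy":0,"dz":0,"wx":0,"wy":0,"wz":0}
  ]
}}

```text
t: 50.45
ee_pos: [0.4258, -0.033, 0.0394]
ee_rot: [-3.138, -0.001, -1.932]
ft_force: [0.3, -0.1, -0.5]
gripper_width: 0.0769
```

>>> {"fn": "arm_command", "kwargs": {
  "plan": [
    {"dx":0,"dy":0,"dz":0,"wx":0,"wy":0,"wz":0},
    {"dx":0,"dy":0,"dz":0,"wx":0,"wy":0,"wz":0},
    {"dx":0,"dy":0,"dz":0,"wx":0,"wy":0,"wz":0},
    {"dx":0,"dy":0,"dz":0,"wx":0,"wy":0,"wz":0},
    {"dx":0,"dy":0,"dz":0,"wx":0,"wy":0,"wz":0},
    {"dx":0,"dy":0,"dz":-0.2,"wx":0,"wy":0,"wz":0},
    {"dx":0,"dy":0,"dz":-0.5,"wx":0,"wy":0,"wz":0},
    {"dx":0,"dy":0,"dz":-0.8,"wx":0,"wy":0,"wz":0},
    {"dx":0,"dy":0,"dz":-0.6,"wx":0,"wy":0,"wz":0},
    {"dx":0,"dy":0,"dz":-0.2,"wx":0,"wy":0,"wz":0}
  ],
  "hand": 1,
  "newtons": 50
}}

```text
t: 51.45
ee_pos: [0.426, -0.0331, 0.1331]
ee_rot: [-3.136, -0.001, -1.932]
ft_force: [0.4, 0.8, -2.8]
gripper_width: 0.0518
```

```bash
python3 - <<'E'
from h import *
snap('side','side22')
st()
crop('side22','c23',320,110,520,290,4)
T=np.array([.621,-.1235])
# jar 1 at tray + (0,.038)?, keep yaw
plan(np.r_[T+[0.013,.036],.125],toolR(-1.93),10)
E
```

```text
51.5 [ 0.426  -0.0331  0.1329] [-3.136e+00 -1.000e-03 -1.932e+00] [ 1.7  0.3 -2.6] 0.0514
max [0.06 0.53 0.02 0.01 0.   0.  ]
each [-0.056, -0.534, 0.023, -0.007, -0.001, -0.002]
```

View pics/c23.png

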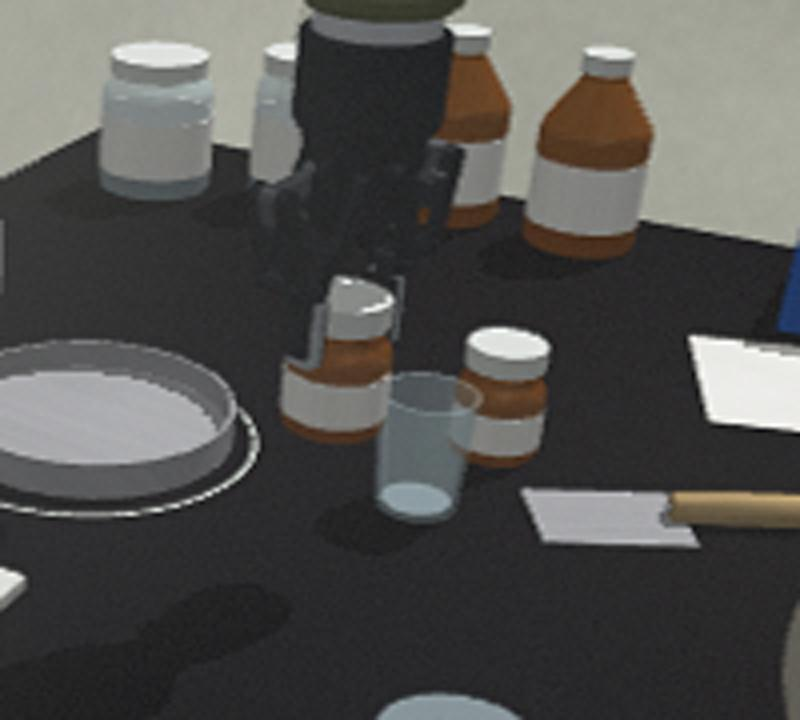

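```bash
python3 - <<'E'
from h import *
plan([.655,-.136,.125],toolR(-1.93),10)
plan([.655,-.136,.045],toolR(-1.93),1,[.655,-.136,.125],toolR(-1.93))
E
```

```text
max [0.04 0.63 0.02 0.01 0.   0.  ]
each [0.038, -0.626, 0.024, -0.007, -0.001, -0.002]
max [0. 0. 2. 0. 0. 0.]
each [0.0, -0.0, 2.0, 0.0, 0.0, 0.0]
```

>>> {"fn": "arm_command", "kwargs": {
  "plan": [
    {"dx":0.04,"dy":-0.4,"dz":0.02,"wx":0,"wy":0,"wz":0},
    {"dx":0.04,"dy":-0.6,"dz":0.02,"wx":0,"wy":0,"wz":0},
    {"dx":0.04,"dy":-0.8,"dz":0.02,"wx":0,"wy":0,"wz":0},
    {"dx":0.04,"dy":-0.8,"dz":0.02,"wx":0,"wy":0,"wz":0},
    {"dx":0.04,"dy":-0.8,"dz":0.02,"wx":0,"wy":0,"wz":0},
    {"dx":0.04,"dy":-0.8,"dz":0.02,"wx":0,"wy":0,"wz":0},
    {"dx":0.04,"dy":-0.8,"dz":0.02,"wx":0,"wy":0,"wz":0},
    {"dx":0.04,"dy":-0.7,"dz":0.02,"wx":0,"wy":0,"wz":0},
    {"dx":0.04,"dy":-0.4,"dz":0.02,"wx":0,"wy":0,"wz":0},
    {"dx":0.02,"dy":-0.16,"dz":0.02,"wx":0,"wy":0,"wz":0}
  ]
}}

```text
t: 52.5
ee_pos: [0.6544, -0.136, 0.1211]
ee_rot: [3.141, -0.001, -1.933]
ft_force: [-0.6, 0.2, -2.7]
gripper_width: 0.0514
```

```bash
python3 - <<'E'
from h import *
snap('side','side23'); st()
plan([.655,-.136,.046],toolR(-1.93),1)
crop('side23','c23',240,90,440,270,4)
E
```

```text
52.55 [ 0.6544 -0.136   0.1213] [ 3.141e+00 -1.000e-03 -1.933e+00] [-0.5  0.3 -2.3] 0.0517
max [0.01 0.01 1.88 0.   0.01 0.03]
each [-0.008, -0.015, 1.882, 0.001, -0.01, -0.032]
```

View pics/c23.png

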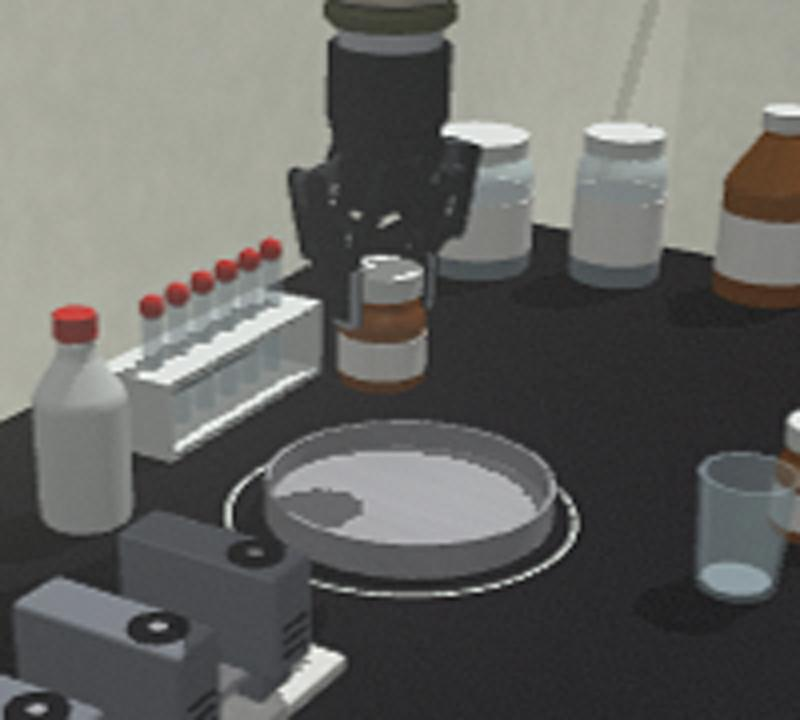

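>>> {"fn": "arm_command", "kwargs": {
  "plan": [
    {"dx":0,"dy":-0.01,"dz":0.2,"wx":0,"wy":0,"wz":0},
    {"dx":0,"dy":0,"dz":0.3,"wx":0,"wy":0,"wz":0},
    {"dx":0,"dy":0,"dz":0.3,"wx":0,"wy":0,"wz":0},
    {"dx":0,"dy":0,"dz":0.3,"wx":0,"wy":0,"wz":0},
    {"dx":0,"dy":0,"dz":0.3,"wx":0,"wy":0,"wz":0},
    {"dx":0,"dy":0,"dz":0.25,"wx":0,"wy":0,"wz":0},
    {"dx":0,"dy":0,"dz":0.15,"wx":0,"wy":0,"wz":0},
    {"dx":0,"dy":0,"dz":0.08,"wx":0,"wy":0,"wz":0},
    {"dx":0,"dy":0,"dz":0,"wx":0,"wy":0,"wz":0},
    {"dx":0,"dy":0,"dz":0,"wx":0,"wy":0,"wz":0}
  ]
}}

```text
t: 53.55
ee_pos: [0.655, -0.1359, 0.0489]
ee_rot: [-3.138, -0.001, -1.932]
ft_force: [0.4, 0.2, -2.3]
gripper_width: 0.052
```

>>> {"fn": "arm_command", "kwargs": {
  "plan": [
    {"dx":0,"dy":0,"dz":0.04,"wx":0,"wy":0,"wz":0},
    {"dx":0,"dy":0,"dz":0.04,"wx":0,"wy":0,"wz":0},
    {"dx":0,"dy":0,"dz":0.02,"wx":0,"wy":0,"wz":0},
    {"dx":0,"dy":0,"dz":0.01,"wx":0,"wy":0,"wz":0},
    {"dx":0,"dy":0,"dz":0,"wx":0,"wy":0,"wz":0},
    {"dx":0,"dy":0,"dz":0,"wx":0,"wy":0,"wz":0},
    {"dx":0,"dy":0,"dz":0,"wx":0,"wy":0,"wz":0},
    {"dx":0,"dy":0,"dz":0,"wx":0,"wy":0,"wz":0},
    {"dx":0,"dy":0,"dz":0,"wx":0,"wy":0,"wz":0},
    {"dx":0,"dy":0,"dz":0,"wx":0,"wy":0,"wz":0}
  ]
}}

```text
t: 54.55
ee_pos: [0.655, -0.1359, 0.0451]
ee_rot: [-3.138, -0.001, -1.932]
ft_force: [-3.3, 0.8, 4.8]
gripper_width: 0.0519
```

>>> {"fn": "arm_command", "kwargs": {
  "plan": [
    {"dx":0,"dy":0,"dz":0,"wx":0,"wy":0,"wz":0},
    {"dx":0,"dy":0,"dz":0,"wx":0,"wy":0,"wz":0},
    {"dx":0,"dy":0,"dz":0,"wx":0,"wy":0,"wz":0},
    {"dx":0,"dy":0,"dz":0,"wx":0,"wy":0,"wz":0},
    {"dx":0,"dy":0,"dz":-0.1,"wx":0,"wy":0,"wz":0},
    {"dx":0,"dy":0,"dz":-0.4,"wx":0,"wy":0,"wz":0},
    {"dx":0,"dy":0,"dz":-0.8,"wx":0,"wy":0,"wz":0},
    {"dx":0,"dy":0,"dz":-0.8,"wx":0,"wy":0,"wz":0},
    {"dx":0,"dy":0.3,"dz":-0.3,"wx":0,"wy":0,"wz":0.3},
    {"dx":0,"dy":0.5,"dz":0,"wx":0,"wy":0,"wz":0.6}
  ],
  "hand": -0.7
}}

```text
t: 55.55
ee_pos: [0.6259, -0.1245, 0.1438]
ee_rot: [-3.133, -0.0, -2.006]
ft_force: [0.8, -0.4, -1.4]
gripper_width: 0.0726
```

```bash
python3 - <<'E'
from h import *
snap('side','side24'); st()
plan([.388,-.2387,.125],toolR(-2.4),10)
crop('side24','c23',240,90,440,270,4)
E
```

```text
55.6 [ 0.6231 -0.1229  0.1425] [-3.137 -0.    -2.008] [-0.7  0.2  0.2] 0.0727
max [0.62 0.41 0.04 0.01 0.   0.49]
[0.51, 0.41, 0.04, -0.01, 0.0, 0.49]
[0.53, 0.39, 0.04, -0.01, 0.0, 0.49]
[0.54, 0.37, 0.04, -0.01, 0.0, 0.49]
[0.56, 0.35, 0.04, -0.01, 0.0, 0.49]
[0.57, 0.33, 0.04, -0.01, 0.0, 0.49]
[0.58, 0.3, 0.04, -0.01, 0.0, 0.49]
[0.59, 0.28, 0.04, -0.01, 0.0, 0.49]
[0.6, 0.26, 0.04, -0.01, 0.0, 0.49]
[0.61, 0.23, 0.04, -0.01, 0.0, 0.49]
[0.62, 0.21, 0.04, -0.01, 0.0, 0.49]
```

View pics/c23.png

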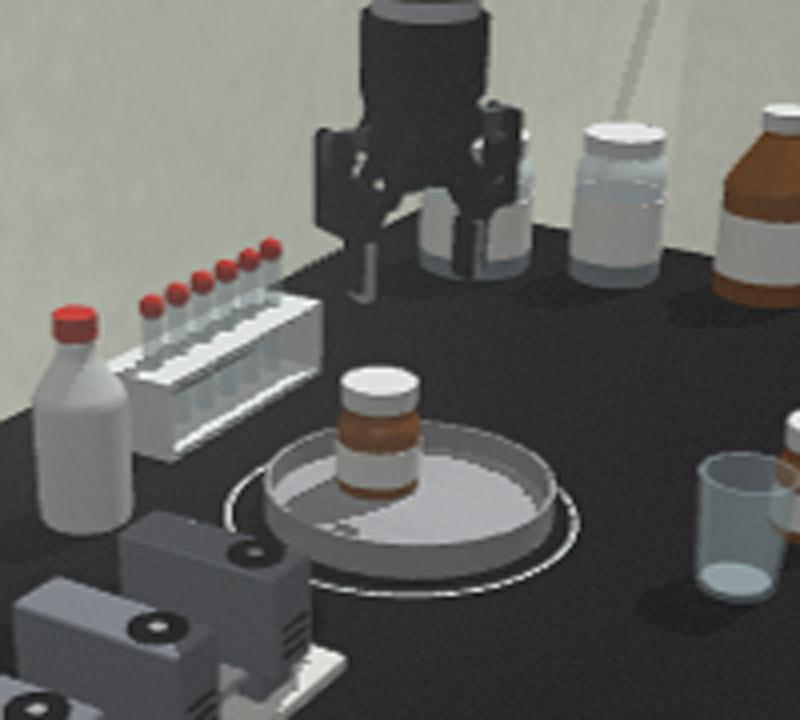

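>>> {"fn": "arm_command", "kwargs": {
  "plan": [
    {"dx":0.51,"dy":0.41,"dz":0.03,"wx":0,"wy":0,"wz":0.49},
    {"dx":0.53,"dy":0.39,"dz":0.03,"wx":0,"wy":0,"wz":0.49},
    {"dx":0.54,"dy":0.37,"dz":0.03,"wx":0,"wy":0,"wz":0.49},
    {"dx":0.56,"dy":0.35,"dz":0.03,"wx":0,"wy":0,"wz":0.49},
    {"dx":0.57,"dy":0.33,"dz":0.03,"wx":0,"wy":0,"wz":0.49},
    {"dx":0.58,"dy":0.3,"dz":0.03,"wx":0,"wy":0,"wz":0.49},
    {"dx":0.59,"dy":0.28,"dz":0.03,"wx":0,"wy":0,"wz":0.49},
    {"dx":0.6,"dy":0.26,"dz":0.03,"wx":0,"wy":0,"wz":0.49},
    {"dx":0.61,"dy":0.23,"dz":0.03,"wx":0,"wy":0,"wz":0.49},
    {"dx":0.62,"dy":0.21,"dz":0.03,"wx":0,"wy":0,"wz":0.49}
  ]
}}

```text
t: 56.6
ee_pos: [0.3894, -0.241, 0.1287]
ee_rot: [-3.137, 0.0, -2.397]
ft_force: [1.3, -0.5, -0.7]
gripper_width: 0.0724
```

```bash
python3 - <<'E'
from h import *
snap('side','side25'); snap('top','top7'); st()
plan([.388,-.2387,.038],toolR(-2.4),1)
crop('side25','c23',320,110,520,290,4)
crop('top7','c24',340,150,540,350,4)
E
```

```text
56.7 [ 0.3885 -0.2415  0.1286] [-3.138  0.    -2.399] [ 0.3  0.2 -0.7] 0.0725
max [0.04 0.07 2.26 0.04 0.   0.01]
each [-0.037, 0.067, 2.264, -0.04, 0.001, 0.013]
```

View pics/c23.png

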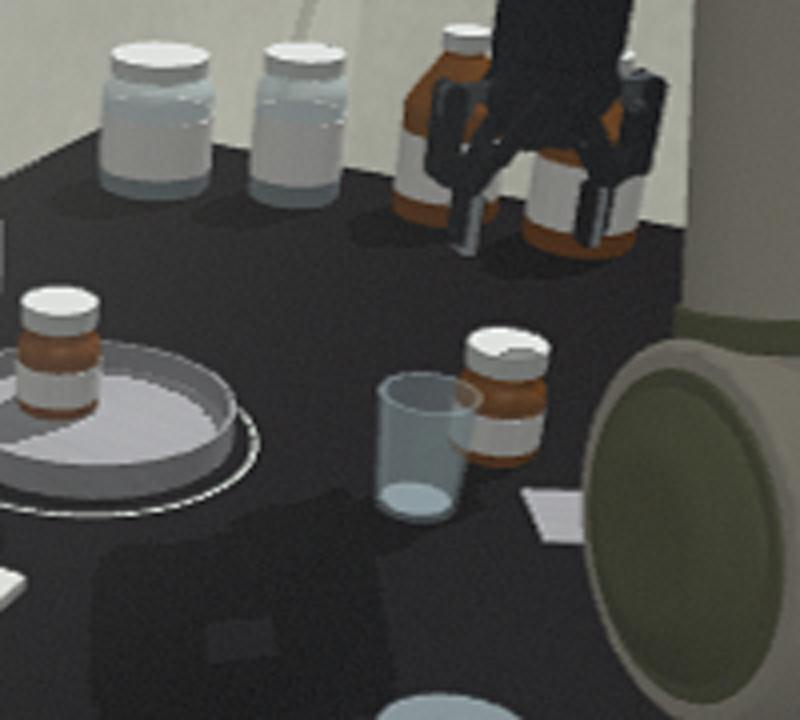

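View pics/c24.png

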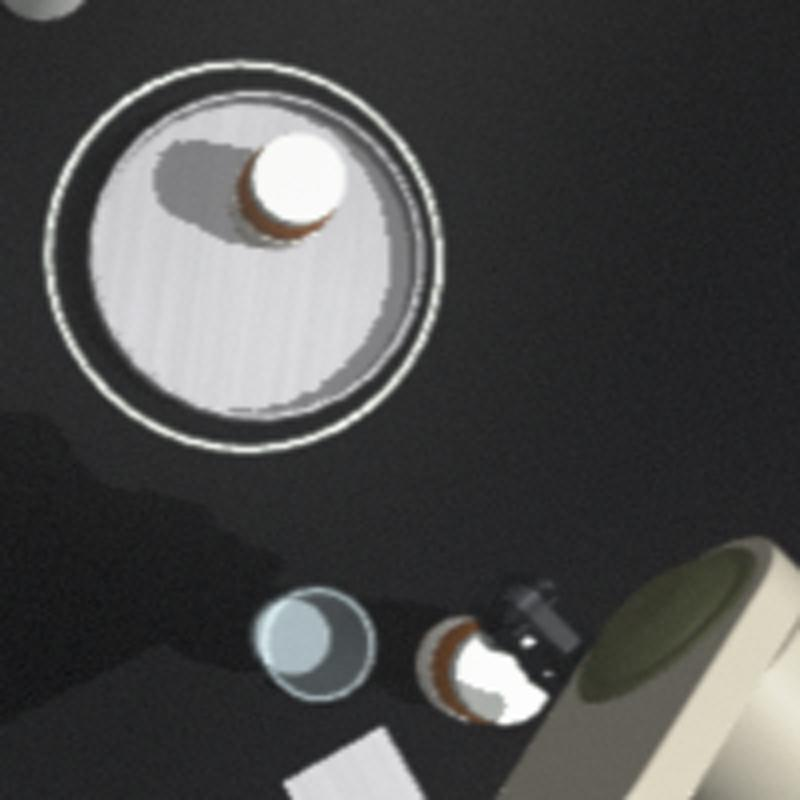

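>>> {"fn": "arm_command", "kwargs": {
  "plan": [
    {"dx":-0.02,"dy":0.04,"dz":0.3,"wx":-0.02,"wy":0,"wz":0},
    {"dx":-0.02,"dy":0.03,"dz":0.4,"wx":-0.02,"wy":0,"wz":0},
    {"dx":0,"dy":0,"dz":0.4,"wx":0,"wy":0,"wz":0},
    {"dx":0,"dy":0,"dz":0.3,"wx":0,"wy":0,"wz":0},
    {"dx":0,"dy":0,"dz":0.3,"wx":0,"wy":0,"wz":0},
    {"dx":0,"dy":0,"dz":0.3,"wx":0,"wy":0,"wz":0},
    {"dx":0,"dy":0,"dz":0.2,"wx":0,"wy":0,"wz":0},
    {"dx":0,"dy":0,"dz":0.1,"wx":0,"wy":0,"wz":0},
    {"dx":0,"dy":0,"dz":0,"wx":0,"wy":0,"wz":0},
    {"dx":0,"dy":0,"dz":0,"wx":0,"wy":0,"wz":0}
  ]
}}

```text
t: 57.7
ee_pos: [0.3895, -0.2372, 0.0359]
ee_rot: [3.141, 0.0, -2.396]
ft_force: [-0.3, 0.8, -0.1]
gripper_width: 0.0729
```

>>> {"fn": "arm_command", "kwargs": {
  "plan": [
    {"dx":0,"dy":0,"dz":0,"wx":0,"wy":0,"wz":0},
    {"dx":0,"dy":0,"dz":0,"wx":0,"wy":0,"wz":0},
    {"dx":0,"dy":0,"dz":0,"wx":0,"wy":0,"wz":0},
    {"dx":0,"dy":0,"dz":0,"wx":0,"wy":0,"wz":0},
    {"dx":0,"dy":0,"dz":0,"wx":0,"wy":0,"wz":0},
    {"dx":0,"dy":0,"dz":-0.2,"wx":0,"wy":0,"wz":0},
    {"dx":0,"dy":0,"dz":-0.5,"wx":0,"wy":0,"wz":0},
    {"dx":0,"dy":0,"dz":-0.8,"wx":0,"wy":0,"wz":0},
    {"dx":0,"dy":0,"dz":-0.8,"wx":0,"wy":0,"wz":0},
    {"dx":0,"dy":0,"dz":-0.4,"wx":0,"wy":0,"wz":0}
  ],
  "hand": 1,
  "newtons": 50
}}

```text
t: 58.7
ee_pos: [0.3898, -0.2377, 0.1466]
ee_rot: [-3.139, 0.001, -2.396]
ft_force: [-0.7, -0.3, -2.2]
gripper_width: 0.0532
```

```bash
python3 - <<'E'
from h import *
snap('side','side26'); st()
plan([.587,-.111,.125],toolR(-2.0),10)
crop('side26','c23',320,110,520,290,4)
E
```

```text
58.75 [ 0.3903 -0.2382  0.148 ] [-3.136e+00  1.000e-03 -2.396e+00] [ 1.9 -0.9  0.6] 0.0526
max [0.58 0.29 0.06 0.01 0.   0.49]
[-0.58, -0.1, 0.06, -0.01, -0.0, -0.49]
[-0.57, -0.12, 0.06, -0.01, -0.0, -0.49]
[-0.57, -0.15, 0.06, -0.01, -0.0, -0.49]
[-0.56, -0.17, 0.06, -0.01, -0.0, -0.49]
[-0.55, -0.19, 0.06, -0.01, -0.0, -0.49]
[-0.55, -0.21, 0.06, -0.01, -0.0, -0.49]
[-0.54, -0.23, 0.06, -0.01, -0.0, -0.49]
[-0.53, -0.25, 0.06, -0.01, -0.0, -0.49]
[-0.52, -0.27, 0.06, -0.01, -0.0, -0.49]
[-0.51, -0.29, 0.06, -0.01, -0.0, -0.49]
```

View pics/c23.png

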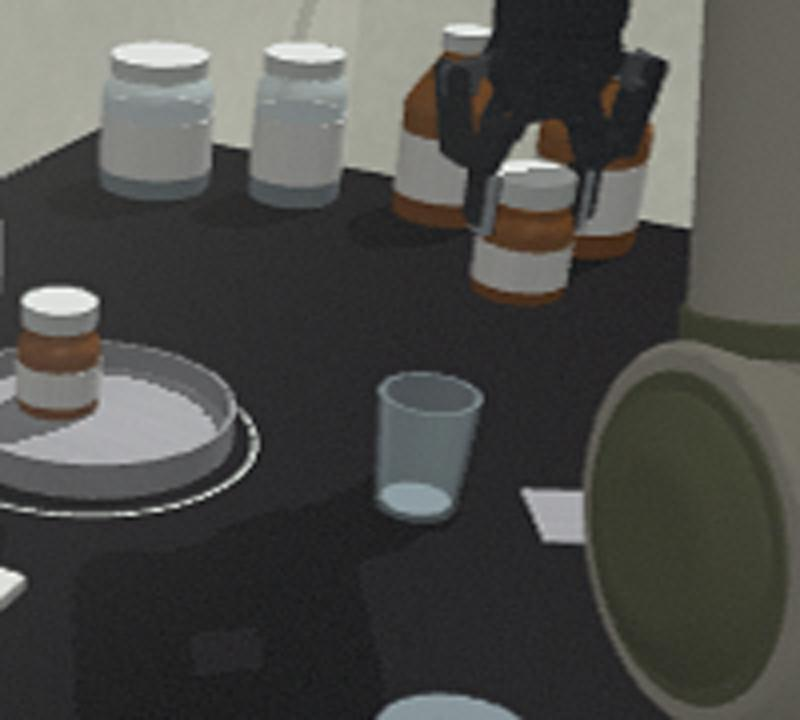

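>>> {"fn": "arm_command", "kwargs": {
  "plan": [
    {"dx":-0.58,"dy":-0.1,"dz":0.02,"wx":0,"wy":0,"wz":-0.49},
    {"dx":-0.57,"dy":-0.12,"dz":0.02,"wx":0,"wy":0,"wz":-0.49},
    {"dx":-0.57,"dy":-0.15,"dz":0.02,"wx":0,"wy":0,"wz":-0.49},
    {"dx":-0.56,"dy":-0.17,"dz":0.02,"wx":0,"wy":0,"wz":-0.49},
    {"dx":-0.55,"dy":-0.19,"dz":0.05,"wx":0,"wy":0,"wz":-0.49},
    {"dx":-0.55,"dy":-0.21,"dz":0.05,"wx":0,"wy":0,"wz":-0.49},
    {"dx":-0.54,"dy":-0.23,"dz":0.05,"wx":0,"wy":0,"wz":-0.49},
    {"dx":-0.53,"dy":-0.25,"dz":0.05,"wx":0,"wy":0,"wz":-0.49},
    {"dx":-0.52,"dy":-0.27,"dz":0.05,"wx":0,"wy":0,"wz":-0.49},
    {"dx":-0.51,"dy":-0.29,"dz":0.05,"wx":0,"wy":0,"wz":-0.49}
  ]
}}

```text
t: 59.75
ee_pos: [0.5864, -0.1089, 0.1277]
ee_rot: [3.14, 0.001, -2.003]
ft_force: [-0.1, 0.3, -2.0]
gripper_width: 0.0528
```

```bash
python3 - <<'E'
from h import *
snap('side','side27'); st()
plan([.587,-.111,.045],toolR(-2.0),1)
crop('side27','c23',240,90,440,270,4)
E
```

```text
59.8 [ 0.5883 -0.107   0.1273] [ 3.141e+00  2.000e-03 -1.999e+00] [-0.5  2.5 -2.9] 0.0528
max [0.11 0.01 2.06 0.01 0.02 0.01]
each [0.108, -0.013, 2.058, 0.01, 0.022, 0.012]
```

View pics/c23.png

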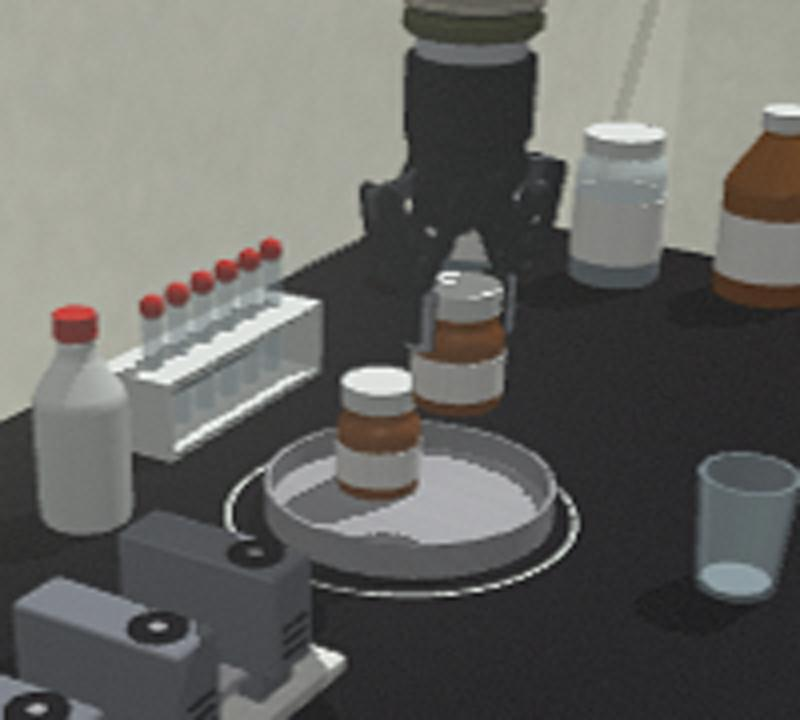

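>>> {"fn": "arm_command", "kwargs": {
  "plan": [
    {"dx":0.06,"dy":-0.01,"dz":0.2,"wx":0,"wy":0.02,"wz":0},
    {"dx":0.05,"dy":0,"dz":0.3,"wx":0,"wy":0,"wz":0},
    {"dx":0,"dy":0,"dz":0.4,"wx":0,"wy":0,"wz":0},
    {"dx":0,"dy":0,"dz":0.4,"wx":0,"wy":0,"wz":0},
    {"dx":0,"dy":0,"dz":0.3,"wx":0,"wy":0,"wz":0},
    {"dx":0,"dy":0,"dz":0.25,"wx":0,"wy":0,"wz":0},
    {"dx":0,"dy":0,"dz":0.15,"wx":0,"wy":0,"wz":0},
    {"dx":0,"dy":0,"dz":0.05,"wx":0,"wy":0,"wz":0},
    {"dx":0,"dy":0,"dz":0,"wx":0,"wy":0,"wz":0},
    {"dx":0,"dy":0,"dz":0,"wx":0,"wy":0,"wz":0}
  ]
}}

```text
t: 60.8
ee_pos: [0.5847, -0.1139, 0.0471]
ee_rot: [-3.141, -0.001, -2.004]
ft_force: [-0.4, -0.2, -1.9]
gripper_width: 0.0529
```

```bash
python3 - <<'E'
from h import *
snap('side','side28'); st()
crop('side28','c23',240,90,440,270,4)
E
```

```text
60.85 [ 0.5847 -0.1139  0.0471] [-3.141e+00 -1.000e-03 -2.004e+00] [-0.3 -0.2 -1.8] 0.0524
```

View pics/c23.png

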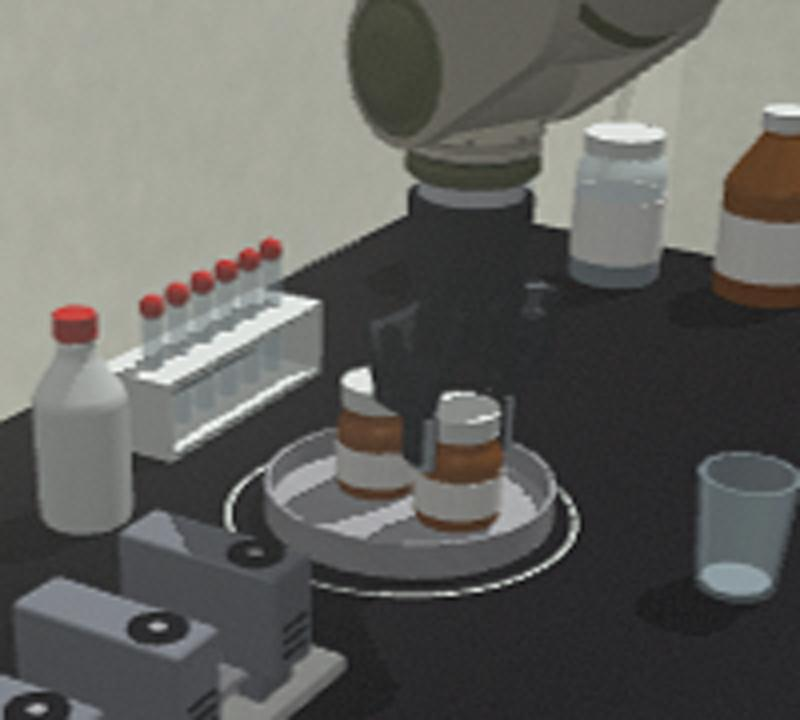

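Lower 5–6 mm more to contact, in small steps.

>>> {"fn": "arm_command", "kwargs": {
  "plan": [
    {"dx":0,"dy":0,"dz":0.04,"wx":0,"wy":0,"wz":0},
    {"dx":0,"dy":0,"dz":0.04,"wx":0,"wy":0,"wz":0},
    {"dx":0,"dy":0,"dz":0.03,"wx":0,"wy":0,"wz":0},
    {"dx":0,"dy":0,"dz":0.03,"wx":0,"wy":0,"wz":0},
    {"dx":0,"dy":0,"dz":0.02,"wx":0,"wy":0,"wz":0},
    {"dx":0,"dy":0,"dz":0,"wx":0,"wy":0,"wz":0},
    {"dx":0,"dy":0,"dz":0,"wx":0,"wy":0,"wz":0},
    {"dx":0,"dy":0,"dz":0,"wx":0,"wy":0,"wz":0},
    {"dx":0,"dy":0,"dz":0,"wx":0,"wy":0,"wz":0},
    {"dx":0,"dy":0,"dz":0,"wx":0,"wy":0,"wz":0}
  ]
}}

```text
t: 61.85
ee_pos: [0.5846, -0.1139, 0.0417]
ee_rot: [-3.141, -0.001, -2.004]
ft_force: [-5.8, 0.9, 12.0]
gripper_width: 0.0526
```

>>> {"fn": "arm_command", "kwargs": {
  "plan": [
    {"dx":0,"dy":0,"dz":-0.02,"wx":0,"wy":0,"wz":0},
    {"dx":0,"dy":0,"dz":0,"wx":0,"wy":0,"wz":0},
    {"dx":0,"dy":0,"dz":0,"wx":0,"wy":0,"wz":0},
    {"dx":0,"dy":0,"dz":0,"wx":0,"wy":0,"wz":0},
    {"dx":0,"dy":0,"dz":0,"wx":0,"wy":0,"wz":0},
    {"dx":0,"dy":0,"dz":-0.3,"wx":0,"wy":0,"wz":0},
    {"dx":0,"dy":0,"dz":-0.8,"wx":0,"wy":0,"wz":0},
    {"dx":0,"dy":0,"dz":-0.9,"wx":0,"wy":0,"wz":0},
    {"dx":0,"dy":0,"dz":-0.9,"wx":0,"wy":0,"wz":0},
    {"dx":0,"dy":0.5,"dz":-0.5,"wx":0,"wy":0,"wz":0}
  ],
  "hand": -0.6
}}

```text
t: 62.85
ee_pos: [0.5678, -0.1062, 0.1808]
ee_rot: [-3.136, -0.001, -2.005]
ft_force: [-0.1, -0.2, -0.2]
gripper_width: 0.0684
```

>>> {"fn": "arm_command", "kwargs": {
  "plan": [
    {"dx":0.3,"dy":0.8,"dz":0,"wx":0,"wy":0,"wz":0},
    {"dx":0.6,"dy":0.8,"dz":0,"wx":0,"wy":0,"wz":0},
    {"dx":0.8,"dy":0.8,"dz":0,"wx":0,"wy":0,"wz":0},
    {"dx":0.9,"dy":0.6,"dz":0,"wx":0,"wy":0,"wz":0},
    {"dx":0.9,"dy":0.6,"dz":0,"wx":0,"wy":0,"wz":0},
    {"dx":0.9,"dy":0.5,"dz":0,"wx":0,"wy":0,"wz":0},
    {"dx":0.9,"dy":0.3,"dz":0,"wx":0,"wy":0,"wz":0},
    {"dx":0.4,"dy":0,"dz":0,"wx":0,"wy":0,"wz":0},
    {"dx":0,"dy":0,"dz":0,"wx":0,"wy":0,"wz":0},
    {"dx":0,"dy":0,"dz":0,"wx":0,"wy":0,"wz":0}
  ]
}}

```text
t: 63.85
ee_pos: [0.3111, -0.2382, 0.1777]
ee_rot: [-3.141, -0.001, -2.005]
ft_force: [0.6, 0.1, -0.2]
gripper_width: 0.068
```

```bash
python3 - <<'E'
from h import *
snap('side','side29'); snap('top','top8'); st()
crop('side29','c23',180,110,450,330,3)
crop('top8','c24',340,150,500,270,5)
E
```

```text
63.95 [ 0.3114 -0.2377  0.1775] [ 3.141e+00 -1.000e-03 -2.003e+00] [-0.7  0.6 -0.6] 0.0681
```

View pics/c23.png

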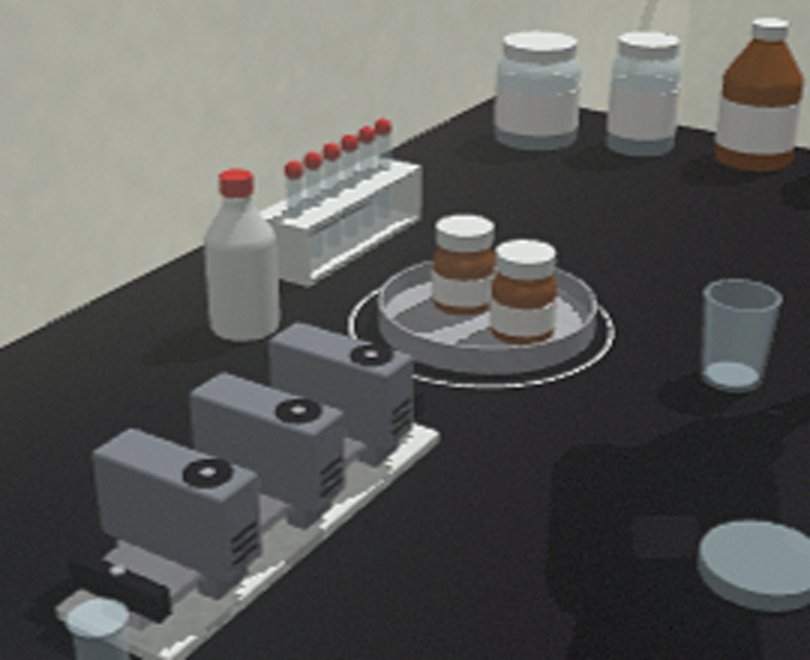

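View pics/c24.png

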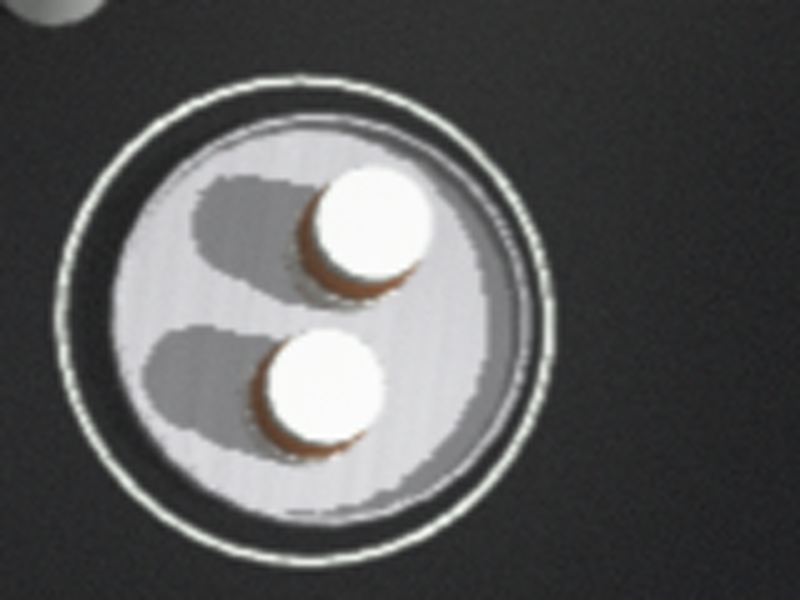

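View pics/top8.png

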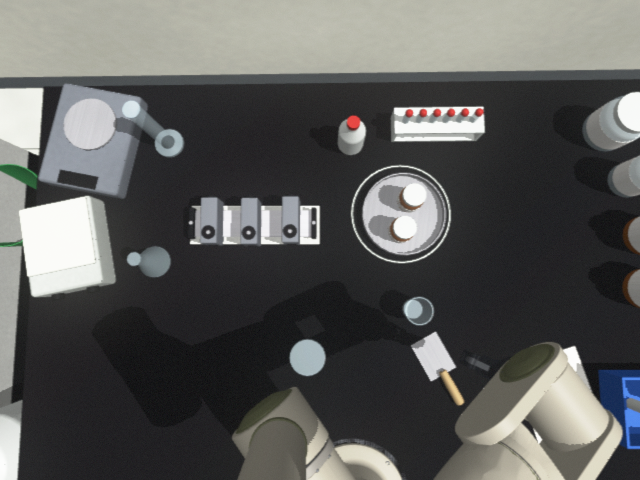

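```bash
python3 - <<'E'
from h import *
c=cam('side29'); im=cv2.imread('pics/side29.png')
S=6;x0,y0=200,210
im=cv2.resize(im[y0:y0+100,x0:x0+130],None,fx=S,fy=S,interpolation=cv2.INTER_CUBIC)
for x,y in ((.5987,.3066),(.5974,.2205),(.600,.1325)):
    draw(im,c,modpts(np.array([x,y,.034]),R.from_euler('z',-.006)),(0,255,0),S,(x0,y0))
cv2.imwrite('pics/c25.png',im)
E
```

```text
(no output)
```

View pics/c25.png

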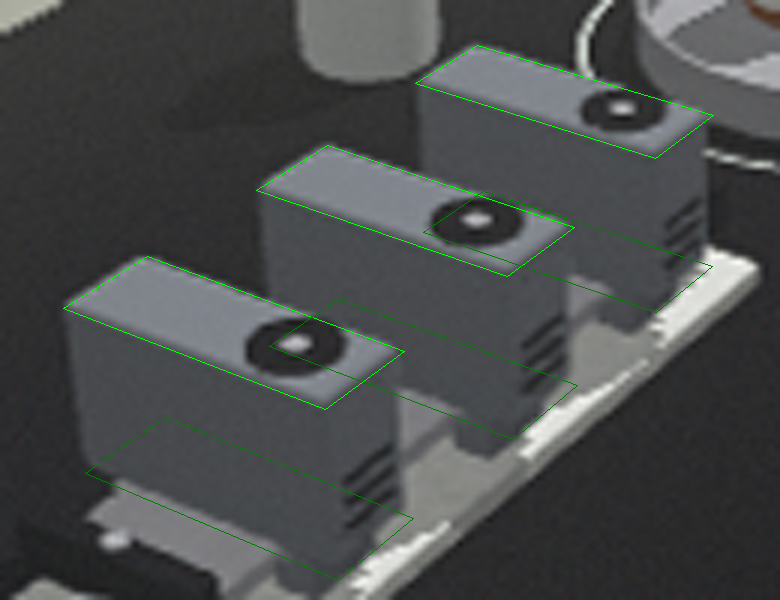

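```bash
python3 - <<'E'
from h import *
print(ticket.finish_job()); st()
E
```

```text
the job is handed in; nothing more can be done
None
the job is handed in; nothing more can be done
```

The job is handed in at about 64 s of the 210 s, and everything I could check at the end looked right. No verdict was reported.

- **Modules:** all three grey modules were hooked by the lip, rocked down and pressed at the foot end. Under 10–13 N the pressed tops stood at about 94 mm, which is the flat, seated height. In the last pictures all three lie flat and square on the rail, within about 1.6 mm of its centre line by my camera measurement. I could not see the feet directly. No foot tab shows in the top view, which fits feet sprung in to within about 3 mm; the limit is 2 mm.
- **Tray:** I pushed it into the ring, and it was later knocked out by about 38 mm while I was working on the modules. I pushed it back before placing any jar. Its centre ended about 5 mm from the ring's centre, without being lifted.
- **Jars:** two were there, with no third in sight. Both stand upright on the tray, about 36–38 mm from its centre.
- **Beaker, flask and wash bottle:** they appear at the same places as at the start.

One thing disagreed: in the side view, the lower edges of the overlaid module outlines sit a few pixels off. The offset is the same for all three modules, so I took it as camera calibration.

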